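File the worktop samples in the lever arch file

ROBOT

A 6-joint arm with a two-finger parallel gripper is mounted at the origin on the work surface; the furniture and walls round the work are solid. World frame = base frame: x ahead of the robot, y to its left, z up, the work surface at z = 0. Lengths are in m, angles in rad, forces in N, time in s.
With the tool pointing down it reaches from about 0.4 to 0.825 m from the base axis. Payload 7 kg.
Tool frame: the origin (TCP) lies at the very end of the fingers, on their centre line; the grasp point (between the pads) lies 19 mm behind it; x points along the fingers, y is the direction in which the jaws open and shut, and the axes are right-handed (so a half turn about x gives the same grasp; the last joint's range is limited). The gripper opens to 88 mm and grips with 3 to 60 N. Pads are 19 mm wide; open, the fingers measure 130 mm over their backs; the gripper's body (78 mm by 193 mm) begins 47 mm behind the grasp point.
Start: joints at [1.393, 0.359, 0.012, 0, -1.224, -0.288], TCP at [0.303, 0.603, 0.227] pointing down, gripper open.
Joint ranges: [-3.07, 3.07], [-1.43, 2.12], [-1.02, 1.25], [-3.03, 1.67], [-3.05, -0], [-3.03, 3.03]. Speed limits (rad/s): [2.39, 2.39, 3.01, 3.14, 3.14, 3.14].

INTERFACE

Orientations are given as [roll, pitch, yaw] about the fixed x, y, z axes, in that order (R = Rz(yaw) Ry(pitch) Rx(roll)).
In Python, from station import arm, cams gives the robot as it stands. The module is installed in compiled form; this text tells all that it offers.
- The arm moves only by the tool carry_out, never from a script. Its argument "deltas" is a list of rows, each a list of 6 numbers: the shift along the tool's x, y, z in units of 0.04 m (1.0 is 0.04 m), then the turn, a rotation vector about the tool's x, y, z in units of 4 degrees (1.0 is 4 degrees). In form: [[tx, ty, tz, ax, ay, az], ...]. A call has 1 to 5 rows; each row shifts and turns the pose as measured when the row begins, along the tool's axes as they then stand; what a row does not reach is not made up. A row lasts 1/10 s, in which the tool goes at most 50 mm and 8.59 degrees, less where a joint would pass 70% of its speed; a pose out of reach is approached as far as the arm can. A call with a number of a shift or a turn outside -1 to 1 is refused whole. A call with a gripper value outside its range is refused whole. "hand" is the closure, from 0 (fully open) to 1 (shut), set as the call begins (left out, the last holds). The fingers move at their own pace and stop on an object; "newtons" is the grip in N (left out, the last holds). Time passes only in rows, so rows that do not move let the fingers close. It gives the time, the measured TCP pose, the force and the opening at its end, in the units of the state.
- arm.get_state(): the state, without advancing time (a new reading comes with each control period).
- cams.grab_frame(name): name is "scene" or "top"; returns a dict with "pixels" (420x560x3 uint8, red, green, blue), "fx", "fy", "cx", "cy" (pixels), "T" (4x4, takes a point from camera to world coordinates). Camera axes: x right, y up, looking along -z (the intrinsics and any distortion apply to the point x, -y, -z); pixel columns grow to the right and rows downward; lengths in m; the calibration is good to about 2 mm. A picture is of the moment at which its call begins. There is no depth.
- arm.job_done(): hands the job in, once; it reports no verdict.
The state is a dict: "t": time; "q": joint angles; "qd": joint speeds; "joint_efforts": joint torques, N m; "eef_pos": TCP position; "ee_rot": TCP orientation; "force": force on the tool from outside, world axes, zero at the start; "moment": the same for the moment, N m; "width": finger opening in m.
Only numpy, scipy, OpenCV 4.12 (cv2) and the standard library are available. Lean on these libraries where they do the work, as an engineer would, in place of code of your own. Each camera call takes 0.05 s, during which the arm holds its last target.

TASK

Put all the loose worktop sample plates away in the lever arch file: lift its lever so that the rings spring open, thread every plate flat onto the two posts, and press the lever down until the rings snap shut over them. Roll the numbered count wheel so that the number of plates now in the file stands uppermost, and leave the tape measure, the tin and the screwdriver where they are.

Things in the scene. Friction and masses are not known exactly. Their poses are not given: they have to be found in the camera images.
- arch_file: Lever arch file, fixed: grey board 12 mm thick, spanning x -42..+62, y -112..+105 mm. Origin at counter level midway between the two posts; +y along the row of posts, +x from the posts to the arches. Lever at y = +85, count wheel at y = -90 mm. Shut, the arches close over the posts (up to z = 70 mm), so nothing can be threaded.
- posts_mid (a point): Point of the file midway between its two posts, at z = 18 mm, on the steel platen (x -28..+4, y -45..+45 mm in the file's frame) on which the plates stack; axes as the file's. The steel posts, 6 mm thick, tapered at the top, stand at y = -30 and +30 mm; tops at z = 62 mm.
- arch_shaft (a point): Middle of the shaft of arches and lever, at x = +24, y = 0, z = 9 mm of the file, along the file's y (its axes are the file's). The two arches stand on it at the posts' y. When open they lean to +x, 6 mm or more clear of any threaded plate.
- file_lever (a joint): Lever and arches, rad: 0 = lever pressed flat, rings shut; 0.6 = lever up, rings fully open. Over-centre spring: below 0.3 it snaps to 0, above 0.3 to 0.6 by itself. Takes 3 to 4 N to lift at the tip, 4 to 7 N to press the end roller straight down when open.
- lever_tip (a point): On the lever near its end: shut, 85 mm from the shaft towards -x of the file, 24 mm above it (z = 33 mm); swings up round the shaft to z = 77 mm, file x = -33 mm (open). Here the lever is a bar 12 mm wide (file y), 6 mm thick, hanging free over the counter just in front of the board. 12 mm farther out it ends in a free-turning cross roller 12 mm thick. The frame turns with the lever.
- count_wheel (a joint): Count wheel, rad: digit n (0 to 5, one every 60 degrees) is uppermost at n x 1.0472. No detents; light friction (0.02 N m) holds it where it is left. Grows when the top of the wheel is rolled towards +x of the file. Stops at -0.2 and 5.45.
- wheel_axis (a point): Centre of the count wheel, on the file at y = -90, z = 38 mm; axle along file y. Black drum, radius 23, width 24 mm, with white digit fields and 6 ribs along it, 6 mm thick, out to radius 33 mm, halfway between digits (with a digit uppermost, ribs 30 degrees either side of the top). The cheeks at its sides end 7 mm above the axle; white marks at x = 0 show the uppermost digit.
- plate1: Worktop sample plate of wood-look board, 44 x 90 x 6 mm, about 45 g, may be absent. Origin at the centre of its underside, y along the 90 mm, z up. Two square 13 mm holes at x = +10, y = -30 and +30 mm go through it. All plates are alike; it fits the file with its y along the row of posts and the holes' edge towards the arches (plate x along file x).
- plate1_mid (a point): Point of plate1 midway between its two holes, at x = +10, y = 0, half way through its thickness (3 mm up); axes as the plate's.
- plate2: Worktop sample plate of wood-look board, 44 x 90 x 6 mm, about 45 g, may be absent. Origin at the centre of its underside, y along the 90 mm, z up. Two square 13 mm holes at x = +10, y = -30 and +30 mm go through it. All plates are alike; it fits the file with its y along the row of posts and the holes' edge towards the arches (plate x along file x).
- plate2_mid (a point): Point of plate2 midway between its two holes, at x = +10, y = 0, half way through its thickness (3 mm up); axes as the plate's.
- plate3: Worktop sample plate of wood-look board, 44 x 90 x 6 mm, about 45 g, may be absent. Origin at the centre of its underside, y along the 90 mm, z up. Two square 13 mm holes at x = +10, y = -30 and +30 mm go through it. All plates are alike; it fits the file with its y along the row of posts and the holes' edge towards the arches (plate x along file x).
- plate3_mid (a point): Point of plate3 midway between its two holes, at x = +10, y = 0, half way through its thickness (3 mm up); axes as the plate's.
- plate4: Worktop sample plate of wood-look board, 44 x 90 x 6 mm, about 45 g, may be absent. Origin at the centre of its underside, y along the 90 mm, z up. Two square 13 mm holes at x = +10, y = -30 and +30 mm go through it. All plates are alike; it fits the file with its y along the row of posts and the holes' edge towards the arches (plate x along file x).
- plate4_mid (a point): Point of plate4 midway between its two holes, at x = +10, y = 0, half way through its thickness (3 mm up); axes as the plate's.
- plate5: Worktop sample plate of wood-look board, 44 x 90 x 6 mm, about 45 g, may be absent. Origin at the centre of its underside, y along the 90 mm, z up. Two square 13 mm holes at x = +10, y = -30 and +30 mm go through it. All plates are alike; it fits the file with its y along the row of posts and the holes' edge towards the arches (plate x along file x).
- plate5_mid (a point): Point of plate5 midway between its two holes, at x = +10, y = 0, half way through its thickness (3 mm up); axes as the plate's.
- tape_measure: Tape measure standing on the counter, 38 x 90 x 65 mm, a bystander. Origin at the centre of its underside.
- flux_tin: Round tin, 62 mm across, 34 mm high, a bystander. Origin at the centre of its underside.
- screwdriver: Screwdriver 184 mm long, 28 mm high, lying, a bystander. Origin at the centre of its underside.
Mind the look-alikes: they are no part of the job. Leave any pink look-alike of the plate2 alone.

How it is judged:
By the outcome, as a careful person would: the job done as asked, in the order asked, and still so for the second after the job is handed in, with the robot touching nothing.
Of plate1, plate2, plate3, plate4, plate5 only 3 to 5 are there at a start; the rules pass over those that are not, and their reading is None.
At some moment in a run one of plate1, plate2, plate3, plate4, plate5 may be knocked a few centimetres aside while the robot is not near it.
It also fails if it takes over 210 s, if anything falls off the work surface, if the arm or the gripper's body presses on something with over 40 N, if the wrist force passes 120 N, or if a joint passes its speed limit or range.

## Working session

There is one attempt and no reset: what is moved stays moved. The work goes in short steps, Python scripts to look and compute and a tool call to move; the robot and the scene stay as the last step left them, time stands still between calls to the robot, and variables do not carry over. Pictures are saved under pics/ and viewed, and the job is handed in when it is done.

Besides the shell and the picture viewer there is one more tool, called as name([rows], argument=value, ...), one row to a line, values as JSON. carry_out: Moves the arm, as the interface text tells. Shifts and turns lie within -1 to 1; 1 stands for 0.04 m of shift or 4 degrees of turn. Its arguments: {"type":"object","properties":{"deltas":{"type":"array","items":{"type":"array","items":{"type":"number","minimum":-1,"maximum":1}}},"hand":{"type":"number"},"newtons":{"type":"number"}},"required":["deltas"]}

```bash
mkdir -p pics; ls
python3 - <<'E'
from station import arm,cams
import cv2,numpy as np
s=arm.get_state();print(s)
for n in("scene","top"):
    f=cams.grab_frame(n)
    cv2.imwrite(f"pics/{n}0.png",f["pixels"][:,:,::-1])
    print(n,[f[k] for k in f if k!="pixels"])
E
```

```text
pics
{'t': 0.0, 'q': array([ 1.39306340e+00,  3.59371721e-01,  1.10591986e-02, -3.45992714e-04,
       -1.22414375e+00, -2.88118562e-01]), 'qd': array([ 0.00073973,  0.00024796, -0.0007643 ,  0.00098511, -0.00030165,
       -0.00064084]), 'joint_efforts': array([ 1.01264664e-03, -5.82710230e+01,  2.93047392e+01,  6.99697226e+00,
        6.80483630e-03, -1.60551522e-04]), 'eef_pos': array([0.30299054, 0.60260961, 0.22563342]), 'ee_rot': array([ 1.66544834,  1.5691048 , -1.94211362]), 'force': array([-0.48689512,  0.24353864,  0.19702193]), 'moment': array([-0.015335  ,  0.00264063, -0.01349689]), 'width': 0.08764018564510094}
scene [515.4345451571941, 515.4345451571941, 281.6324175504232, 204.1086313766777, array([[-0.99098812,  0.11464597, -0.06927378,  0.40863473],
       [-0.13393561, -0.85561855,  0.49997814,  0.69422276],
       [-0.00195146,  0.50475063,  0.86326299,  1.25177915],
       [ 0.        ,  0.        ,  0.        ,  1.        ]])]
top [520.7048016808992, 520.7048016808992, 288.23414145627794, 210.12810165974656, array([[-1.48884228e-03,  9.83421767e-01, -1.81326808e-01,
         2.35092453e-01],
       [-9.99921348e-01,  7.94042987e-04,  1.25166508e-02,
        -8.27750750e-03],
       [ 1.24531281e-02,  1.81331182e-01,  9.83343237e-01,
         1.42222968e+00],
       [ 0.00000000e+00,  0.00000000e+00,  0.00000000e+00,
         1.00000000e+00]])]
```

View pics/scene0.png

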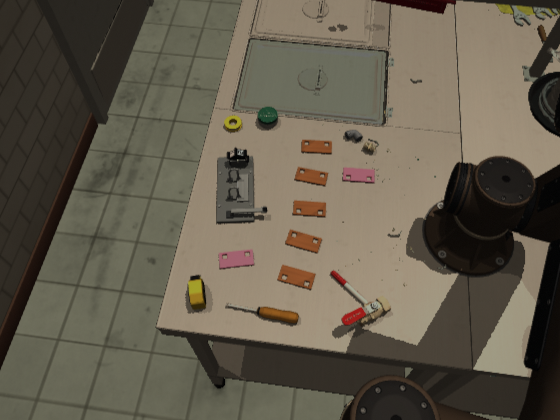

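View pics/top0.png

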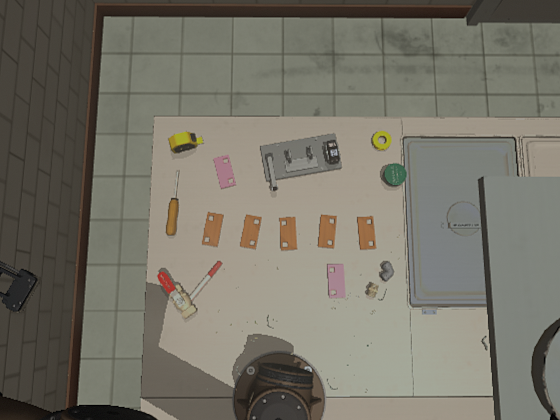

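```bash
cat > h.py <<'E'
from station import arm,cams
import cv2,numpy as np
from scipy.spatial.transform import Rotation as R
def grab(n,save=None):
    f=cams.grab_frame(n)
    if save: cv2.imwrite(f"pics/{save}.png",f["pixels"][:,:,::-1])
    return f
def ray(f,u,v):
    d=np.array([(u-f["cx"])/f["fx"],-(v-f["cy"])/f["fy"],-1.]);T=f["T"]
    return T[:3,3],T[:3,:3]@d
def onz(f,u,v,z):
    o,d=ray(f,u,v);return o+d*(z-o[2])/d[2]
def proj(f,p):
    T=f["T"];c=T[:3,:3].T@(np.asarray(p)-T[:3,3])
    return np.array([f["cx"]+f["fx"]*c[0]/-c[2],f["cy"]-f["fy"]*c[1]/-c[2]])
def crop(f,name,u0,u1,v0,v1,k):
    im=f["pixels"][v0:v1,u0:u1,::-1]
    cv2.imwrite(f"pics/{name}.png",cv2.resize(im,None,fx=k,fy=k,interpolation=cv2.INTER_CUBIC))
def plates(f,zt=0.006,lo=(5,120,80),hi=(14,255,255),amin=200):
    hsv=cv2.cvtColor(f["pixels"],cv2.COLOR_RGB2HSV)
    m=cv2.inRange(hsv,lo,hi)
    cs,_=cv2.findContours(m,cv2.RETR_EXTERNAL,cv2.CHAIN_APPROX_NONE)
    out=[]
    for c in cs:
        if cv2.contourArea(c)<amin: continue
        P=np.array([onz(f,*p[0],zt)[:2] for p in c],np.float32)*1000
        (cx,cy),(w,h),a=cv2.minAreaRect(P)
        # long direction
        if w>h: a,w,h=a,w,h
        else: a,w,h=a+90,h,w
        # mask centroid of holes: darkness inside
        out.append((round(cx,1),round(cy,1),round(w,1),round(h,1),round((a+90)%180-90,1)))
    return out,m
E
python3 - <<'E'
from h import *
for n in("scene","top"):
    f=grab(n); o,m=plates(f); print(n); [print(p) for p in o]
    if n=="scene": crop(f,"s1",200,400,100,340,3); 
    else: crop(f,"t1",150,420,110,310,3)
E
```

```text
scene
(442.7, 182.6, 90.0, 44.3, -9.3)
(435.9, 77.7, 90.1, 44.6, -10.2)
(431.2, -25.4, 89.6, 43.4, 4.0)
(437.1, -133.1, 90.1, 44.0, -5.8)
(433.0, -241.0, 89.9, 43.9, 3.1)
top
(432.6, -24.1, 88.4, 41.9, 3.1)
(434.5, -239.6, 88.4, 42.8, 3.9)
(438.7, -132.0, 87.7, 42.1, -5.9)
(437.8, 78.0, 87.6, 42.0, -9.9)
(444.6, 182.7, 87.1, 42.0, -9.5)
```

View pics/s1.png

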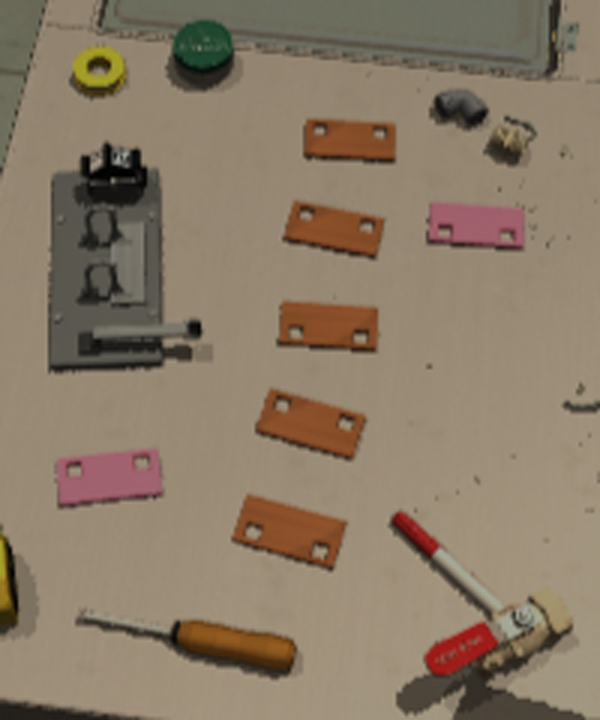

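View pics/t1.png

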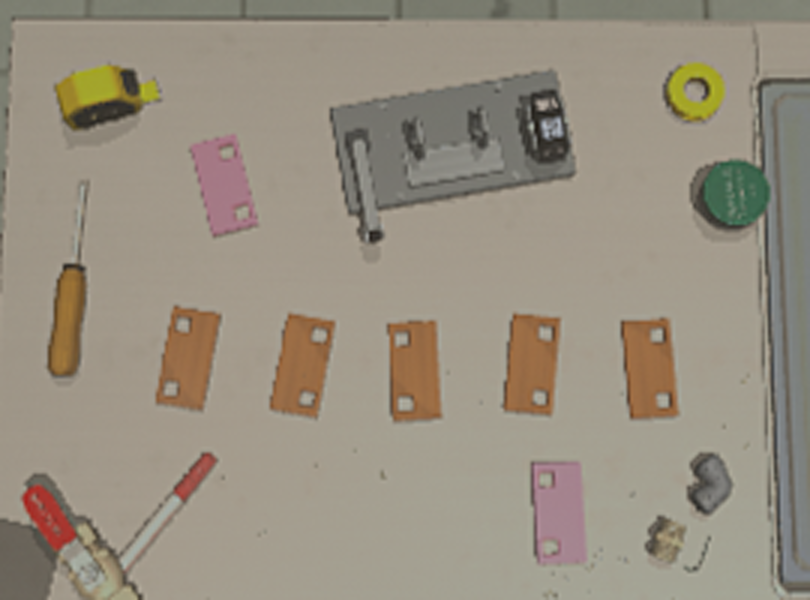

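Run:
```python
from h import *
f=grab("top");crop(f,"t2",255,350,125,200,8)
g=grab("scene");crop(g,"s2",205,280,140,230,6)
hsv=cv2.cvtColor(f["pixels"],cv2.COLOR_RGB2HSV)
for (u,v) in [(280,176),(320,145),(300,180),(260,200),(300,205)]: print((u,v),hsv[v,u])
for n,f,roi in(("top",f,(250,355,120,205)),("scene",g,(205,275,140,235))):
    hsv=cv2.cvtColor(f["pixels"],cv2.COLOR_RGB2HSV)
    m=((hsv[:,:,1]<28)|(hsv[:,:,2]<80)).astype(np.uint8)*255
    k=np.zeros_like(m);u0,u1,v0,v1=roi;k[v0:v1,u0:u1]=m[v0:v1,u0:u1]
    cv2.imwrite(f"pics/m_{n}.png",cv2.resize(k[v0:v1,u0:u1],None,fx=5,fy=5,interpolation=0))
    cs,_=cv2.findContours(k,cv2.RETR_EXTERNAL,cv2.CHAIN_APPROX_NONE);c=max(cs,key=cv2.contourArea)
    P=np.array([onz(f,*p[0],.012)[:2] for p in c],np.float32)*1000
    print(n,cv2.minAreaRect(P),cv2.contourArea(c))
```

```text
(280, 176) [ 26  17 123]
(320, 145) [ 23  19 120]
(300, 180) [ 19  38 162]
(260, 200) [ 18  36 163]
(300, 205) [ 19  34 163]
top ((633.9578247070312, -64.7200698852539), (132.85952758789062, 219.57330322265625), 10.56247329711914) 2672.5
scene ((649.9569702148438, -105.66034698486328), (88.1983642578125, 187.47930908203125), 9.359345436096191) 697.0
```

View pics/t2.png

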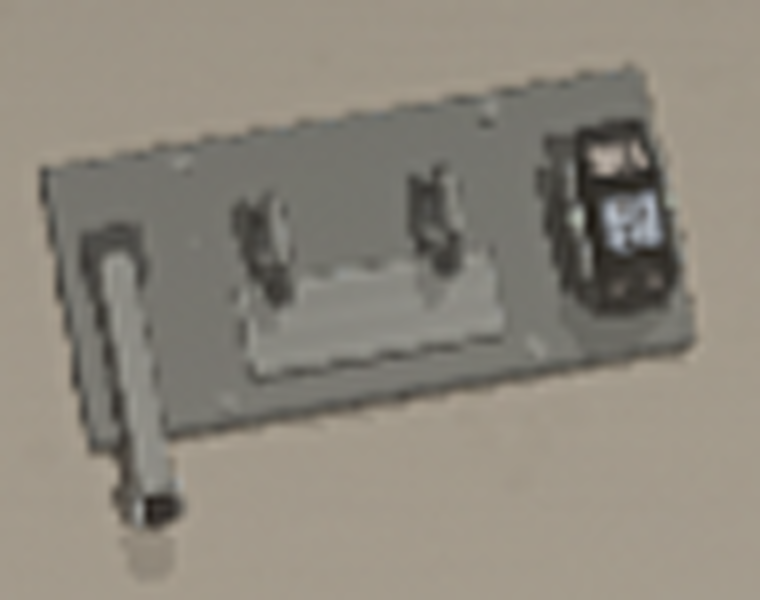

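View pics/s2.png

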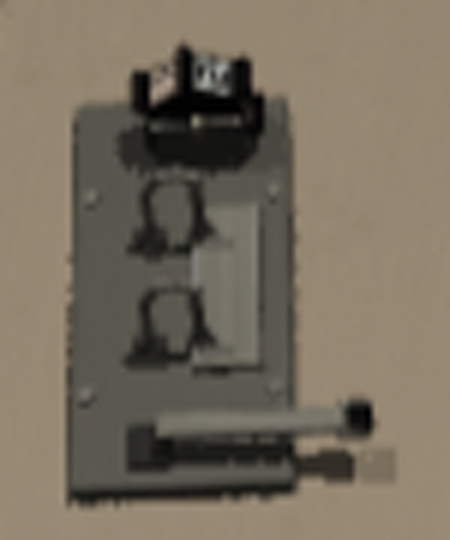

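View pics/m_top.png

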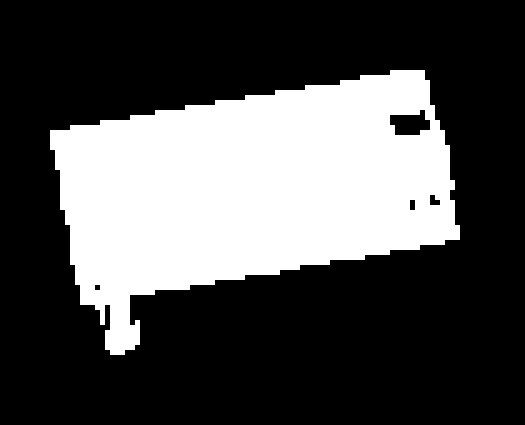

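View pics/m_scene.png

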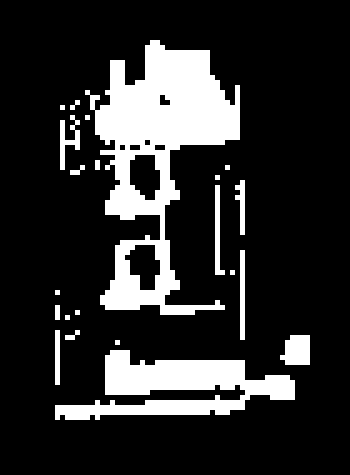

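Run:
```python
from h import *
f=grab("top")
hsv=cv2.cvtColor(f["pixels"],cv2.COLOR_RGB2HSV)
m=((hsv[:,:,1]<28)|(hsv[:,:,2]<80))
def fit(pts,z):
    P=np.array([onz(f,u,v,z)[:2] for u,v in pts],np.float32)
    vx,vy,x,y=cv2.fitLine(P,cv2.DIST_HUBER,0,.001,.001).ravel()
    return np.degrees(np.arctan2(vy,vx)),x,y,np.array([vx,vy])
top=[(u,np.argmax(m[125:200,u])+125-.5) for u in range(266,334)]
bot=[(u,199-np.argmax(m[125:200,u][::-1])+.5) for u in range(285,336)]
L=fit(top,.012);B=fit(bot,0.0)
print(L[:3],B[:3])
lef=[(250+np.argmax(m[v,250:345])-.5,v) for v in range(150,176)]
Lf=fit(lef,.012);print(Lf[:3])
rig=[(359-np.argmax(m[v,250:360][::-1])+.5,v) for v in range(138,166)]
Rf=fit(rig,.012);print(Rf[:3])
yaw=np.radians(np.mean([(a[0])%180-90 for a in(L,B)]));print("yaw",np.degrees(yaw),Lf[0]%180,Rf[0]%180)
ex=np.array([np.cos(yaw),np.sin(yaw)]);ey=np.array([-ex[1],ex[0]])
# extents
xb=np.mean([np.dot(onz(f,u,v,.012)[:2],ex) for u,v in top]);xf=np.mean([np.dot(onz(f,u,v,0.)[:2],ex) for u,v in bot])
yl=np.median([np.dot(onz(f,u,v,.012)[:2],ey) for u,v in lef]);yr=np.median([np.dot(onz(f,u,v,.012)[:2],ey) for u,v in rig])
print("span x",xb-xf,"span y",yl-yr)
ox=((xb-.062)+(xf+.042))/2; oy=((yl-.105)+(yr+.112))/2
o=ox*ex+oy*ey;print("origin",o, xb-.062,xf+.042,yl-.105,yr+.112)
g=grab("scene")
for n,F in(("t3",f),("s3",g)):
    im=cv2.resize(F["pixels"][:,:,::-1],None,fx=6,fy=6,interpolation=cv2.INTER_CUBIC)
    def mk(p,c):
        w=np.r_[o+p[0]*ex+p[1]*ey,p[2]];u,v=proj(F,w);cv2.circle(im,(int(6*u+3),int(6*v+3)),3,c,-1)
    for p in[(-.042,-.112,.012),(-.042,.105,.012),(.062,.105,.012),(.062,-.112,.012)]: mk(p,(0,0,255))
    for p in[(0,-.03,.018),(0,.03,.018),(0,.03,.062),(0,-.03,.062),(-.061,.085,.036),(0.004,-.045,.018),(0.004,.045,.018),(-.028,-.045,.018),(-.028,.045,.018)]: mk(p,(0,255,0))
    for a in(-30,30): mk((.033*np.sin(np.radians(a)),-.09,.038+.033*np.cos(np.radians(a))),(255,0,0))
    u,v=proj(F,np.r_[o,0]);u=int(u*6);v=int(v*6)
    cv2.imwrite(f"pics/{n}.png",im[v-290:v+290,u-360:u+360])
```

```text
(np.float32(-79.87106), np.float32(0.69997674), np.float32(-0.058469992)) (np.float32(-79.519005), np.float32(0.60431653), np.float32(-0.09184331))
(np.float32(9.631869), np.float32(0.630726), np.float32(0.04584777))
(np.float32(9.275596), np.float32(0.6646568), np.float32(-0.16890763))
yaw 10.304965 9.631869 9.275596
span x 0.10009820739056363 span y 0.21712038654024043
origin [ 0.63911138 -0.05939524] 0.6162262532988505 0.6201280459082869 -0.17270599620118748 -0.17282638274142792
```

View pics/t3.png

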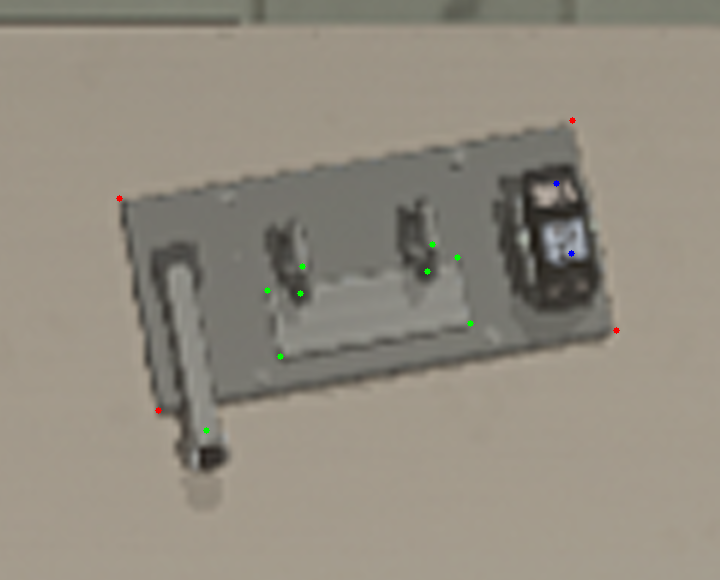

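View pics/s3.png

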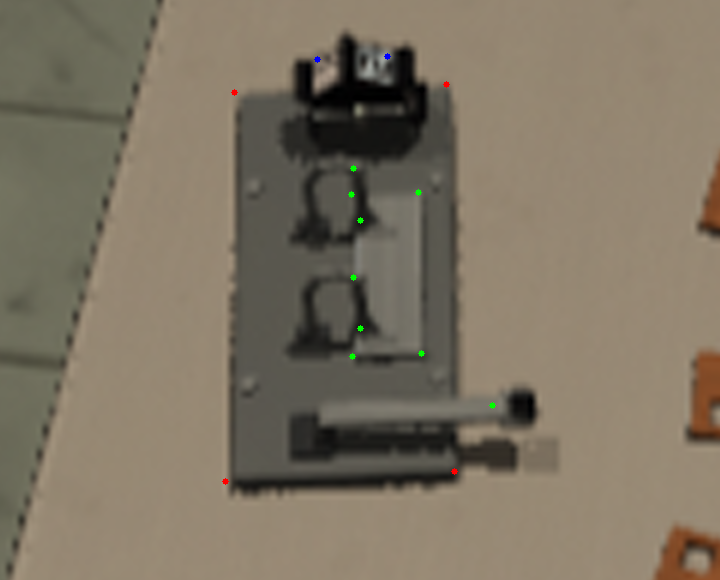

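Run:
```python
from h import *
o0=np.array([0.63911138,-0.05939524,0])
M=[(.062,.105),(.062,-.112),(-.042,-.112),(-.042,.105)]
PM=[(.004,.045),(.004,-.045),(-.028,-.045),(-.028,.045)]
picks={"top":([(122,200),(571,126),(613,329),(159,407)],[(272,284),(462,258),(471,326),(283,357)]),
"scene":([(231,483),(238,97),(450,91),(457,474)],[(354,355),None,(420,194),(423,353)])}
S=[];D=[]
for n in picks:
    f=grab(n);u0,v0=proj(f,o0);u0=int(u0*6)-360;v0=int(v0*6)-290
    s=[];d=[]
    for (pk,mm,z) in((picks[n][0],M,.012),(picks[n][1],PM,.018)):
        for p,q in zip(pk,mm):
            if p is None: continue
            w=onz(f,(p[0]+u0-2.5)/6,(p[1]+v0-2.5)/6,z)[:2]; s.append(q);d.append(w)
    S+=s;D+=d
    def kab(s,d):
        s=np.array(s);d=np.array(d);r,_=R.align_vectors(np.c_[d-d.mean(0),0*d[:,0]],np.c_[s-s.mean(0),0*s[:,0]])
        y=r.as_euler("xyz")[2];c,si=np.cos(y),np.sin(y);t=d.mean(0)-np.array([[c,-si],[si,c]])@s.mean(0)
        res=d-(s@np.array([[c,-si],[si,c]]).T+t)
        return np.degrees(y),t,(res*1000).round(1).tolist()
    print(n,kab(s,d))
print(kab(S,D))
```

```text
top (np.float64(9.937935467439068), array([ 0.63898387, -0.06023225]), [[-1.5, -0.2], [-2.1, 1.9], [1.4, 2.0], [1.1, -0.2], [2.9, -1.4], [0.1, -1.4], [-1.2, 0.3], [-0.6, -1.0]])
scene (np.float64(10.31701778740422), array([ 0.63725622, -0.05803404]), [[-0.9, -0.5], [-0.7, 1.4], [-0.9, 2.7], [0.1, -0.2], [0.8, -1.9], [0.8, -0.1], [0.7, -1.4]])
(np.float64(10.134758380098418), array([ 0.63816814, -0.05920884]), [[-0.3, -1.3], [-1.6, 0.6], [1.8, 1.0], [2.2, -1.0], [3.8, -2.4], [0.7, -2.5], [-0.5, -0.7], [0.3, -1.9], [-2.2, 0.8], [-1.3, 2.8], [-1.4, 3.8], [-1.1, 0.8], [-0.2, -0.7], [0.0, 1.0], [-0.3, -0.4]])
```

```bash
cat >> h.py <<'E'
FO=np.array([.638,-.059]);FY=np.radians(10.1)
def F(x,y,z):
    c,s=np.cos(FY),np.sin(FY);return np.array([FO[0]+c*x-s*y,FO[1]+s*x+c*y,z])
def Rdown(psi):
    # tool x down, tool y (jaw) horizontal at angle psi deg
    p=np.radians(psi);x=np.array([0,0,-1.]);y=np.array([np.cos(p),np.sin(p),0]);return R.from_matrix(np.c_[x,y,np.cross(x,y)])
def cur():
    s=arm.get_state();return s["eef_pos"],R.from_euler("xyz",s["ee_rot"]),s
def psi():
    r=cur()[1].as_matrix()[:,1];return np.degrees(np.arctan2(r[1],r[0]))
def plan(pos,ps,n=None,rot=None,start=None):
    p,r,s=cur()
    if start is not None: p,r=start
    rt=Rdown(ps) if rot is None else rot
    rv=(r.inv()*rt).as_rotvec();d=np.asarray(pos)-p
    need=max(np.linalg.norm(d)/.039,np.degrees(np.linalg.norm(rv))/3.9,1)
    n=n or int(np.ceil(need))
    rows=[];step=R.from_rotvec(rv/n)
    for i in range(n):
        rows.append(np.r_[r.inv().apply(d/n)/.04,np.degrees(rv/n)/4]);r=r*step
    rows=np.round(rows,2)+0.
    for i in range(0,n,5): print("[" + ",".join("["+",".join(f"{v:g}" for v in q)+"]" for q in rows[i:i+5])+"]")
    return pos,rt
def st():
    p,r,s=cur();print("t",round(s["t"],2),"p",(p*1000).round(1),"psi",round(psi(),1),"xax",r.as_matrix()[:,0].round(3),"w",round(s["width"]*1000,1),"F",s["force"].round(1),"q",s["q"].round(2))
E
python3 - <<'E'
from h import *
st();print(F(-.061,.085,.033))
a=plan(F(-.061,.085,.12),100)
E
```

```text
t 0.5 p [303.2 603.  226.5] psi -116.7 xax [-0. -0. -1.] w 87.6 F [0.2 0.5 0.3] q [ 1.39  0.36  0.01 -0.   -1.22 -0.29]
[0.56303913 0.0139854  0.033     ]
[[0.07,0.28,-0.34,0.97,0,0],[0.07,0.25,-0.35,0.97,0,0],[0.07,0.23,-0.37,0.97,0,0],[0.07,0.2,-0.38,0.97,0,0],[0.07,0.18,-0.4,0.97,0,0]]
[[0.07,0.15,-0.41,0.97,0,0],[0.07,0.12,-0.42,0.97,0,0],[0.07,0.09,-0.42,0.97,0,0],[0.07,0.06,-0.43,0.97,0,0],[0.07,0.04,-0.43,0.97,0,0]]
[[0.07,0.01,-0.43,0.97,0,0],[0.07,-0.02,-0.43,0.97,0,0],[0.07,-0.05,-0.43,0.97,0,0],[0.07,-0.08,-0.43,0.97,0,0],[0.07,-0.11,-0.42,0.97,0,0]]
[[0.07,-0.14,-0.41,0.97,0,0],[0.07,-0.17,-0.4,0.97,0,0],[0.07,-0.19,-0.39,0.97,0,0],[0.07,-0.22,-0.38,0.97,0,0],[0.07,-0.24,-0.36,0.97,0,0]]
[[0.07,-0.27,-0.34,0.97,0,0],[0.07,-0.29,-0.32,0.97,0,0],[0.07,-0.31,-0.3,0.97,0,0],[0.07,-0.33,-0.28,0.97,0,0],[0.07,-0.35,-0.26,0.97,0,0]]
[[0.07,-0.37,-0.23,0.97,0,0],[0.07,-0.38,-0.21,0.97,0,0],[0.07,-0.39,-0.18,0.97,0,0],[0.07,-0.41,-0.16,0.97,0,0],[0.07,-0.42,-0.13,0.97,0,0]]
[[0.07,-0.42,-0.1,0.97,0,0],[0.07,-0.43,-0.07,0.97,0,0],[0.07,-0.43,-0.04,0.97,0,0],[0.07,-0.43,-0.01,0.97,0,0],[0.07,-0.43,0.02,0.97,0,0]]
[[0.07,-0.43,0.05,0.97,0,0],[0.07,-0.43,0.08,0.97,0,0]]
```

Run:
```python
from h import *
a=plan(F(-.061,.085,.12),-79.9)
a=plan(F(-.061,.085,.022),-79.9,start=a)
f=grab("top");print(onz(f,225,171,.006))
```

```text
[[0.16,0.6,-0.73,-0.54,0,0],[0.16,0.63,-0.71,-0.54,0,0],[0.16,0.66,-0.68,-0.54,0,0],[0.16,0.68,-0.66,-0.54,0,0],[0.16,0.71,-0.63,-0.54,0,0]]
[[0.16,0.73,-0.6,-0.54,0,0],[0.16,0.75,-0.58,-0.54,0,0],[0.16,0.77,-0.55,-0.54,0,0],[0.16,0.79,-0.52,-0.54,0,0],[0.16,0.81,-0.49,-0.54,0,0]]
[[0.16,0.83,-0.46,-0.54,0,0],[0.16,0.85,-0.43,-0.54,0,0],[0.16,0.86,-0.39,-0.54,0,0],[0.16,0.88,-0.36,-0.54,0,0],[0.16,0.89,-0.33,-0.54,0,0]]
[[0.16,0.9,-0.29,-0.54,0,0],[0.16,0.91,-0.26,-0.54,0,0]]
[[0.82,0,0,0,0,0],[0.82,0,0,0,0,0],[0.82,0,0,0,0,0]]
[0.60752147 0.15062497 0.006     ]
```

carry_out([
  [0.16,0.6,-0.73,-0.54,0,0],
  [0.16,0.63,-0.71,-0.54,0,0],
  [0.16,0.66,-0.68,-0.54,0,0],
  [0.16,0.68,-0.66,-0.54,0,0],
  [0.16,0.71,-0.63,-0.54,0,0],
], hand=0.5)

```text
t: 1.05
eef_pos: [0.3805, 0.4288, 0.1932]
ee_rot: [-1.845, 1.569, 1.032]
force: [0.5, 0.1, -0.6]
width: 0.0536
```

carry_out([
  [0.16,0.73,-0.6,-0.54,0,0],
  [0.16,0.75,-0.58,-0.54,0,0],
  [0.16,0.77,-0.55,-0.54,0,0],
  [0.16,0.79,-0.52,-0.54,0,0],
  [0.16,0.81,-0.49,-0.54,0,0],
])

```text
t: 1.55
eef_pos: [0.4622, 0.2501, 0.1612]
ee_rot: [-2.128, 1.565, 0.947]
force: [0.1, 0.3, 0.3]
width: 0.044
```

Run:
```python
from h import *
st();a=plan(F(-.061,.085,.12),-79.9)
```

```text
t 1.55 p [462.2 250.1 161.2] psi -93.8 xax [ 0.003  0.005 -1.   ] w 44.0 F [0.1 0.3 0.3] q [ 0.87  0.16 -0.41 -0.   -0.99  0.64]
[[0.14,0.82,-0.41,-0.5,-0.01,0.01],[0.14,0.83,-0.39,-0.5,-0.01,0.01],[0.15,0.84,-0.36,-0.5,-0.01,0.01],[0.15,0.86,-0.33,-0.5,-0.01,0.01],[0.15,0.87,-0.3,-0.5,-0.01,0.01]]
[[0.15,0.88,-0.27,-0.5,-0.01,0.01],[0.15,0.89,-0.24,-0.5,-0.01,0.01]]
```

carry_out([
  [0.14,0.82,-0.41,-0.5,0,0],
  [0.14,0.83,-0.39,-0.5,0,0],
  [0.15,0.84,-0.36,-0.5,0,0],
  [0.15,0.86,-0.33,-0.5,0,0],
  [0.15,0.87,-0.3,-0.5,0,0],
])

```text
t: 2.05
eef_pos: [0.5379, 0.0747, 0.1321]
ee_rot: [-2.478, 1.561, 0.78]
force: [1.2, 0.8, -0.3]
width: 0.044
```

carry_out([
  [0.15,0.88,-0.27,-0.5,0,0],
  [0.15,0.89,-0.24,-0.5,0,0],
  [0,0,0,0,0,0],
])

```text
t: 2.35
eef_pos: [0.5696, 0.0011, 0.119]
ee_rot: [-2.59, 1.561, 0.739]
force: [0.1, -0.6, -1.0]
width: 0.0437
```

Run:
```python
from h import *
st();a=plan(F(-.061,.085,.025),-79.9,n=4)
```

```text
t 2.35 p [569.6   1.1 119. ] psi -79.2 xax [ 0.007  0.007 -1.   ] w 43.7 F [ 0.1 -0.6 -1. ] q [ 0.34  0.28 -0.37 -0.   -0.91  1.42]
[[0.59,-0.08,0.03,0.04,-0.03,0.02],[0.59,-0.08,0.03,0.04,-0.03,0.02],[0.59,-0.08,0.03,0.04,-0.03,0.02],[0.59,-0.09,0.03,0.04,-0.03,0.02]]
```

carry_out([
  [0.3,-0.33,0.12,0.08,-0.06,0.04],
  [0.3,0,0,0,0,0],
  [0.3,0,0,0,0,0],
  [0,0,0,0,0,0],
])

```text
t: 2.75
eef_pos: [0.5633, 0.0124, 0.0817]
ee_rot: [-2.725, 1.565, 0.595]
force: [-0.9, -1.0, -0.2]
width: 0.0438
```

Run:
```python
from h import *
st();a=plan(F(-.061,.085,.025),-79.9,n=4)
g=grab("scene","s4");u,v=map(int,proj(g,F(-.06,.085,.03)));crop(g,"s4",u-60,u+60,v-50,v+50,6)
```

```text
t 2.75 p [563.3  12.4  81.7] psi -79.7 xax [ 0.005  0.003 -1.   ] w 43.8 F [-0.9 -1.  -0.2] q [ 0.37  0.31 -0.42 -0.   -0.83  1.38]
[[0.35,-0.01,0,0.01,-0.02,0.01],[0.35,-0.01,0,0.01,-0.02,0.01],[0.35,-0.01,0,0.01,-0.02,0.01],[0.35,-0.01,0,0.01,-0.02,0.01]]
```

View pics/s4.png

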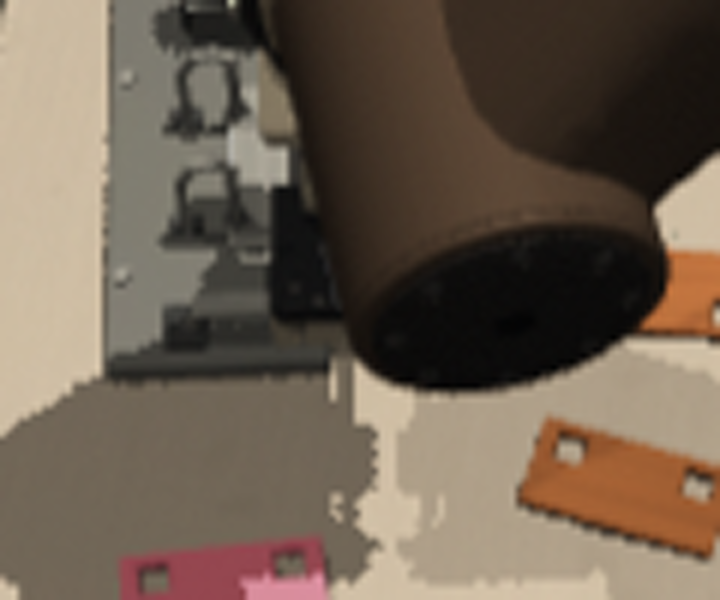

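carry_out([
  [0.35,0,0,0,0,0],
  [0.35,0,0,0,0,0],
  [0.35,0,0,0,0,0],
  [0.3,0,0,0,0,0],
  [0,0,0,0,0,0],
])

```text
t: 3.3
eef_pos: [0.5673, 0.0144, 0.0298]
ee_rot: [-2.954, 1.558, 0.371]
force: [-0.3, -0.3, 0.1]
width: 0.044
```

carry_out([
  [0,0,0,0,0,0],
  [0,0,0,0,0,0],
  [0,0,0,0,0,0],
  [0,0,0,0,0,0],
  [0,0,0,0,0,0],
], hand=1, newtons=15)

```text
t: 3.8
eef_pos: [0.5688, 0.0153, 0.0321]
ee_rot: [-2.952, 1.555, 0.373]
force: [0.6, 1.1, -2.3]
width: 0.0116
```

Run:
```python
from h import *
st()
```

```text
t 3.8 p [568.8  15.3  32.1] psi -79.5 xax [ 0.015  0.006 -1.   ] w 11.6 F [ 0.6  1.1 -2.3] q [ 0.37  0.38 -0.47 -0.   -0.71  1.38]
```

carry_out([
  [0,0,0,0,0,0],
  [0,0,0,0,0.2,0],
  [0.2,0,-0.1,0,-0.1,0],
  [0.2,0,-0.05,0,0,0],
  [0.05,0,0,0,0,0],
], hand=0.7)

```text
t: 4.3
eef_pos: [0.5762, 0.0167, 0.0138]
ee_rot: [-3.021, 1.545, 0.304]
force: [0.5, -0.8, -0.5]
width: 0.026
```

Run:
```python
from h import *
st();plan(F(-.061,.085,.022),-79.9,n=1)
```

```text
t 4.3 p [576.2  16.7  13.8] psi -79.5 xax [ 0.024  0.008 -1.   ] w 26.0 F [ 0.5 -0.8 -0.5] q [ 0.37  0.41 -0.48  0.   -0.66  1.38]
[[-0.21,0.01,0.33,0.11,-0.36,0.05]]
```

carry_out([
  [-0.2,0,0.3,0.1,-0.36,0],
  [0,0,0,0,0,0],
])

```text
t: 4.5
eef_pos: [0.5635, 0.014, 0.0198]
ee_rot: [-0.63, 1.566, 2.688]
force: [0.5, -0.1, 0.4]
width: 0.0263
```

Run:
```python
from h import *
st();plan(F(-.061,.085,.022),-79.9,n=1)
```

```text
t 4.5 p [563.5  14.   19.8] psi -79.9 xax [-0.004  0.002 -1.   ] w 26.3 F [ 0.5 -0.1  0.4] q [ 0.37  0.4  -0.47 -0.   -0.7   1.38]
[[-0.06,0,0.01,0,0.05,0.04]]
```

Good. Grip, then lift along the arc.

carry_out([
  [0,0,0,0,0,0],
  [0,0,0,0,0,0],
  [0,0,0,0,0,0],
], hand=1, newtons=15)

```text
t: 4.8
eef_pos: [0.5639, 0.0145, 0.0188]
ee_rot: [-0.844, 1.567, 2.475]
force: [-3.2, 2.7, 4.9]
width: 0.0117
```

Run:
```python
from h import *
st()
```

```text
t 4.8 p [563.9  14.5  18.8] psi -79.9 xax [-0.003  0.002 -1.   ] w 11.7 F [-3.2  2.7  4.9] q [ 0.37  0.4  -0.47 -0.01 -0.7   1.38]
```

carry_out([
  [-0.25,0,-0.1,0,0,0],
  [-0.25,0,-0.12,0,0,0],
  [-0.25,0,-0.15,0,0,0],
  [-0.25,0,-0.2,0,0,0],
])

```text
t: 5.2
eef_pos: [0.5844, 0.0181, 0.0589]
ee_rot: [-0.298, 1.561, 3.019]
force: [1.4, 0.4, -3.0]
width: 0.0119
```

Run:
```python
from h import *
st()
```

```text
t 5.2 p [584.4  18.1  58.9] psi -79.9 xax [-0.01   0.001 -1.   ] w 11.9 F [ 1.4  0.4 -3. ] q [ 0.36  0.38 -0.38 -0.01 -0.82  1.39]
```

carry_out([
  [-0.1,0,-0.1,0,0,0],
  [0,0,0,0,0,0],
  [0,0,0,0,0,0],
  [0,0,0,0,0,0],
], hand=0.4)

```text
t: 5.6
eef_pos: [0.592, 0.0192, 0.0665]
ee_rot: [-0.745, 1.566, 2.573]
force: [0.3, 0.1, -0.3]
width: 0.0383
```

carry_out([
  [-0.4,0,0,0,0,0],
  [-0.7,0,0,0,0,0],
  [-0.7,0,0.5,0,0,0],
  [-0.3,0,1,0,0,0],
  [0,0,1,0,0,0],
])

```text
t: 6.1
eef_pos: [0.4926, 0.0008, 0.1503]
ee_rot: [-0.1, 1.561, -3.065]
force: [-0.5, 0.7, -0.2]
width: 0.0527
```

Run:
```python
from h import *
st()
for n in("scene","top"):
    f=grab(n); o,m=plates(f); print(n); [print(p) for p in o]
    u,v=map(int,proj(f,F(0,0,.03)));crop(f,n[0]+"5",u-60,u+60,v-50,v+50,6)
```

```text
t 6.1 p [492.6   0.8 150.3] psi -79.9 xax [-0.01  -0.001 -1.   ] w 52.7 F [-0.5  0.7 -0.2] q [ 0.4   0.13 -0.48 -0.   -0.97  1.35]
scene
(442.8, 183.0, 90.0, 44.1, -9.1)
(436.3, 78.5, 89.7, 44.7, -10.2)
(431.1, -24.3, 89.8, 43.7, 3.3)
top
(434.5, -239.9, 88.0, 42.4, 4.2)
(433.0, -24.2, 87.4, 41.8, 3.8)
(437.7, 78.2, 87.2, 42.0, -10.4)
(438.7, -132.0, 87.7, 41.7, -5.8)
```

View pics/s5.png

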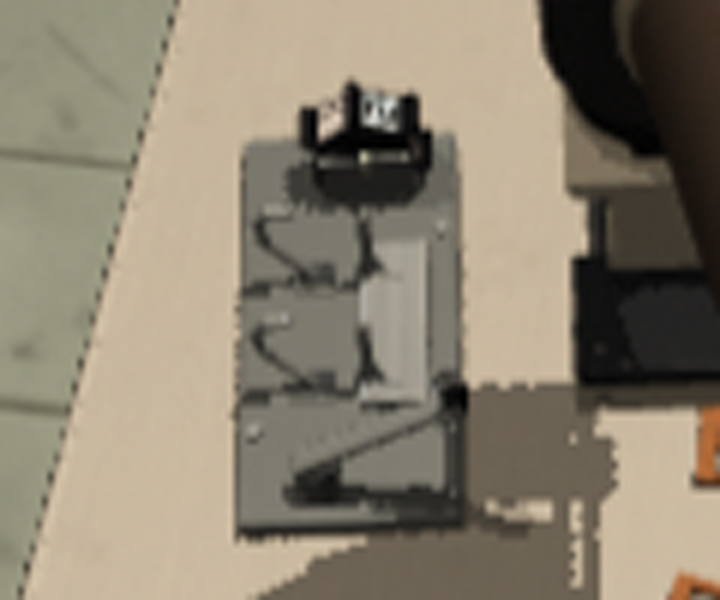

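View pics/t5.png

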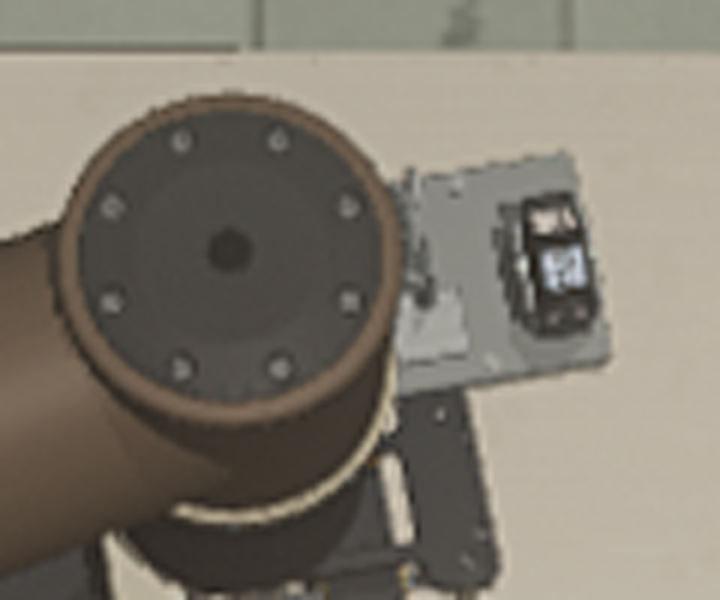

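Run:
```python
from h import *
f=grab("scene");u,v=map(int,proj(f,F(0,0,.03)))
for y in(-.03,.03):
  for z in(.018,.062):
    p=proj(f,F(0,y,z));print(y,z,((p-[u-60,v-50])*6+2.5).round())
im=f["pixels"][v-50:v+50,u-60:u+60,::-1];cv2.imwrite("pics/s6.png",cv2.resize(im[30:75,45:85],None,fx=16,fy=12,interpolation=cv2.INTER_CUBIC))
```

```text
-0.03 0.018 [367. 268.]
-0.03 0.062 [360. 216.]
0.03 0.018 [367. 376.]
0.03 0.062 [360. 325.]
```

View pics/s6.png

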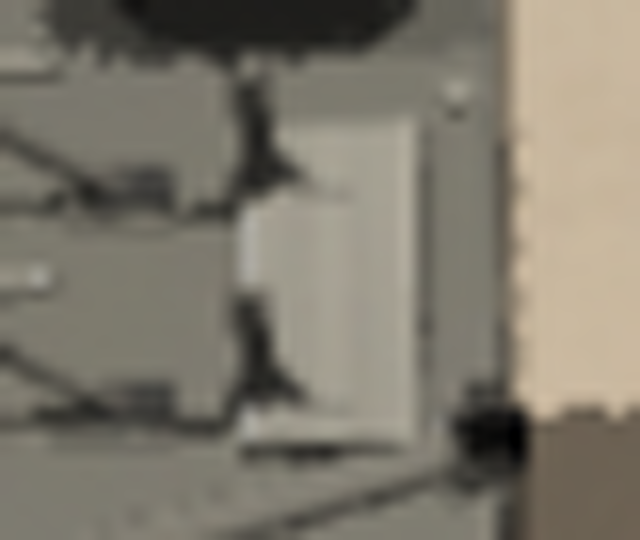

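```bash
sed -i 's/FO=np.array(\[.638/FO=np.array([.6373/' h.py
python3 - <<'E'
from h import *
a=plan([.432,-.0248,.04],-86.4,n=5)
E
```

```text
[[0.55,0.07,0.31,0.32,0.03,0],[0.55,0.08,0.3,0.32,0.03,0],[0.55,0.09,0.3,0.32,0.03,0],[0.55,0.09,0.3,0.32,0.03,0],[0.55,0.1,0.3,0.32,0.03,0]]
```

carry_out([
  [0.6,0.08,0.35,0.32,0.03,0],
  [0.6,0.1,0.35,0.32,0.03,0],
  [0.6,0.1,0.35,0.32,0.03,0],
  [0.6,0.1,0.3,0.32,0.03,0],
  [0.2,0.05,0.15,0.32,0.03,0],
], hand=0.2)

```text
t: 6.75
eef_pos: [0.4354, -0.0246, 0.0441]
ee_rot: [-2.901, 1.564, 0.303]
force: [-0.3, -0.2, -0.7]
width: 0.0701
```

Run:
```python
from h import *
st();a=plan([.432,-.0248,.02],-86.4,n=2)
```

```text
t 6.75 p [435.4 -24.6  44.1] psi -86.4 xax [ 0.006  0.002 -1.   ] w 70.1 F [-0.3 -0.2 -0.7] q [ 0.4   0.18 -0.74  0.   -0.64  1.23]
[[0.3,0,0.04,0,-0.05,0.01],[0.3,0,0.04,0,-0.05,0.01]]
```

carry_out([
  [0.45,0,0.05,0,-0.07,0],
  [0.4,0,0.05,0,-0.05,0],
  [0.15,0,0,0,0,0],
  [0,0,0,0,0,0],
])

```text
t: 7.15
eef_pos: [0.4309, -0.0255, 0.0005]
ee_rot: [0.033, 1.565, -3.047]
force: [0.2, -0.2, 0.0]
width: 0.0703
```

Run:
```python
from h import *
st();a=plan([.432,-.0248,.002],-86.4,n=1)
```

```text
t 7.15 p [430.9 -25.5   0.5] psi -86.5 xax [-0.006 -0.001 -1.   ] w 70.3 F [ 0.2 -0.2  0. ] q [ 0.4   0.26 -0.78 -0.   -0.53  1.24]
[[-0.04,-0.02,-0.03,-0.02,0.09,0]]
```

Grip.

carry_out([
  [-0.04,0,0,0,0.07,0],
  [0,0,0,0,0,0],
  [0,0,0,0,0,0],
  [0,0,0,0,0,0],
], hand=1, newtons=25)

```text
t: 7.55
eef_pos: [0.4329, -0.0249, 0.0038]
ee_rot: [-2.97, 1.568, 0.234]
force: [0.8, -0.7, -0.3]
width: 0.0438
```

Run:
```python
from h import *
st()
```

```text
t 7.55 p [432.9 -24.9   3.8] psi -86.4 xax [ 0.002  0.001 -1.   ] w 43.8 F [ 0.8 -0.7 -0.3] q [ 0.4   0.26 -0.78  0.   -0.53  1.23]
```

carry_out([
  [-0.3,0,0,0,0,0],
  [-0.6,0,0,0,0,0],
  [-0.9,0,0,0,0,0],
  [-0.9,0,0,0,0,0],
  [-0.4,0,0,0,0,0],
])

```text
t: 8.05
eef_pos: [0.4307, -0.0257, 0.1314]
ee_rot: [0.411, 1.569, -2.669]
force: [0.6, 0.9, 0.2]
width: 0.0429
```

Run:
```python
from h import *
st()
f=grab("scene","s7");a=plan(F(-.010,0,.09),-169.9)
```

```text
t 8.05 p [430.7 -25.7 131.4] psi -86.5 xax [-0.002 -0.001 -1.   ] w 42.9 F [0.6 0.9 0.2] q [ 0.4   0.04 -0.63  0.   -0.9   1.23]
[[0.05,0.05,-0.22,0.95,0,0],[0.05,0.04,-0.22,0.95,0,0],[0.05,0.02,-0.22,0.95,0,0],[0.05,0.01,-0.23,0.95,0,0],[0.05,-0.01,-0.23,0.95,0,0]]
[[0.05,-0.02,-0.23,0.95,0,0],[0.05,-0.04,-0.22,0.95,0,0],[0.05,-0.05,-0.22,0.95,0,0],[0.05,-0.06,-0.22,0.95,0,0],[0.05,-0.08,-0.21,0.95,0,0]]
[[0.05,-0.09,-0.21,0.95,0,0],[0.05,-0.11,-0.2,0.95,0,0],[0.05,-0.12,-0.19,0.95,0,0],[0.05,-0.13,-0.18,0.95,0,0],[0.05,-0.14,-0.17,0.95,0,0]]
[[0.05,-0.15,-0.16,0.95,0,0],[0.05,-0.17,-0.15,0.95,0,0],[0.05,-0.17,-0.14,0.95,0,0],[0.05,-0.18,-0.13,0.95,0,0],[0.05,-0.19,-0.12,0.95,0,0]]
[[0.05,-0.2,-0.11,0.95,0,0],[0.05,-0.21,-0.09,0.95,0,0]]
```

View pics/s7.png

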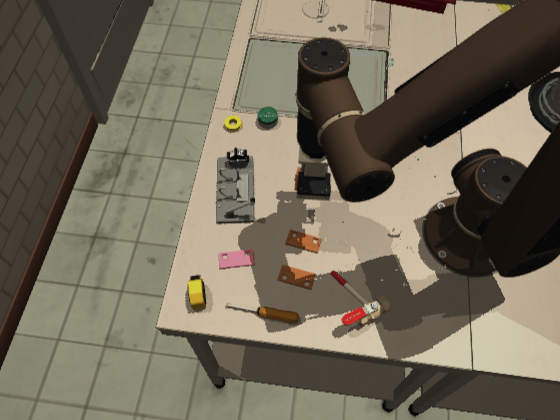

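carry_out([
  [0.02,0.05,-0.22,0.95,0,0],
  [0.02,0.04,-0.22,0.95,0,0],
  [0.02,0.02,-0.22,0.95,0,0],
  [0.02,0.01,-0.23,0.95,0,0],
  [0.02,-0.01,-0.23,0.95,0,0],
])

```text
t: 8.6
eef_pos: [0.4773, -0.0329, 0.1325]
ee_rot: [-2.45, 1.562, 0.411]
force: [-0.1, 0.2, -0.4]
width: 0.0427
```

carry_out([
  [0.02,-0.02,-0.23,0.95,0,0],
  [0.02,-0.04,-0.22,0.95,0,0],
  [0.02,-0.05,-0.22,0.95,0,0],
  [0.02,-0.06,-0.22,0.95,0,0],
  [0.02,-0.08,-0.21,0.95,0,0],
])

```text
t: 9.1
eef_pos: [0.5227, -0.0421, 0.1286]
ee_rot: [-2.03, 1.561, 0.484]
force: [0.3, 0.1, -0.5]
width: 0.0428
```

carry_out([
  [0.02,-0.09,-0.21,0.95,0,0],
  [0.02,-0.11,-0.2,0.95,0,0],
  [0.02,-0.12,-0.19,0.95,0,0],
  [0.02,-0.13,-0.18,0.95,0,0],
  [0.02,-0.14,-0.17,0.95,0,0],
])

```text
t: 9.6
eef_pos: [0.5674, -0.0518, 0.1244]
ee_rot: [-1.6, 1.561, 0.568]
force: [-0.9, -0.4, -0.1]
width: 0.0429
```

Run:
```python
from h import *
st();a=plan(F(-.010,0,.1),-169.9)
```

```text
t 9.6 p [567.4 -51.8 124.4] psi -145.8 xax [ 0.008  0.005 -1.   ] w 42.9 F [-0.9 -0.4 -0.1] q [ 0.25  0.27 -0.37 -0.   -0.93  0.35]
[[0.09,-0.16,-0.15,0.86,0,0.02],[0.09,-0.17,-0.14,0.86,0,0.02],[0.09,-0.18,-0.13,0.86,0,0.02],[0.09,-0.18,-0.12,0.86,0,0.02],[0.09,-0.19,-0.1,0.86,0,0.02]]
[[0.09,-0.2,-0.09,0.86,0,0.02],[0.09,-0.2,-0.08,0.86,0,0.02]]
```

carry_out([
  [0.09,-0.16,-0.15,0.86,0,0.02],
  [0.09,-0.17,-0.14,0.86,0,0.02],
  [0.09,-0.18,-0.13,0.86,0,0.02],
  [0.09,-0.18,-0.12,0.86,0,0.02],
  [0.09,-0.19,-0.1,0.86,0,0.02],
])

```text
t: 10.1
eef_pos: [0.6117, -0.0589, 0.1059]
ee_rot: [-0.892, 1.567, 0.962]
force: [0.7, -0.5, -1.5]
width: 0.0429
```

carry_out([
  [0.05,-0.18,-0.09,0.86,0,0.02],
  [0.05,-0.1,-0.04,0.7,0,0.02],
  [0,0,0,0,0,0],
])

```text
t: 10.4
eef_pos: [0.6243, -0.0613, 0.1003]
ee_rot: [0.568, 1.567, 2.306]
force: [0.5, -0.2, -0.2]
width: 0.0427
```

Run:
```python
from h import *
st();a=plan(F(-.010,0,.075),-169.9,n=2)
f=grab("scene");u,v=map(int,proj(f,F(0,0,.05)));crop(f,"s8",u-60,u+60,v-50,v+50,6)
f=grab("top");u,v=map(int,proj(f,F(0,0,.05)));crop(f,"t8",u-60,u+60,v-50,v+50,6)
```

```text
t 10.4 p [624.3 -61.3 100.3] psi -170.4 xax [-0.002  0.003 -1.   ] w 42.7 F [ 0.5 -0.2 -0.2] q [ 0.21  0.39 -0.25 -0.   -0.93 -0.04]
[[0.32,-0.04,0,-0.06,0.02,-0.01],[0.32,-0.04,0,-0.06,0.02,-0.01]]
```

View pics/s8.png

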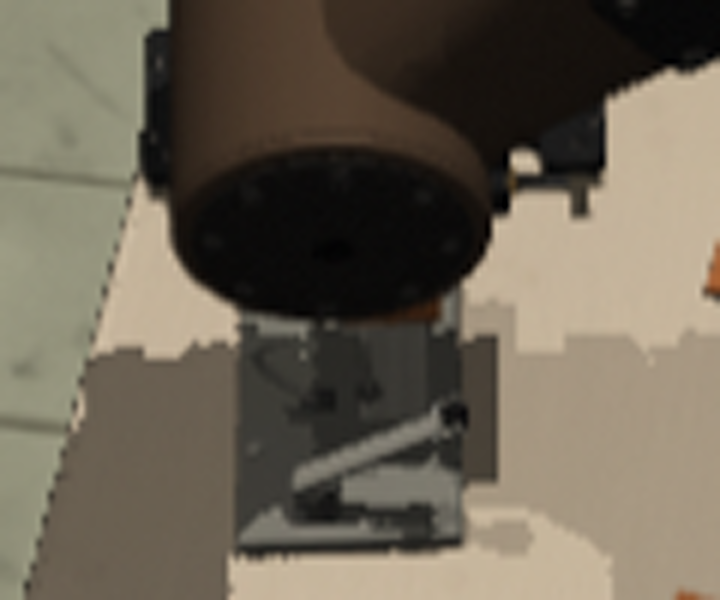

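View pics/t8.png

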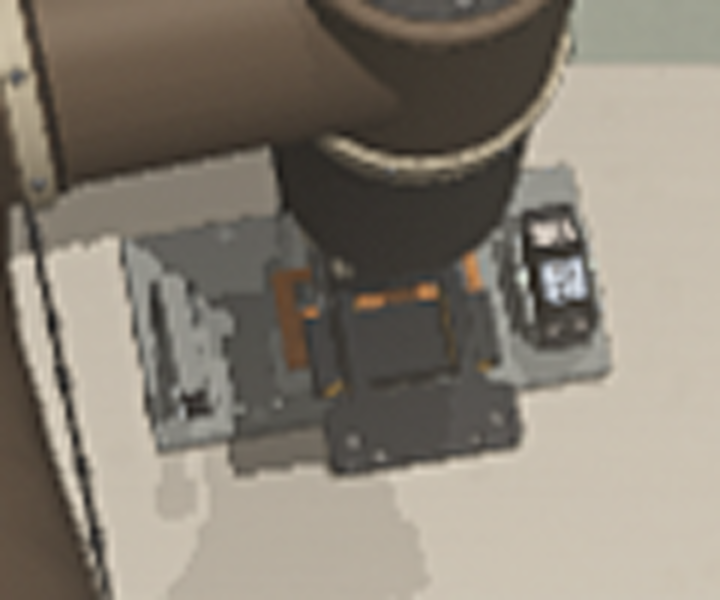

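```bash
cat >> h.py <<'E'
def tofile(w):
    d=w[:2]-FO;c,s=np.cos(FY),np.sin(FY);return np.array([c*d[0]+s*d[1],-s*d[0]+c*d[1]])*1000
E
python3 - <<'E'
from h import *
st()
f=grab("top");u,v=map(int,proj(f,F(0,0,.05)))
for p in((273,273),(283,368),(480,250),(492,370),(305,292)):
    print(p,tofile(onz(f,u-60+(p[0]-2.5)/6,v-50+(p[1]-2.5)/6,.105)).round(1))
crop(f,"t9",u-20,u+40,v-15,v+30,12)
E
```

```text
t 10.5 p [623.9 -61.2 100.7] psi -170.2 xax [-0.002  0.003 -1.   ] w 42.8 F [-0.2  0.3  0.7] q [ 0.21  0.39 -0.25 -0.   -0.93 -0.04]
(273, 273) [ 5.8 41.6]
(283, 368) [-37.2  44.9]
(480, 250) [  0.4 -49.7]
(492, 370) [-53.9 -44.6]
(305, 292) [-5.1 29.4]
```

View pics/t9.png

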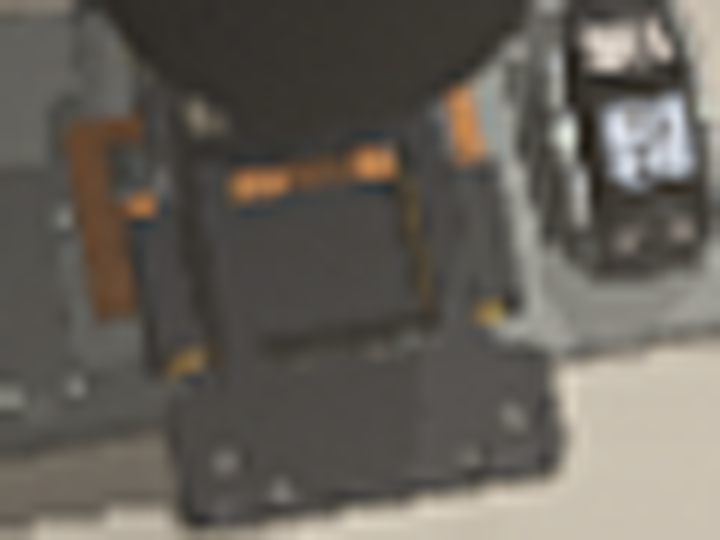

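Run:
```python
from h import *
st()
f=grab("scene");u,v=map(int,proj(f,F(0,0,.05)))
crop(f,"s9",u-20,u+40,v-10,v+30,12)
for z in(.097,.103):
  p=proj(f,F(-.032,.045,z));print(((p-[u-20,v-10])*12+5.5).round())
  p=proj(f,F(.012,.045,z));print(((p-[u-20,v-10])*12+5.5).round())
f=grab("top");u,v=map(int,proj(f,F(0,0,.05)))
for x,y in((-.032,.045),(.012,.045),(.012,-.045),(-.032,-.045)):
  p=proj(f,F(x,y,.103));print(((p-[u-20,v-15])*12+5.5).round())
```

```text
t 10.55 p [623.9 -61.2 101. ] psi -170.2 xax [-0.002  0.003 -1.   ] w 42.8 F [ 0.1  0.2 -1.5] q [ 0.21  0.39 -0.25 -0.   -0.93 -0.04]
[376. 176.]
[176. 183.]
[374. 161.]
[174. 168.]
[ 82. 296.]
[ 46. 105.]
[449.  37.]
[487. 227.]
```

View pics/s9.png

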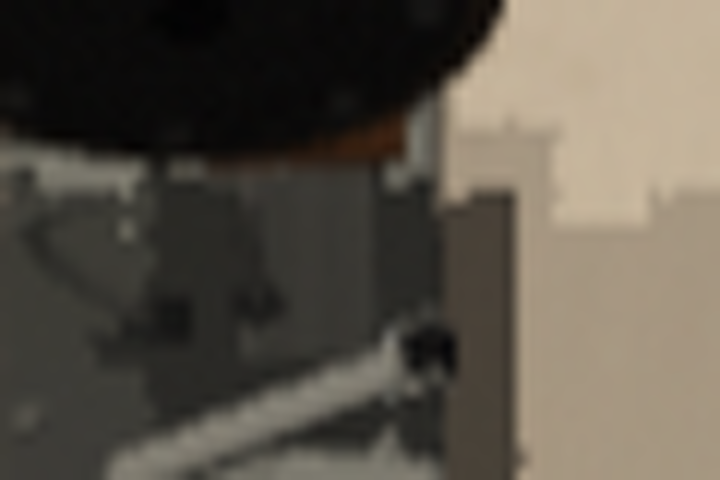

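Run:
```python
from h import *
plan(F(-.0085,.002,.073),-169.9,n=2)
```

```text
[[0.35,-0.06,0.02,-0.04,0.02,-0.01],[0.35,-0.06,0.02,-0.04,0.02,-0.01]]
```

carry_out([
  [0.3,-0.07,0.02,-0.05,0.02,-0.01],
  [0.25,-0.06,0.02,-0.03,0,0],
  [0.05,0,0,0,0,0],
  [0,0,0,0,0,0],
])

```text
t: 11.05
eef_pos: [0.6287, -0.0581, 0.0751]
ee_rot: [-0.082, 1.569, 1.667]
force: [0.4, -0.8, 0.1]
width: 0.043
```

Run:
```python
from h import *
p,r,s=cur();print(tofile(p),p,psi())
zb=p[2]-.0035
for n,c in(("top",(20,15,60,45)),("scene",(20,10,60,40))):
    f=grab(n);u,v=map(int,proj(f,F(0,0,.05)))
    im=cv2.resize(f["pixels"][v-c[1]:v-c[1]+c[3],u-c[0]:u-c[0]+c[2],::-1],None,fx=12,fy=12,interpolation=cv2.INTER_CUBIC)
    for x,y in((-.032,.045),(.012,.045),(.012,-.045),(-.032,-.045)):
        q=(proj(f,F(x,y,zb+.006))-[u-c[0],v-c[1]])*12+5.5;cv2.circle(im,tuple(int(k) for k in q),3,(0,255,0),-1)
    cv2.imwrite(f"pics/{n[0]}10.png",im)
```

```text
[-8.32635186  2.35782669] [ 0.6286892  -0.05813888  0.07514962] -169.81889584523242
```

View pics/t10.png

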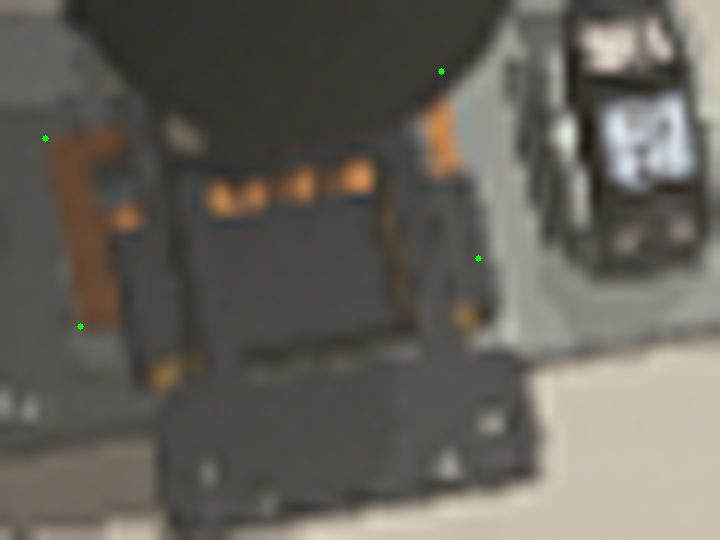

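View pics/s10.png

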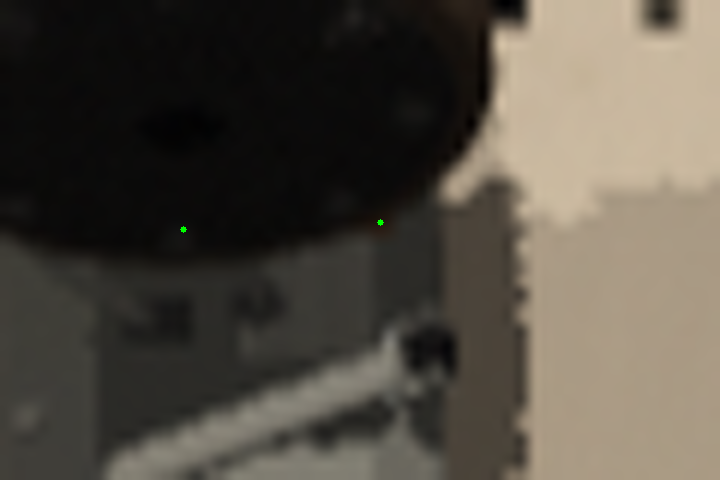

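carry_out([
  [0.2,0,0,0,0,0],
  [0.2,0,0,0,0,0],
  [0.2,0,0,0,0,0],
  [0.1,0,0,0,0,0],
])

```text
t: 11.55
eef_pos: [0.6295, -0.0581, 0.0465]
ee_rot: [-1.084, 1.568, 0.664]
force: [-0.8, 0.7, -0.1]
width: 0.0426
```

Run:
```python
from h import *
st();p,r,s=cur();print(tofile(p));plan(F(-.0085,.002,.024),-169.9,n=4)
```

```text
t 11.55 p [629.5 -58.1  46.5] psi -169.8 xax [ 0.002  0.002 -1.   ] w 42.6 F [-0.8  0.7 -0.1] q [ 0.22  0.45 -0.3  -0.   -0.82 -0.04]
[-7.48549244  2.22961299]
[[0.14,0.01,0,0,0.01,0.01],[0.14,0.01,0,0,0.01,0.01],[0.14,0.01,0,0,0.01,0.01],[0.14,0.01,0,0,0.01,0.01]]
```

carry_out([
  [0.18,0.02,0,0,0.01,0.01],
  [0.18,0.02,0,0,0.01,0.01],
  [0.15,0.01,0,0,0,0],
  [0.08,0,0,0,0,0],
  [0,0,0,0,0,0],
])

```text
t: 12.05
eef_pos: [0.6273, -0.0586, 0.0218]
ee_rot: [-2.819, 1.57, -1.069]
force: [-0.3, 0.1, 1.1]
width: 0.043
```

Run:
```python
from h import *
st();p,r,s=cur();print(tofile(p))
```

```text
t 12.05 p [627.3 -58.6  21.8] psi -169.8 xax [ 0.    -0.001 -1.   ] w 43.0 F [-0.3  0.1  1.1] q [ 0.22  0.48 -0.32  0.   -0.77 -0.04]
[-9.78804678  2.15349221]
```

Release partially (fingers to ~62 mm), then rise.

carry_out([
  [0,0,0,0,0,0],
  [0,0,0,0,0,0],
  [0,0,0,0,0,0],
], hand=0.25)

```text
t: 12.35
eef_pos: [0.6276, -0.0585, 0.0219]
ee_rot: [-2.248, 1.569, -0.498]
force: [0.2, -0.3, 0.4]
width: 0.0613
```

carry_out([
  [-0.4,0,0,0,0,0],
  [-0.8,0,0,0,0,0],
  [-0.9,0,0,0,0,0],
  [-0.9,0,0,0,0,0],
  [-0.2,0.5,0,0,0,0],
])

```text
t: 12.85
eef_pos: [0.6077, -0.0623, 0.1506]
ee_rot: [1.882, 1.566, -2.652]
force: [-0.6, 0.7, -0.3]
width: 0.0661
```

Run:
```python
from h import *
st()
for n in("scene","top"):
    f=grab(n,n[0]+"11"); o,m=plates(f,amin=100); print(n); [print(p) for p in o]
```

```text
t 12.85 p [607.7 -62.3 150.6] psi -169.8 xax [-0.004 -0.002 -1.   ] w 66.1 F [-0.6  0.7 -0.3] q [ 0.22  0.31 -0.24  0.   -1.03 -0.04]
scene
(465.7, 179.1, 43.7, 43.4, 80.6)
(436.2, 78.1, 89.7, 43.8, -10.2)
(631.3, -92.7, 48.2, 43.5, -80.5)
(437.5, -132.7, 89.5, 43.8, -6.3)
(433.4, -240.8, 89.5, 44.6, 4.9)
top
(434.6, -239.5, 86.8, 41.3, 2.6)
```

View pics/s11.png

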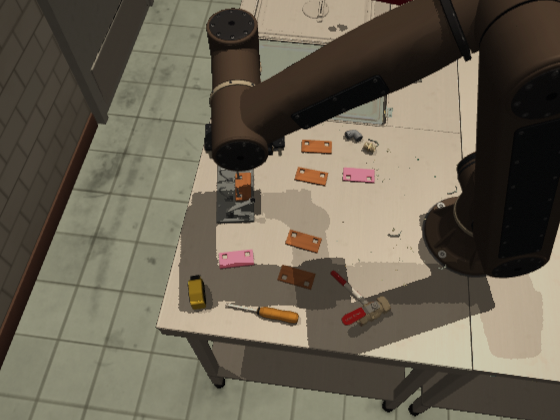

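View pics/t11.png

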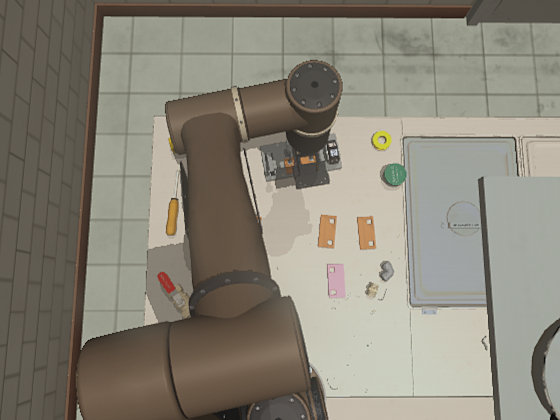

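Run:
```python
from h import *
plan([.440,-.1324,.10],-5.9-270)
```

```text
[[0.04,0.15,-0.04,0.95,0,0],[0.04,0.15,-0.05,0.95,0,0],[0.04,0.15,-0.06,0.95,0,0],[0.04,0.14,-0.07,0.95,0,0],[0.04,0.14,-0.07,0.95,0,0]]
[[0.04,0.13,-0.08,0.95,0,0],[0.04,0.13,-0.09,0.95,0,0],[0.04,0.12,-0.1,0.95,0,0],[0.04,0.12,-0.11,0.95,0,0],[0.04,0.11,-0.12,0.95,0,0]]
[[0.04,0.1,-0.12,0.95,0,0],[0.04,0.09,-0.13,0.95,0,0],[0.04,0.08,-0.14,0.95,0,0],[0.04,0.07,-0.14,0.95,0,0],[0.04,0.06,-0.14,0.95,0,0]]
[[0.04,0.05,-0.15,0.95,0,0],[0.04,0.04,-0.15,0.95,0,0],[0.04,0.03,-0.15,0.95,0,0],[0.04,0.02,-0.16,0.95,0,0],[0.04,0.01,-0.16,0.95,0,0]]
[[0.04,0,-0.16,0.95,0,0],[0.04,-0.01,-0.16,0.95,0,0],[0.04,-0.02,-0.16,0.95,0,0],[0.04,-0.03,-0.16,0.95,0,0],[0.04,-0.04,-0.15,0.95,0,0]]
[[0.04,-0.05,-0.15,0.95,0,0],[0.04,-0.06,-0.15,0.95,0,0],[0.04,-0.07,-0.14,0.95,0,0]]
```

carry_out([
  [0,0.15,-0.04,1,0,0],
  [0,0.15,-0.05,1,0,0],
  [0,0.15,-0.06,1,0,0],
  [0,0.14,-0.07,1,0,0],
  [0,0.14,-0.07,1,0,0],
])

```text
t: 13.45
eef_pos: [0.5738, -0.0754, 0.1464]
ee_rot: [1.872, 1.56, -3.025]
force: [-0.1, 0.1, 0.4]
width: 0.0657
```

carry_out([
  [0.04,0.13,-0.08,1,0,0],
  [0.04,0.13,-0.09,1,0,0],
  [0.04,0.12,-0.1,1,0,0],
  [0.04,0.12,-0.11,1,0,0],
  [0.04,0.11,-0.12,1,0,0],
])

```text
t: 13.95
eef_pos: [0.5424, -0.0869, 0.1347]
ee_rot: [2.226, 1.556, -3.035]
force: [0.9, 0.5, -0.6]
width: 0.0659
```

carry_out([
  [0.04,0.1,-0.12,1,0,0],
  [0.04,0.09,-0.13,1,0,0],
  [0.04,0.08,-0.14,1,0,0],
  [0.04,0.07,-0.14,1,0,0],
  [0.04,0.06,-0.14,1,0,0],
])

```text
t: 14.45
eef_pos: [0.5109, -0.0978, 0.123]
ee_rot: [2.584, 1.551, -3.041]
force: [0.4, 0.3, -1.1]
width: 0.0657
```

carry_out([
  [0.04,0.05,-0.15,1,0,0],
  [0.04,0.04,-0.15,1,0,0],
  [0.04,0.03,-0.15,1,0,0],
  [0.04,0.02,-0.16,1,0,0],
  [0.04,0.01,-0.16,1,0,0],
])

```text
t: 14.95
eef_pos: [0.479, -0.1081, 0.1118]
ee_rot: [2.945, 1.546, -3.045]
force: [-1.0, -0.1, 0.3]
width: 0.0657
```

Run:
```python
from h import *
st()
for n in("scene","top"):
    f=grab(n); o,m=plates(f,amin=100); print(n); [print(p) for p in o]
plan([.440,-.1324,.05],-5.9-270)
```

```text
t 14.95 p [ 479.  -108.1  111.8] psi 106.8 xax [-0.024 -0.002 -1.   ] w 65.7 F [-1.  -0.1  0.3] q [ 0.18  0.18 -0.52 -0.   -0.89 -1.45]
scene
(443.4, 181.2, 88.8, 41.7, -7.5)
(436.1, 78.1, 89.9, 43.8, -10.2)
(628.2, -74.2, 85.8, 43.5, -80.5)
(437.3, -132.7, 89.3, 43.3, -5.8)
top
(434.6, -239.6, 88.2, 42.9, 3.9)
(438.5, -132.1, 86.8, 42.3, -5.4)
[[0.26,-0.05,-0.18,0.95,-0.06,0],[0.26,-0.06,-0.17,0.95,-0.06,0],[0.26,-0.07,-0.17,0.95,-0.06,0],[0.26,-0.09,-0.17,0.95,-0.06,0],[0.26,-0.1,-0.16,0.95,-0.06,0]]
[[0.26,-0.11,-0.15,0.95,-0.06,0]]
```

carry_out([
  [0.26,-0.05,-0.18,0.95,-0.06,0],
  [0.26,-0.06,-0.17,0.95,-0.06,0],
  [0.26,-0.07,-0.17,0.95,-0.06,0],
  [0.26,-0.09,-0.17,0.95,-0.06,0],
  [0.26,-0.1,-0.16,0.95,-0.06,0],
], hand=0.2)

```text
t: 15.55
eef_pos: [0.4495, -0.1284, 0.059]
ee_rot: [1.825, 1.571, 1.79]
force: [0.3, -0.8, 1.1]
width: 0.0699
```

carry_out([
  [0.2,-0.06,-0.06,0.5,-0.06,0],
  [0,0,0,0,0,0],
])

```text
t: 15.75
eef_pos: [0.4458, -0.1311, 0.0492]
ee_rot: [-0.071, 1.569, -0.14]
force: [-0.1, 0.3, -0.7]
width: 0.0702
```

Run:
```python
from h import *
st();plan([.440,-.1324,.02],-5.9-270,n=1);plan([.440,-.1324,.002],-5.9-270,n=3)
```

```text
t 15.75 p [ 445.8 -131.1   49.2] psi 86.1 xax [ 0.001 -0.    -1.   ] w 70.2 F [-0.1  0.3 -0.7] q [ 0.14  0.22 -0.67  0.   -0.68 -1.78]
[[0.73,-0.04,-0.14,0.49,0.02,0]]
[[0.39,-0.01,-0.05,0.16,0.01,0],[0.39,-0.01,-0.05,0.16,0.01,0],[0.39,-0.02,-0.05,0.16,0.01,0]]
```

carry_out([
  [0.39,-0.02,-0.1,0.35,0,0],
  [0.39,-0.02,-0.06,0.15,0,0],
  [0.25,0,0,0,0,0],
  [0.05,0,0,0,0,0],
  [0,0,0,0,0,0],
])

```text
t: 16.25
eef_pos: [0.4434, -0.1316, 0.0059]
ee_rot: [-0.069, 1.567, -0.161]
force: [0.7, -0.6, -0.1]
width: 0.0703
```

Run:
```python
from h import *
st();plan([.440,-.1324,.002],-5.9-270,n=1)
```

```text
t 16.25 p [ 443.4 -131.6    5.9] psi 84.7 xax [ 0.004 -0.001 -1.   ] w 70.3 F [ 0.7 -0.6 -0.1] q [ 0.14  0.29 -0.72  0.   -0.56 -1.81]
[[0.1,-0.03,-0.08,0.16,0.06,0]]
```

carry_out([
  [0.1,-0.03,-0.08,0.16,0.06,0],
  [0,0,0,0,0,0],
])

```text
t: 16.45
eef_pos: [0.4409, -0.1324, 0.0024]
ee_rot: [-0.065, 1.57, -0.168]
force: [0.1, -0.4, 0.1]
width: 0.0699
```

Run:
```python
from h import *
st();plan([.440,-.1324,.002],-5.9-270,n=1)
```

```text
t 16.45 p [ 440.9 -132.4    2.4] psi 84.1 xax [ 0.001 -0.    -1.   ] w 69.9 F [ 0.1 -0.4  0.1] q [ 0.14  0.29 -0.72  0.   -0.55 -1.81]
[[0.01,0,-0.02,0,0.01,0]]
```

carry_out([
  [0,0,-0.02,0,0,0],
  [0,0,0,0,0,0],
  [0,0,0,0,0,0],
  [0,0,0,0,0,0],
], hand=1, newtons=25)

```text
t: 16.85
eef_pos: [0.4409, -0.1323, 0.0035]
ee_rot: [0.099, 1.568, -0.003]
force: [-0.3, -0.2, -0.1]
width: 0.0433
```

Run:
```python
from h import *
st()
```

```text
t 16.85 p [ 440.9 -132.3    3.5] psi 84.1 xax [ 0.003 -0.    -1.   ] w 43.3 F [-0.3 -0.2 -0.1] q [ 0.14  0.29 -0.72  0.   -0.55 -1.81]
```

carry_out([
  [-0.3,0,0,0,0,0],
  [-0.6,0,0,0,0,0],
  [-0.9,0,0,0,0,0],
  [-0.9,0,0,0,0,0],
  [-0.4,0,0,0,0,0],
])

```text
t: 17.35
eef_pos: [0.4378, -0.1326, 0.1293]
ee_rot: [-2.863, 1.566, -2.965]
force: [1.6, -0.1, -0.8]
width: 0.043
```

Run:
```python
from h import *
st()
a=plan(F(-.0085,0,.12),-169.9)
```

```text
t 17.35 p [ 437.8 -132.6  129.3] psi 84.1 xax [-0.005 -0.001 -1.   ] w 43.0 F [ 1.6 -0.1 -0.8] q [ 0.14  0.09 -0.58  0.   -0.9  -1.81]
[[0.01,0.08,0.16,-0.95,0,0],[0.01,0.07,0.17,-0.95,0,0],[0.01,0.06,0.17,-0.95,0,0],[0.01,0.05,0.18,-0.95,0,0],[0.01,0.04,0.18,-0.95,0,0]]
[[0.01,0.02,0.18,-0.95,0,0],[0.01,0.01,0.18,-0.95,0,0],[0.01,0,0.18,-0.95,0,0],[0.01,-0.01,0.18,-0.95,0,0],[0.01,-0.02,0.18,-0.95,0,0]]
[[0.01,-0.04,0.18,-0.95,0,0],[0.01,-0.05,0.18,-0.95,0,0],[0.01,-0.06,0.17,-0.95,0,0],[0.01,-0.07,0.17,-0.95,0,0],[0.01,-0.08,0.16,-0.95,0,0]]
[[0.01,-0.09,0.16,-0.95,0,0],[0.01,-0.1,0.15,-0.95,0,0],[0.01,-0.11,0.14,-0.95,0,0],[0.01,-0.12,0.14,-0.95,0,0],[0.01,-0.13,0.13,-0.95,0,0]]
[[0.01,-0.14,0.12,-0.95,0,0],[0.01,-0.15,0.11,-0.95,0,0],[0.01,-0.15,0.1,-0.95,0,0],[0.01,-0.16,0.09,-0.95,0,0],[0.01,-0.16,0.08,-0.95,0,0]]
[[0.01,-0.17,0.07,-0.95,0,0],[0.01,-0.17,0.06,-0.95,0,0],[0.01,-0.18,0.05,-0.95,0,0]]
```

carry_out([
  [0,0.08,0.16,-1,0,0],
  [0,0.07,0.17,-1,0,0],
  [0,0.06,0.17,-1,0,0],
  [0,0.05,0.18,-1,0,0],
  [0,0.04,0.18,-1,0,0],
])

```text
t: 17.85
eef_pos: [0.4738, -0.1187, 0.1341]
ee_rot: [-0.116, 1.567, 0.142]
force: [-0.2, -0.4, -1.0]
width: 0.043
```

carry_out([
  [0,0.02,0.18,-1,0,0],
  [0,0.01,0.18,-1,0,0],
  [0,0,0.18,-1,0,0],
  [0,-0.01,0.18,-1,0,0],
  [0,-0.02,0.18,-1,0,0],
])

```text
t: 18.35
eef_pos: [0.5073, -0.1038, 0.1341]
ee_rot: [-0.31, 1.567, 0.312]
force: [-1.0, -0.8, -0.9]
width: 0.0433
```

carry_out([
  [0,-0.04,0.18,-1,0,0],
  [0,-0.05,0.18,-1,0,0],
  [0,-0.06,0.17,-1,0,0],
  [0,-0.07,0.17,-1,0,0],
  [0,-0.08,0.16,-1,0,0],
])

```text
t: 18.85
eef_pos: [0.5409, -0.0879, 0.1337]
ee_rot: [-0.362, 1.568, 0.624]
force: [0.6, -1.0, -1.2]
width: 0.0431
```

carry_out([
  [0,-0.09,0.16,-1,0,0],
  [0,-0.1,0.15,-1,0,0],
  [0,-0.11,0.14,-1,0,0],
  [0,-0.12,0.14,-1,0,0],
  [0,-0.13,0.13,-1,0,0],
])

```text
t: 19.35
eef_pos: [0.5733, -0.0704, 0.1331]
ee_rot: [0.179, 1.569, 1.529]
force: [-0.1, -0.2, -0.5]
width: 0.0431
```

Run:
```python
from h import *
st()
a=plan(F(-.0085,0,.1),-169.9)
```

```text
t 19.35 p [573.3 -70.4 133.1] psi 167.3 xax [ 0.     0.002 -1.   ] w 43.1 F [-0.1 -0.2 -0.5] q [ 0.22  0.28 -0.33 -0.   -0.96 -0.44]
[[0.14,-0.22,0.09,-0.95,0,0],[0.14,-0.22,0.08,-0.95,0,0],[0.14,-0.23,0.06,-0.95,0,0],[0.14,-0.23,0.05,-0.95,0,0],[0.14,-0.23,0.03,-0.95,0,0]]
[[0.14,-0.23,0.02,-0.95,0,0]]
```

carry_out([
  [0.14,-0.22,0.09,-0.95,0,0],
  [0.14,-0.22,0.08,-0.95,0,0],
  [0.14,-0.23,0.06,-0.95,0,0],
  [0.14,-0.23,0.05,-0.95,0,0],
  [0.14,-0.23,0.03,-0.95,0,0],
])

```text
t: 19.85
eef_pos: [0.6208, -0.061, 0.1046]
ee_rot: [-0.233, 1.569, 1.463]
force: [-0.4, 0.8, -0.6]
width: 0.0429
```

Run:
```python
from h import *
st();a=plan(F(-.0085,0,.095),-169.9,n=1)
```

```text
t 19.85 p [620.8 -61.  104.6] psi -172.8 xax [ 0.     0.002 -1.   ] w 42.9 F [-0.4  0.8 -0.6] q [ 0.21  0.38 -0.26 -0.   -0.93 -0.09]
[[0.24,-0.2,-0.01,-0.73,0.03,0.01]]
```

carry_out([
  [0.25,-0.12,0,-0.65,0.03,0],
  [0.2,-0.06,0,0,0,0],
  [0,0,0,0,0,0],
])

```text
t: 20.15
eef_pos: [0.6282, -0.0598, 0.0843]
ee_rot: [1.521, 1.569, -3.018]
force: [-1.0, 0.0, -0.4]
width: 0.0431
```

```bash
cat >> h.py <<'E'
def chk(tag,off=.0035):
    p,r,s=cur();st();print("file",tofile(p).round(1))
    zb=p[2]-off
    n="top";c=(20,15,60,45)
    f=grab(n);u,v=map(int,proj(f,F(0,0,.05)))
    im=cv2.resize(f["pixels"][v-c[1]:v-c[1]+c[3],u-c[0]:u-c[0]+c[2],::-1],None,fx=12,fy=12,interpolation=cv2.INTER_CUBIC)
    for x,y in((-.032,.045),(.012,.045),(.012,-.045),(-.032,-.045)):
        q=(proj(f,F(x,y,zb+.006))-[u-c[0],v-c[1]])*12+5.5;cv2.circle(im,tuple(int(k) for k in q),3,(0,255,0),-1)
    cv2.imwrite(f"pics/{tag}.png",im)
E
python3 - <<'E'
from h import *
chk("t12");a=plan(F(-.0085,0,.075),-169.9,n=1)
E
```

```text
t 20.15 p [628.2 -59.8  84.3] psi -170.1 xax [-0.002 -0.    -1.   ] w 43.1 F [-1.   0.  -0.4] q [ 0.21  0.41 -0.26 -0.   -0.9  -0.04]
file [-9.1  0.8]
[[0.25,-0.01,-0.02,-0.05,0,-0.02]]
```

View pics/t12.png

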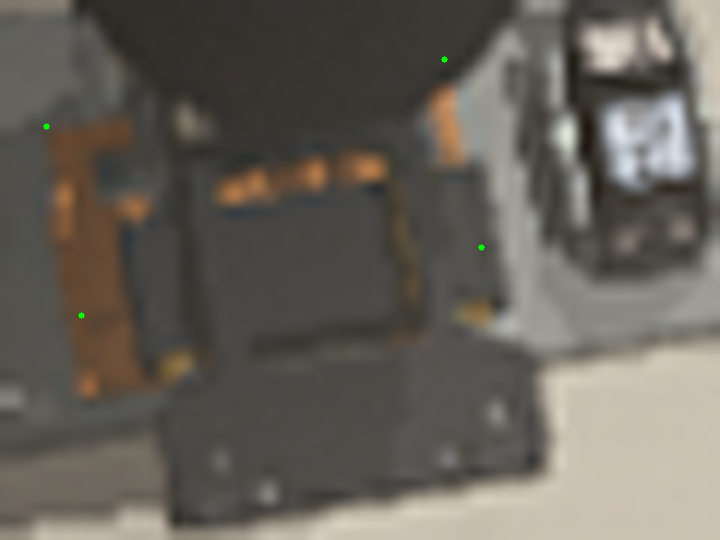

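carry_out([
  [0.25,0,0,0,0,0],
  [0.25,0.02,0,0,0,0],
  [0.2,0.02,0,0,0,0],
  [0.1,0,0,0,0,0],
])

```text
t: 20.6
eef_pos: [0.6274, -0.0601, 0.0524]
ee_rot: [-1.628, 1.568, 0.114]
force: [1.9, -0.1, 1.1]
width: 0.0431
```

Run:
```python
from h import *
st();p,r,s=cur();print(tofile(p));plan(F(-.0085,0,.028),-169.9,n=2)
```

```text
t 20.6 p [627.4 -60.1  52.4] psi -170.2 xax [ 0.003  0.    -1.   ] w 43.1 F [ 1.9 -0.1  1.1] q [ 0.21  0.44 -0.3   0.   -0.83 -0.04]
[-9.92340446  0.64763918]
[[0.3,-0.02,-0.01,-0.04,0,0.02],[0.3,-0.02,-0.01,-0.04,0,0.02]]
```

carry_out([
  [0.25,0,0,-0.04,0,0.02],
  [0.2,0,0,0,0,0.02],
  [0.12,0,0,0,0,0],
  [0.03,0,0,0,0,0],
  [0,0,0,0,0,0],
])

```text
t: 21.1
eef_pos: [0.6275, -0.0601, 0.0275]
ee_rot: [2.602, 1.57, -1.935]
force: [-0.3, -0.1, -0.8]
width: 0.0431
```

Run:
```python
from h import *
st();p,r,s=cur();print(tofile(p))
```

```text
t 21.1 p [627.5 -60.1  27.5] psi -170.0 xax [-0.    -0.001 -1.   ] w 43.1 F [-0.3 -0.1 -0.8] q [ 0.21  0.47 -0.32  0.   -0.78 -0.04]
[-9.88309714  0.59561599]
```

Release, rise, look.

carry_out([
  [0,0,0,0,0,0],
  [0,0,0,0,0,0],
  [0,0,0,0,0,0],
], hand=0.25)

```text
t: 21.4
eef_pos: [0.6271, -0.0602, 0.027]
ee_rot: [2.165, 1.569, -2.372]
force: [-0.7, -0.3, -0.7]
width: 0.0617
```

carry_out([
  [-0.4,0,0,0,0,0],
  [-0.8,0,0,0,0,0],
  [-0.9,0,0,0,0,0],
  [-0.9,0.2,0,0.5,0,0],
  [-0.2,0.5,-0.1,1,0,0],
])

```text
t: 21.9
eef_pos: [0.5993, -0.0684, 0.1552]
ee_rot: [1.815, 1.562, -2.83]
force: [-0.4, -0.3, 0.1]
width: 0.0659
```

Run:
```python
from h import *
st()
for n in("scene","top"):
    f=grab(n,n[0]+"13"); o,m=plates(f,amin=100); print(n); [print(p) for p in o]
u,v=map(int,proj(f,F(0,0,.05)));crop(f,"t13",u-60,u+60,v-50,v+50,6)
plan([.436,-.2404,.10],3.8-270)
```

```text
t 21.9 p [599.3 -68.4 155.2] psi -176.1 xax [-0.009 -0.003 -1.   ] w 65.9 F [-0.4 -0.3  0.1] q [ 0.21  0.3  -0.24  0.   -1.04 -0.14]
scene
(462.4, 179.5, 50.0, 44.1, -9.4)
(436.2, 78.1, 89.7, 43.8, -10.2)
(628.6, -76.1, 89.0, 43.6, -80.5)
(433.4, -240.8, 89.5, 44.6, 4.9)
top
(434.8, -239.9, 87.1, 41.7, 3.9)
[[0.06,0.18,-0.17,0.94,-0.01,-0.01],[0.06,0.17,-0.18,0.94,-0.01,-0.01],[0.06,0.15,-0.19,0.94,-0.01,-0.01],[0.06,0.14,-0.2,0.94,-0.01,-0.01],[0.06,0.13,-0.21,0.94,-0.01,-0.01]]
[[0.06,0.11,-0.22,0.94,-0.01,-0.01],[0.06,0.1,-0.22,0.94,-0.01,-0.01],[0.06,0.09,-0.23,0.94,-0.01,-0.01],[0.06,0.07,-0.23,0.94,-0.01,-0.01],[0.06,0.05,-0.24,0.94,-0.01,-0.01]]
[[0.06,0.04,-0.24,0.94,-0.01,-0.01],[0.06,0.02,-0.24,0.94,-0.01,-0.01],[0.06,0.01,-0.24,0.94,-0.01,-0.01],[0.06,-0.01,-0.24,0.94,-0.01,-0.01],[0.06,-0.02,-0.24,0.94,-0.01,-0.01]]
[[0.06,-0.04,-0.24,0.94,-0.01,-0.01],[0.06,-0.06,-0.24,0.94,-0.01,-0.01],[0.06,-0.07,-0.23,0.94,-0.01,-0.01],[0.06,-0.09,-0.23,0.94,-0.01,-0.01],[0.06,-0.1,-0.22,0.94,-0.01,-0.01]]
[[0.06,-0.12,-0.22,0.94,-0.01,-0.01],[0.06,-0.13,-0.21,0.94,-0.01,-0.01],[0.06,-0.14,-0.2,0.94,-0.01,-0.01],[0.06,-0.16,-0.19,0.94,-0.01,-0.01]]
```

View pics/t13.png

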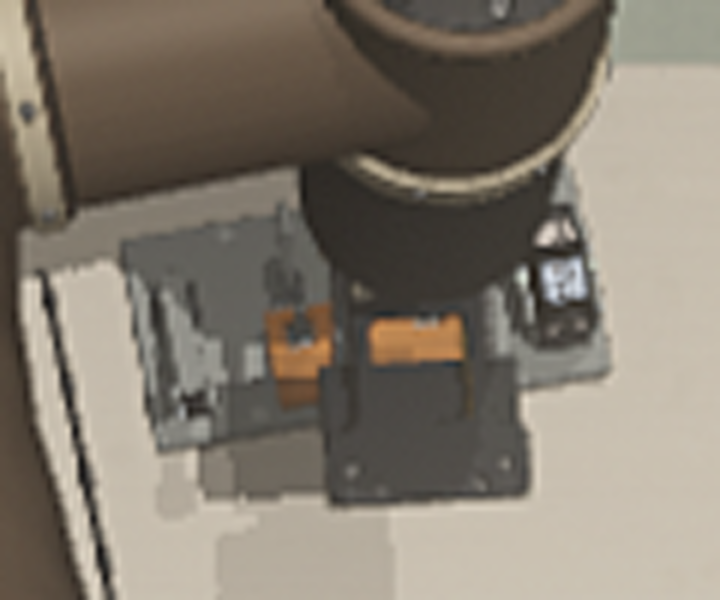

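carry_out([
  [0.02,0.18,-0.17,1,0,0],
  [0.02,0.17,-0.18,1,0,0],
  [0.02,0.15,-0.19,1,0,0],
  [0.02,0.14,-0.2,1,0,0],
  [0.02,0.13,-0.21,1,0,0],
])

```text
t: 22.5
eef_pos: [0.5609, -0.105, 0.147]
ee_rot: [1.974, 1.556, -3.028]
force: [0.6, -0.7, 0.4]
width: 0.0659
```

carry_out([
  [0.06,0.11,-0.22,1,0,0],
  [0.06,0.1,-0.22,1,0,0],
  [0.06,0.09,-0.23,1,0,0],
  [0.06,0.07,-0.23,1,0,0],
  [0.06,0.05,-0.24,1,0,0],
])

```text
t: 23.0
eef_pos: [0.5241, -0.1407, 0.1309]
ee_rot: [2.302, 1.55, -3.06]
force: [0.4, 0.7, 0.0]
width: 0.066
```

carry_out([
  [0.06,0.04,-0.24,1,0,0],
  [0.06,0.02,-0.24,1,0,0],
  [0.06,0.01,-0.24,1,0,0],
  [0.06,-0.01,-0.24,1,0,0],
  [0.06,-0.02,-0.24,1,0,0],
])

```text
t: 23.5
eef_pos: [0.4861, -0.1745, 0.1151]
ee_rot: [2.633, 1.544, -3.089]
force: [-0.1, -0.6, -0.1]
width: 0.0657
```

carry_out([
  [0.06,-0.04,-0.24,1,0,0],
  [0.06,-0.06,-0.24,1,0,0],
  [0.06,-0.07,-0.23,1,0,0],
  [0.06,-0.09,-0.23,1,0,0],
], hand=0.2)

```text
t: 23.9
eef_pos: [0.4546, -0.2012, 0.1029]
ee_rot: [2.896, 1.54, -3.113]
force: [-0.4, 0.1, -0.6]
width: 0.0702
```

Run:
```python
from h import *
st()
for n in("scene","top"):
    f=grab(n); o,m=plates(f,amin=100); print(n); [print(p) for p in o]
plan([.436,-.2403,.06],3.7-270)
```

```text
t 23.9 p [ 454.6 -201.2  102.9] psi 105.7 xax [-0.031 -0.001 -1.   ] w 70.2 F [-0.4  0.1 -0.6] q [-0.02  0.21 -0.52  0.   -0.88 -1.28]
scene
(442.8, 182.5, 89.7, 44.5, -9.3)
(434.8, 76.3, 88.4, 39.8, -10.2)
(628.6, -76.4, 89.0, 42.5, -79.7)
(428.1, -234.2, 81.6, 29.6, 7.6)
top
(421.3, -240.6, 60.0, 42.6, 3.9)
(439.3, 90.8, 87.2, 15.6, -10.4)
(444.3, 183.1, 87.4, 41.7, -9.9)
[[0.27,-0.21,-0.16,0.75,-0.11,-0.02],[0.27,-0.21,-0.16,0.75,-0.11,-0.02],[0.27,-0.22,-0.15,0.75,-0.11,-0.02],[0.27,-0.23,-0.14,0.75,-0.11,-0.02]]
```

carry_out([
  [0.27,-0.21,-0.16,0.75,-0.11,-0.02],
  [0.27,-0.21,-0.16,0.75,-0.11,-0.02],
  [0.27,-0.22,-0.15,0.75,-0.11,-0.02],
  [0.2,-0.15,-0.1,0.6,-0.11,-0.02],
  [0,0,0,0,0,0],
])

```text
t: 24.5
eef_pos: [0.4393, -0.2372, 0.0605]
ee_rot: [-1.319, 1.57, -1.236]
force: [-0.5, -0.0, -0.3]
width: 0.07
```

Run:
```python
from h import *
st();plan([.436,-.2403,.02],3.7-270,n=1)
```

```text
t 24.5 p [ 439.3 -237.2   60.5] psi 94.8 xax [ 0.    -0.001 -1.   ] w 70.0 F [-0.5 -0.  -0.3] q [-0.1   0.25 -0.58  0.   -0.74 -1.39]
[[1.01,-0.07,-0.09,0.27,0,0.02]]
```

carry_out([
  [0.4,-0.07,-0.09,0.27,0,0],
  [0.4,0,-0.03,0,0,0],
  [0.4,0,-0.03,0,0,0],
  [0.2,0,0,0,0,0],
  [0,0,0,0,0,0],
])

```text
t: 25.0
eef_pos: [0.438, -0.2397, 0.0043]
ee_rot: [-0.744, 1.567, -0.664]
force: [0.0, 0.3, -1.1]
width: 0.0701
```

Run:
```python
from h import *
st();plan([.436,-.2403,.002],3.7-270,n=1)
```

```text
t 25.0 p [ 438.  -239.7    4.3] psi 94.6 xax [ 0.003 -0.002 -1.   ] w 70.1 F [ 0.   0.3 -1.1] q [-0.1   0.34 -0.64  0.   -0.59 -1.39]
[[0.06,-0.01,-0.05,0.22,0.04,0.03]]
```

carry_out([
  [0.06,0,-0.05,0.22,0.04,0.03],
  [0,0,0,0,0,0],
])

```text
t: 25.2
eef_pos: [0.4371, -0.2396, 0.0026]
ee_rot: [-0.815, 1.57, -0.75]
force: [0.0, -0.4, 0.7]
width: 0.0703
```

carry_out([
  [0,0,0,0,0,0],
  [0,0,0,0,0,0],
  [0,0,0,0,0,0],
  [0,0,0,0,0,0],
], hand=1, newtons=25)

```text
t: 25.6
eef_pos: [0.4385, -0.2398, 0.0044]
ee_rot: [-0.328, 1.567, -0.262]
force: [0.6, -0.6, -0.4]
width: 0.0437
```

Run:
```python
from h import *
st()
```

```text
t 25.6 p [ 438.5 -239.8    4.4] psi 93.8 xax [ 0.004 -0.001 -1.   ] w 43.7 F [ 0.6 -0.6 -0.4] q [-0.11  0.34 -0.64  0.   -0.59 -1.4 ]
```

carry_out([
  [-0.3,0,0,0,0,0],
  [-0.6,0,0,0,0,0],
  [-0.9,0,0,0,0,0],
  [-0.9,0,0,0,0,0],
  [-0.4,0,0,0,0,0],
])

```text
t: 26.1
eef_pos: [0.4353, -0.2394, 0.13]
ee_rot: [3.042, 1.567, 3.107]
force: [0.5, 0.3, -0.1]
width: 0.0426
```

Run:
```python
from h import *
st()
a=plan(F(-.0085,0.001,.12),-169.9)
```

```text
t 26.1 p [ 435.3 -239.4  130. ] psi 93.8 xax [-0.004  0.    -1.   ] w 42.6 F [ 0.5  0.3 -0.1] q [-0.11  0.16 -0.51  0.   -0.91 -1.4 ]
[[0.01,0.17,0.2,-0.96,0,0],[0.01,0.15,0.22,-0.96,0,0],[0.01,0.14,0.23,-0.96,0,0],[0.01,0.12,0.23,-0.96,0,0],[0.01,0.11,0.24,-0.96,0,0]]
[[0.01,0.09,0.25,-0.96,0,0],[0.01,0.07,0.25,-0.96,0,0],[0.01,0.06,0.26,-0.96,0,0],[0.01,0.04,0.26,-0.96,0,0],[0.01,0.02,0.26,-0.96,0,0]]
[[0.01,0,0.26,-0.96,0,0],[0.01,-0.01,0.26,-0.96,0,0],[0.01,-0.03,0.26,-0.96,0,0],[0.01,-0.05,0.26,-0.96,0,0],[0.01,-0.07,0.26,-0.96,0,0]]
[[0.01,-0.08,0.25,-0.96,0,0],[0.01,-0.1,0.24,-0.96,0,0],[0.01,-0.12,0.24,-0.96,0,0],[0.01,-0.13,0.23,-0.96,0,0],[0.01,-0.15,0.22,-0.96,0,0]]
[[0.01,-0.16,0.21,-0.96,0,0],[0.01,-0.18,0.2,-0.96,0,0],[0.01,-0.19,0.18,-0.96,0,0],[0.01,-0.2,0.17,-0.96,0,0],[0.01,-0.21,0.16,-0.96,0,0]]
```

carry_out([
  [0,0.17,0.2,-1,0,0],
  [0,0.15,0.22,-1,0,0],
  [0,0.14,0.23,-1,0,0],
  [0,0.12,0.23,-1,0,0],
  [0,0.11,0.24,-1,0,0],
])

```text
t: 26.6
eef_pos: [0.4753, -0.2028, 0.1351]
ee_rot: [-0.526, 1.566, -0.101]
force: [-0.2, 0.0, -0.0]
width: 0.0427
```

carry_out([
  [0,0.09,0.25,-1,0,0],
  [0,0.07,0.25,-1,0,0],
  [0,0.06,0.26,-1,0,0],
  [0,0.04,0.26,-1,0,0],
  [0,0.02,0.26,-1,0,0],
])

```text
t: 27.1
eef_pos: [0.513, -0.1639, 0.1353]
ee_rot: [-0.79, 1.566, -0.002]
force: [0.1, -0.7, -0.9]
width: 0.0428
```

carry_out([
  [0,0,0.26,-1,0,0],
  [0,-0.01,0.26,-1,0,0],
  [0,-0.03,0.26,-1,0,0],
  [0,-0.05,0.26,-1,0,0],
  [0,-0.07,0.26,-1,0,0],
])

```text
t: 27.6
eef_pos: [0.5494, -0.124, 0.1353]
ee_rot: [-1.01, 1.567, 0.143]
force: [-0.1, -0.6, -1.0]
width: 0.0426
```

carry_out([
  [0,-0.08,0.25,-1,0,0],
  [0,-0.1,0.24,-1,0,0],
  [0,-0.12,0.24,-1,0,0],
  [0,-0.13,0.23,-1,0,0],
])

```text
t: 28.0
eef_pos: [0.5778, -0.0913, 0.1351]
ee_rot: [-1.11, 1.568, 0.333]
force: [1.3, 0.1, -0.7]
width: 0.0428
```

Run:
```python
from h import *
st()
a=plan(F(-.0085,0.0015,.105),-169.9)
```

```text
t 28.0 p [577.8 -91.3 135.1] psi 172.7 xax [ 0.002  0.001 -1.   ] w 42.8 F [ 1.3  0.1 -0.7] q [ 0.18  0.29 -0.32 -0.   -0.97 -0.3 ]
[[0.15,-0.23,0.19,-0.87,0,0.01],[0.15,-0.24,0.18,-0.87,0,0.01],[0.15,-0.25,0.16,-0.87,0,0.01],[0.15,-0.26,0.15,-0.87,0,0.01],[0.15,-0.27,0.13,-0.87,0,0.01]]
```

carry_out([
  [0.15,-0.23,0.19,-0.87,0,0],
  [0.15,-0.24,0.18,-0.87,0,0],
  [0.15,-0.25,0.16,-0.87,0,0],
  [0.15,-0.24,0.14,-0.87,0,0],
  [0.1,-0.12,0.06,-0.8,0,0],
])

```text
t: 28.5
eef_pos: [0.6231, -0.0609, 0.1067]
ee_rot: [-1.35, 1.568, 0.406]
force: [0.1, 0.0, -0.3]
width: 0.0429
```

Run:
```python
from h import *
st();a=plan(F(-.0085,0.0015,.085),-169.9,n=1)
```

```text
t 28.5 p [623.1 -60.9 106.7] psi -169.4 xax [ 0.003  0.001 -1.   ] w 42.9 F [ 0.1  0.  -0.3] q [ 0.21  0.38 -0.26 -0.   -0.94 -0.03]
[[0.54,-0.14,0.02,0.13,0.01,0.04]]
```

carry_out([
  [0.25,-0.1,0.02,0.1,0,0.03],
  [0.25,-0.05,0,0,0,0],
  [0,0,0,0,0,0],
])

```text
t: 28.8
eef_pos: [0.6286, -0.0587, 0.084]
ee_rot: [0.878, 1.569, 2.625]
force: [-1.1, 0.3, -0.8]
width: 0.0427
```

Run:
```python
from h import *
chk("t14",.0044)
```

```text
t 28.8 p [628.6 -58.7  84. ] psi -169.9 xax [-0.001  0.001 -1.   ] w 42.7 F [-1.1  0.3 -0.8] q [ 0.21  0.41 -0.26 -0.   -0.9  -0.04]
file [-8.5  1.8]
```

View pics/t14.png

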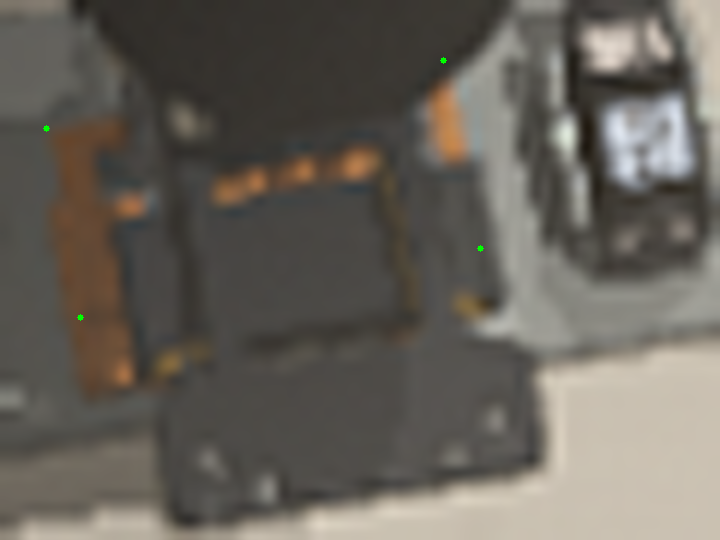

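carry_out([
  [0.25,0,0.02,0,0,0],
  [0.25,0,0,0,0,0],
  [0.2,0,0,0,0,0],
  [0.1,0,0,0,0,0],
])

```text
t: 29.25
eef_pos: [0.6286, -0.0584, 0.0512]
ee_rot: [-0.844, 1.57, 0.901]
force: [-0.1, -0.1, 0.2]
width: 0.0426
```

Run:
```python
from h import *
st();p,r,s=cur();print(tofile(p));plan(F(-.0085,0.0025,.035),-169.9,n=2)
```

```text
t 29.25 p [628.6 -58.4  51.2] psi -170.0 xax [ 0.001  0.001 -1.   ] w 42.6 F [-0.1 -0.1  0.2] q [ 0.22  0.44 -0.29 -0.   -0.83 -0.04]
[-8.45407823  2.10994425]
[[0.2,0,0,-0.02,0.01,0.01],[0.2,0,0,-0.02,0.01,0.01]]
```

carry_out([
  [0.2,0,0,0,0,0],
  [0.15,0,0,0,0,0],
  [0.04,0,0,0,0,0],
  [0,0,0,0,0,0],
])

```text
t: 29.65
eef_pos: [0.6283, -0.0585, 0.0344]
ee_rot: [-0.069, 1.57, 1.676]
force: [-1.9, 1.3, 4.9]
width: 0.0426
```

Run:
```python
from h import *
st();p,r,s=cur();print(tofile(p))
```

```text
t 29.65 p [628.3 -58.5  34.4] psi -170.0 xax [-0.  0. -1.] w 42.6 F [-1.9  1.3  4.9] q [ 0.22  0.47 -0.31 -0.   -0.8  -0.04]
[-8.7287079   2.04951203]
```

Contact with the stack at the expected height. Release, rise, look.

carry_out([
  [0,0,0,0,0,0],
  [0,0,0,0,0,0],
  [0,0,0,0,0,0],
], hand=0.25)

```text
t: 29.95
eef_pos: [0.6288, -0.0585, 0.0346]
ee_rot: [-1.244, 1.57, 0.501]
force: [-0.6, -0.7, 0.4]
width: 0.0612
```

carry_out([
  [-0.4,0,0,0,0,0],
  [-0.8,0,0,0,0,0],
  [-0.9,0,0,0,0,0],
  [-0.9,0.2,0,0.5,0,0],
  [-0.2,0.5,0.1,1,0,0],
])

```text
t: 30.45
eef_pos: [0.6005, -0.0592, 0.1639]
ee_rot: [1.759, 1.567, -2.886]
force: [-0.0, -0.5, -0.0]
width: 0.0655
```

Run:
```python
from h import *
st()
for n in("scene","top"):
    f=grab(n,n[0]+"15"); o,m=plates(f,amin=100); print(n); [print(p) for p in o]
u,v=map(int,proj(f,F(0,0,.05)));crop(f,"t15",u-60,u+60,v-50,v+50,6)
plan([.439,.0783,.10],-10.2-270)
```

```text
t 30.45 p [600.5 -59.2 163.9] psi -176.1 xax [-0.004 -0.001 -1.   ] w 65.5 F [-0.  -0.5 -0. ] q [ 0.23  0.29 -0.24  0.   -1.05 -0.16]
scene
(459.6, 180.0, 55.6, 44.1, -9.4)
(436.2, 78.1, 89.7, 43.7, -10.2)
(632.9, -93.9, 65.4, 46.3, -80.5)
top
[[0.06,0.14,0.14,0.96,0,0],[0.06,0.15,0.13,0.96,0,0],[0.06,0.15,0.12,0.96,0,0],[0.06,0.16,0.11,0.96,0,0],[0.06,0.17,0.1,0.96,0,0]]
[[0.06,0.17,0.08,0.96,0,0],[0.06,0.18,0.07,0.96,0,0],[0.06,0.18,0.06,0.96,0,0],[0.06,0.19,0.05,0.96,0,0],[0.06,0.19,0.03,0.96,0,0]]
[[0.06,0.19,0.02,0.96,0,0],[0.06,0.19,0.01,0.96,0,0],[0.06,0.19,0,0.96,0,0],[0.06,0.19,-0.02,0.96,0,0],[0.06,0.19,-0.03,0.96,0,0]]
[[0.06,0.19,-0.04,0.96,0,0],[0.06,0.19,-0.06,0.96,0,0],[0.06,0.18,-0.07,0.96,0,0],[0.06,0.18,-0.08,0.96,0,0],[0.06,0.17,-0.09,0.96,0,0]]
[[0.06,0.16,-0.1,0.96,0,0],[0.06,0.16,-0.11,0.96,0,0],[0.06,0.15,-0.12,0.96,0,0],[0.06,0.14,-0.13,0.96,0,0],[0.06,0.13,-0.14,0.96,0,0]]
[[0.06,0.12,-0.15,0.96,0,0],[0.06,0.11,-0.16,0.96,0,0]]
```

View pics/t15.png

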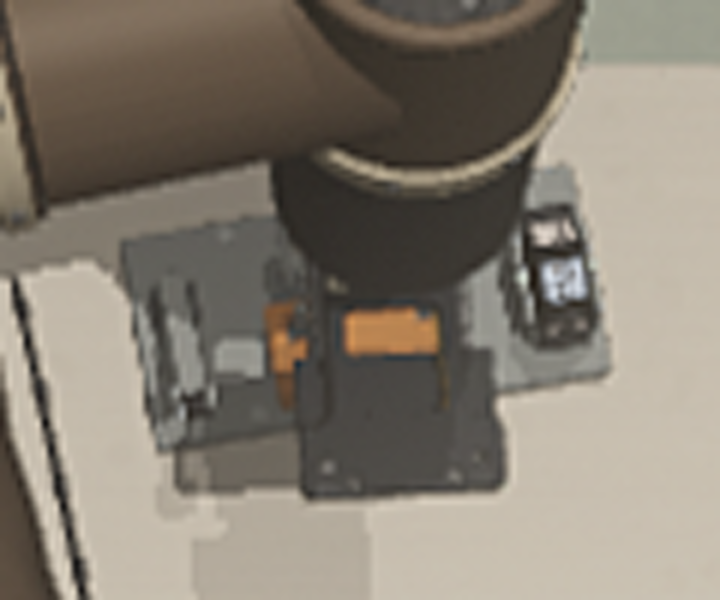

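View pics/s15.png

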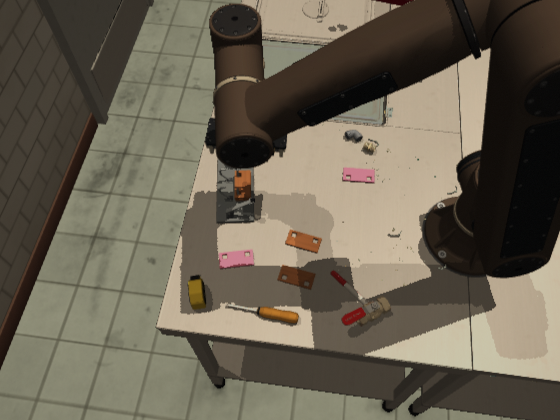

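carry_out([
  [0.02,0.14,0.14,1,0,0],
  [0.02,0.15,0.13,1,0,0],
  [0.02,0.15,0.12,1,0,0],
  [0.02,0.16,0.11,1,0,0],
  [0.02,0.17,0.1,1,0,0],
])

```text
t: 31.05
eef_pos: [0.5674, -0.0324, 0.1565]
ee_rot: [1.844, 1.563, 3.124]
force: [0.4, -0.4, 0.6]
width: 0.0659
```

carry_out([
  [0.06,0.17,0.08,1,0,0],
  [0.06,0.18,0.07,1,0,0],
  [0.06,0.18,0.06,1,0,0],
  [0.06,0.19,0.05,1,0,0],
  [0.06,0.19,0.03,1,0,0],
])

```text
t: 31.55
eef_pos: [0.538, -0.0054, 0.141]
ee_rot: [2.283, 1.559, -3.08]
force: [0.3, 0.7, 0.7]
width: 0.0658
```

carry_out([
  [0.06,0.19,0.02,1,0,0],
  [0.06,0.19,0.01,1,0,0],
  [0.06,0.19,0,1,0,0],
  [0.06,0.19,-0.02,1,0,0],
  [0.06,0.19,-0.03,1,0,0],
])

```text
t: 32.05
eef_pos: [0.5093, 0.0221, 0.1255]
ee_rot: [2.705, 1.555, -3.018]
force: [0.1, 0.6, -0.8]
width: 0.0656
```

carry_out([
  [0.06,0.19,-0.04,1,0,0],
  [0.06,0.19,-0.06,1,0,0],
  [0.06,0.18,-0.07,1,0,0],
  [0.06,0.18,-0.08,1,0,0],
  [0.06,0.17,-0.09,1,0,0],
], hand=0.2)

```text
t: 32.55
eef_pos: [0.4806, 0.0509, 0.1105]
ee_rot: [3.116, 1.552, -2.966]
force: [-0.5, 0.2, 0.3]
width: 0.0699
```

Run:
```python
from h import *
st()
for n in("scene","top"):
    f=grab(n); o,m=plates(f,amin=100); print(n); [print(p) for p in o]
plan([.439,.0783,.06],-10.2-270)
```

```text
t 32.55 p [480.6  50.9 110.5] psi 101.5 xax [-0.019 -0.003 -1.   ] w 69.9 F [-0.5  0.2  0.3] q [ 0.51  0.17 -0.54 -0.01 -0.88 -1.87]
scene
(442.8, 183.1, 89.9, 44.2, -9.1)
(436.1, 77.1, 89.6, 47.6, -10.3)
(630.6, -80.2, 92.3, 46.3, -80.5)
top
(437.6, 78.7, 86.9, 42.8, -10.0)
(442.2, 183.5, 83.5, 42.5, -8.1)
(632.5, -61.8, 91.5, 47.8, -80.1)
[[0.21,0.15,-0.14,0.91,-0.05,0.01],[0.21,0.14,-0.15,0.91,-0.05,0.01],[0.21,0.13,-0.16,0.91,-0.05,0.01],[0.21,0.12,-0.17,0.91,-0.05,0.01],[0.21,0.11,-0.18,0.91,-0.05,0.01]]
[[0.21,0.09,-0.18,0.91,-0.05,0.01]]
```

carry_out([
  [0.21,0.15,-0.14,0.91,-0.05,0.01],
  [0.21,0.14,-0.15,0.91,-0.05,0.01],
  [0.21,0.13,-0.16,0.91,-0.05,0.01],
  [0.21,0.12,-0.17,0.91,-0.05,0.01],
  [0.21,0.11,-0.18,0.91,-0.05,0.01],
])

```text
t: 33.15
eef_pos: [0.448, 0.0749, 0.0677]
ee_rot: [1.123, 1.569, 1.014]
force: [-0.5, 0.1, 0.5]
width: 0.07
```

carry_out([
  [0.1,0.05,-0.1,0.6,0,0],
  [0,0,0,0,0,0],
])

```text
t: 33.35
eef_pos: [0.4435, 0.077, 0.0624]
ee_rot: [-3.083, 1.57, 3.051]
force: [0.4, 0.1, 1.1]
width: 0.0701
```

Run:
```python
from h import *
st();plan([.439,.0783,.02],-10.2-270,n=1)
```

```text
t 33.35 p [443.5  77.   62.4] psi 81.5 xax [-0.001  0.    -1.   ] w 70.1 F [0.4 0.1 1.1] q [ 0.61  0.17 -0.68 -0.   -0.71 -2.33]
[[1.06,0.02,-0.11,0.42,-0.01,0]]
```

carry_out([
  [0.4,0.02,-0.1,0.4,0,0],
  [0.45,0,-0.02,0,0,0],
  [0.45,0,-0.03,0,0,0],
  [0.2,0,0,0,0,0],
  [0,0,0,0,0,0],
])

```text
t: 33.85
eef_pos: [0.4415, 0.0794, 0.002]
ee_rot: [0.661, 1.568, 0.5]
force: [0.5, -0.0, -0.8]
width: 0.0701
```

Run:
```python
from h import *
st();plan([.439,.0783,.002],-10.2-270,n=1)
```

```text
t 33.85 p [441.5  79.4   2. ] psi 80.8 xax [ 0.003  0.002 -1.   ] w 70.1 F [ 0.5 -0.  -0.8] q [ 0.62  0.28 -0.75  0.   -0.54 -2.35]
[[0,-0.04,-0.06,0.24,0.04,-0.03]]
```

carry_out([
  [0,-0.04,-0.07,0.24,0.04,-0.03],
  [0,0,-0.02,0,0,0],
])

```text
t: 34.05
eef_pos: [0.4384, 0.0784, 0.0028]
ee_rot: [-1.735, 1.571, -1.912]
force: [0.6, -0.3, 0.6]
width: 0.0702
```

carry_out([
  [0,0,0,0,0,0],
  [0,0,0,0,0,0],
  [0,0,0,0,0,0],
  [0,0,0,0,0,0],
], hand=1, newtons=25)

```text
t: 34.45
eef_pos: [0.4396, 0.0792, 0.0047]
ee_rot: [0.737, 1.567, 0.56]
force: [0.1, -0.0, 0.3]
width: 0.0436
```

Run:
```python
from h import *
st()
```

```text
t 34.45 p [439.6  79.2   4.7] psi 79.9 xax [ 0.003  0.002 -1.   ] w 43.6 F [ 0.1 -0.   0.3] q [ 0.62  0.27 -0.75  0.   -0.54 -2.37]
```

carry_out([
  [-0.3,0,0,0,0,0],
  [-0.6,0,0,0,0,0],
  [-0.9,0,0,0,0,0],
  [-0.9,0,0,0,0,0],
  [-0.5,0,0,0,0,0],
])

```text
t: 34.95
eef_pos: [0.4366, 0.0773, 0.1342]
ee_rot: [-2.387, 1.566, -2.564]
force: [1.1, 1.2, -1.1]
width: 0.0425
```

Run:
```python
from h import *
st()
a=plan(F(-.0085,0.001,.13),-169.9)
```

```text
t 34.95 p [436.6  77.3 134.2] psi 79.9 xax [-0.004 -0.003 -1.   ] w 42.5 F [ 1.1  1.2 -1.1] q [ 0.62  0.06 -0.6  -0.   -0.91 -2.37]
[[0,-0.09,0.18,-0.95,0,0],[0,-0.1,0.18,-0.95,0,0],[0,-0.11,0.17,-0.95,0,0],[0,-0.12,0.16,-0.95,0,0],[0,-0.13,0.15,-0.95,0,0]]
[[0,-0.14,0.15,-0.95,0,0],[0,-0.15,0.14,-0.95,0,0],[0,-0.16,0.13,-0.95,0,0],[0,-0.17,0.11,-0.95,0,0],[0,-0.18,0.1,-0.95,0,0]]
[[0,-0.18,0.09,-0.95,0,0],[0,-0.19,0.08,-0.95,0,0],[0,-0.19,0.07,-0.95,0,0],[0,-0.2,0.05,-0.95,0,0],[0,-0.2,0.04,-0.95,0,0]]
[[0,-0.2,0.03,-0.95,0,0],[0,-0.2,0.01,-0.95,0,0],[0,-0.2,0,-0.95,0,0],[0,-0.2,-0.01,-0.95,0,0],[0,-0.2,-0.03,-0.95,0,0]]
[[0,-0.2,-0.04,-0.95,0,0],[0,-0.2,-0.05,-0.95,0,0],[0,-0.19,-0.07,-0.95,0,0],[0,-0.19,-0.08,-0.95,0,0],[0,-0.18,-0.09,-0.95,0,0]]
[[0,-0.18,-0.1,-0.95,0,0],[0,-0.17,-0.11,-0.95,0,0],[0,-0.16,-0.13,-0.95,0,0],[0,-0.15,-0.14,-0.95,0,0]]
```

carry_out([
  [0,-0.09,0.18,-1,0,0],
  [0,-0.1,0.18,-1,0,0],
  [0,-0.11,0.17,-1,0,0],
  [0,-0.12,0.16,-1,0,0],
  [0,-0.13,0.15,-1,0,0],
])

```text
t: 35.45
eef_pos: [0.4716, 0.0549, 0.1394]
ee_rot: [0.446, 1.566, 0.633]
force: [-0.2, -0.2, -0.5]
width: 0.0425
```

carry_out([
  [0,-0.14,0.15,-1,0,0],
  [0,-0.15,0.14,-1,0,0],
  [0,-0.16,0.13,-1,0,0],
  [0,-0.17,0.11,-1,0,0],
  [0,-0.18,0.1,-1,0,0],
])

```text
t: 35.95
eef_pos: [0.5063, 0.0315, 0.1391]
ee_rot: [0.293, 1.567, 0.844]
force: [-0.2, 0.5, -0.2]
width: 0.0426
```

carry_out([
  [0,-0.18,0.09,-1,0,0],
  [0,-0.19,0.08,-1,0,0],
  [0,-0.19,0.07,-1,0,0],
  [0,-0.2,0.05,-1,0,0],
  [0,-0.2,0.04,-1,0,0],
])

```text
t: 36.45
eef_pos: [0.5413, 0.0091, 0.1385]
ee_rot: [0.394, 1.568, 1.309]
force: [-0.5, 0.8, -0.3]
width: 0.0422
```

carry_out([
  [0,-0.2,0.03,-1,0,0],
  [0,-0.2,0.01,-1,0,0],
  [0,-0.2,0,-1,0,0],
  [0,-0.2,-0.01,-1,0,0],
  [0,-0.2,-0.03,-1,0,0],
])

```text
t: 36.95
eef_pos: [0.5765, -0.0115, 0.1375]
ee_rot: [0.796, 1.567, 2.075]
force: [-1.0, 1.0, -0.2]
width: 0.0424
```

Run:
```python
from h import *
st()
a=plan(F(-.0085,0.001,.11),-169.9)
```

```text
t 36.95 p [576.5 -11.5 137.5] psi 163.3 xax [-0.002  0.003 -1.   ] w 42.4 F [-1.   1.  -0.2] q [ 0.32  0.27 -0.33 -0.   -0.97 -0.61]
[[0.1,-0.23,-0.11,-0.96,0.01,0],[0.1,-0.22,-0.13,-0.96,0.01,0],[0.1,-0.21,-0.14,-0.96,0.01,0],[0.1,-0.2,-0.15,-0.96,0.01,0],[0.1,-0.19,-0.17,-0.96,0.01,0]]
[[0.1,-0.18,-0.18,-0.96,0.01,0],[0.1,-0.17,-0.19,-0.96,0.01,0]]
```

carry_out([
  [0.08,-0.23,-0.11,-1,0,0],
  [0.08,-0.22,-0.13,-1,0,0],
  [0.08,-0.21,-0.14,-1,0,0],
  [0.08,-0.2,-0.15,-1,0,0],
  [0.08,-0.19,-0.17,-1,0,0],
])

```text
t: 37.45
eef_pos: [0.6147, -0.0464, 0.1202]
ee_rot: [0.663, 1.566, 2.307]
force: [0.0, 0.1, -0.2]
width: 0.0423
```

Run:
```python
from h import *
st();a=plan(F(-.0085,0.001,.1),-169.9,n=2)
```

```text
t 37.45 p [614.7 -46.4 120.2] psi -175.8 xax [-0.003  0.003 -1.   ] w 42.3 F [ 0.   0.1 -0.2] q [ 0.24  0.35 -0.26 -0.   -0.97 -0.16]
[[0.25,-0.16,-0.18,-0.74,0.03,-0.02],[0.25,-0.15,-0.18,-0.74,0.03,-0.02]]
```

carry_out([
  [0.3,-0.14,-0.16,-0.8,0.03,-0.02],
  [0.3,-0.06,-0.08,-0.6,0.03,-0.02],
  [0.15,0,0,0,0,0],
  [0,0,0,0,0,0],
])

```text
t: 37.85
eef_pos: [0.6236, -0.0564, 0.0879]
ee_rot: [1.766, 1.569, -2.772]
force: [-0.1, 0.3, 0.1]
width: 0.0423
```

Run:
```python
from h import *
chk("t16",.0047);plan(F(-.0085,0.001,.08),-169.9,n=1)
```

```text
t 37.85 p [623.6 -56.4  87.9] psi -170.0 xax [-0.002 -0.001 -1.   ] w 42.3 F [-0.1  0.3  0.1] q [ 0.22  0.4  -0.27  0.   -0.9  -0.05]
file [-13.    4.9]
[[0.21,-0.11,-0.1,-0.03,-0.01,-0.02]]
```

View pics/t16.png

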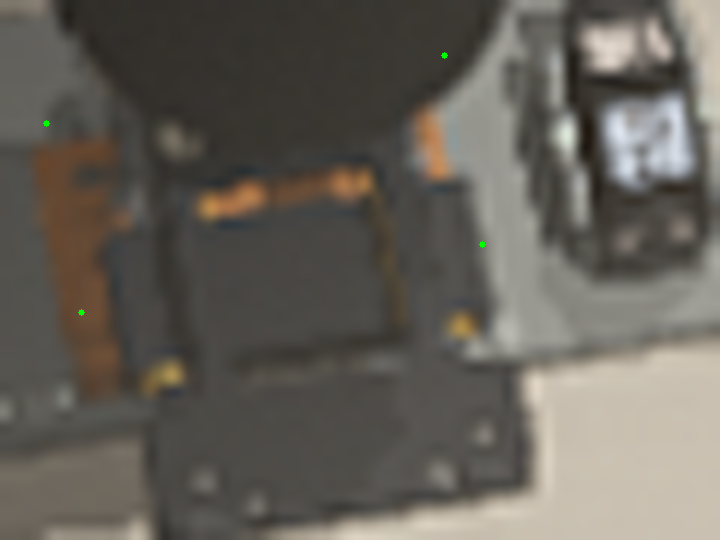

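carry_out([
  [0.1,-0.11,-0.09,-0.03,0,0],
  [0.1,-0.01,0,0,0,0],
  [0,0,0,0,0,0],
])

```text
t: 38.2
eef_pos: [0.6302, -0.0587, 0.0813]
ee_rot: [-2.205, 1.57, -0.458]
force: [-0.3, -0.7, -0.4]
width: 0.0425
```

Run:
```python
from h import *
chk("t17",.0047);plan(F(-.0085,0.001,.07),-169.9,n=1)
```

```text
t 38.2 p [630.2 -58.7  81.3] psi -169.9 xax [ 0.001 -0.    -1.   ] w 42.5 F [-0.3 -0.7 -0.4] q [ 0.22  0.41 -0.26  0.   -0.89 -0.04]
file [-7.   1.6]
[[0.29,0.04,-0.01,0,-0.01,0.02]]
```

View pics/t17.png

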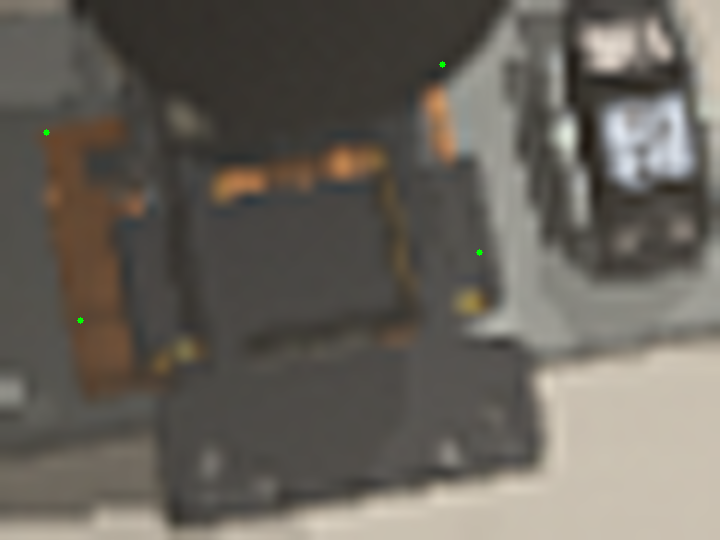

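carry_out([
  [0.25,0.04,-0.01,0,0,0],
  [0.25,0,0,0,0,0],
  [0.2,0,0,0,0,0],
  [0.1,0,0,0,0,0],
])

```text
t: 38.65
eef_pos: [0.6289, -0.0592, 0.0478]
ee_rot: [-1.77, 1.568, -0.024]
force: [0.1, -0.1, -0.3]
width: 0.0423
```

Run:
```python
from h import *
st();p,r,s=cur();print(tofile(p));plan(F(-.0085,0.001,.041),-169.9,n=2)
```

```text
t 38.65 p [628.9 -59.2  47.8] psi -169.9 xax [ 0.003 -0.    -1.   ] w 42.3 F [ 0.1 -0.1 -0.3] q [ 0.22  0.45 -0.3   0.   -0.82 -0.04]
[-8.26454333  1.30546779]
[[0.08,0,0,0,0,0.02],[0.08,0,0,0,0,0.02]]
```

carry_out([
  [0.12,0,0,0,0,0],
  [0.06,0,0,0,0,0],
  [0,0,0,0,0,0],
])

```text
t: 38.95
eef_pos: [0.6286, -0.0592, 0.0407]
ee_rot: [-2.474, 1.569, -0.727]
force: [-1.1, 0.7, 2.2]
width: 0.0426
```

Run:
```python
from h import *
st();p,r,s=cur();print(tofile(p))
```

```text
t 38.95 p [628.6 -59.2  40.7] psi -169.9 xax [ 0.001 -0.001 -1.   ] w 42.6 F [-1.1  0.7  2.2] q [ 0.22  0.46 -0.31  0.   -0.81 -0.04]
[-8.65201484  1.29289964]
```

Seated. Release; next is the last plate (y=183).

carry_out([
  [0,0,0,0,0,0],
  [0,0,0,0,0,0],
  [0,0,0,0,0,0],
], hand=0.25)

```text
t: 39.25
eef_pos: [0.629, -0.0592, 0.0408]
ee_rot: [-2.174, 1.569, -0.427]
force: [0.6, 1.3, -0.5]
width: 0.0607
```

carry_out([
  [-0.4,0,0,0,0,0],
  [-0.8,0,0,0,0,0],
  [-0.9,0,0,0,0,0],
  [-0.8,0.2,0,-0.5,0,0],
  [0,0.5,0.1,-1,0,0],
])

```text
t: 39.75
eef_pos: [0.6011, -0.0612, 0.1584]
ee_rot: [2.31, 1.568, -2.119]
force: [0.4, -0.3, -0.5]
width: 0.0658
```

Run:
```python
from h import *
st()
for n in("scene","top"):
    f=grab(n,n[0]+"18"); o,m=plates(f,amin=100); print(n); [print(p) for p in o]
u,v=map(int,proj(f,F(0,0,.05)));crop(f,"t18",u-60,u+60,v-50,v+50,6)
plan([.4455,.183,.10],-9.4-90)
```

```text
t 39.75 p [601.1 -61.2 158.4] psi -163.8 xax [-0.002 -0.003 -1.   ] w 65.8 F [ 0.4 -0.3 -0.5] q [ 0.22  0.3  -0.24  0.   -1.03  0.06]
scene
(461.0, 178.6, 52.4, 41.1, -9.3)
(634.3, -101.1, 59.0, 46.5, -80.5)
top
[[0.08,0.11,0.41,-0.95,0,-0.01],[0.08,0.09,0.41,-0.95,0,-0.01],[0.08,0.06,0.42,-0.95,0,-0.01],[0.08,0.03,0.42,-0.95,0,-0.01],[0.08,0,0.42,-0.95,0,-0.01]]
[[0.08,-0.03,0.42,-0.95,0,-0.01],[0.08,-0.05,0.42,-0.95,0,-0.01],[0.08,-0.08,0.41,-0.95,0,-0.01],[0.08,-0.11,0.41,-0.95,0,-0.01],[0.08,-0.13,0.4,-0.95,0,-0.01]]
[[0.08,-0.16,0.39,-0.95,0,-0.01],[0.08,-0.19,0.38,-0.95,0,-0.01],[0.08,-0.21,0.37,-0.95,0,-0.01],[0.08,-0.23,0.35,-0.95,0,-0.01],[0.08,-0.26,0.34,-0.95,0,-0.01]]
[[0.08,-0.28,0.32,-0.95,0,-0.01],[0.08,-0.3,0.3,-0.95,0,-0.01]]
```

View pics/t18.png

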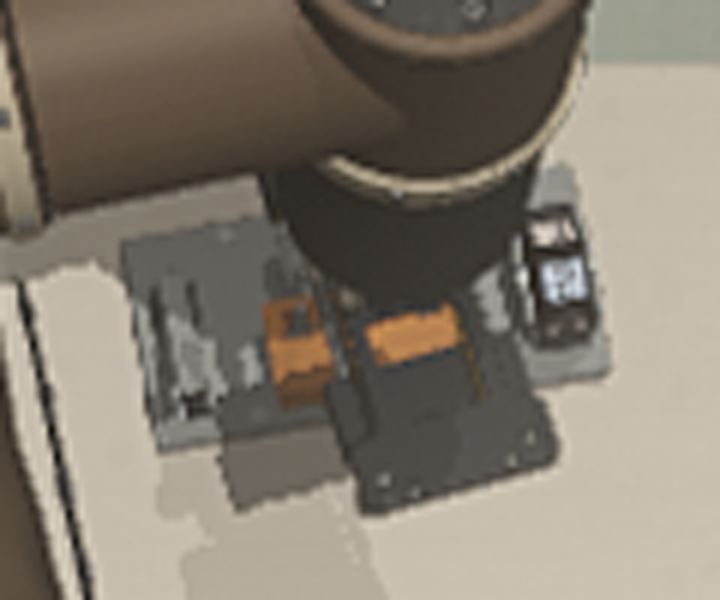

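carry_out([
  [0,0.11,0.41,-1,0,0],
  [0,0.09,0.41,-1,0,0],
  [0,0.06,0.42,-1,0,0],
  [0,0.03,0.42,-1,0,0],
  [0,0,0.42,-1,0,0],
])

```text
t: 40.35
eef_pos: [0.5509, 0.0107, 0.1534]
ee_rot: [1.186, 1.561, -2.89]
force: [0.2, 0.2, 0.1]
width: 0.0658
```

carry_out([
  [0.08,-0.03,0.42,-1,0,0],
  [0.08,-0.05,0.42,-1,0,0],
  [0.08,-0.08,0.41,-1,0,0],
  [0.08,-0.11,0.41,-1,0,0],
  [0.08,-0.13,0.4,-1,0,0],
])

```text
t: 40.85
eef_pos: [0.5029, 0.0837, 0.1349]
ee_rot: [0.88, 1.559, -2.837]
force: [1.7, 0.1, 0.7]
width: 0.0657
```

carry_out([
  [0.08,-0.16,0.39,-1,0,0],
  [0.08,-0.19,0.38,-0.9,0,0],
  [0.08,-0.21,0.37,-0.8,0,0],
  [0.08,-0.23,0.35,-0.8,0,0],
], hand=0.2)

```text
t: 41.25
eef_pos: [0.4628, 0.1414, 0.12]
ee_rot: [0.689, 1.557, -2.778]
force: [-0.0, 0.1, -0.9]
width: 0.07
```

Run:
```python
from h import *
st()
for n in("scene","top"):
    f=grab(n); o,m=plates(f,amin=100); print(n); [print(p) for p in o]
plan([.4455,.183,.06],-9.4-90)
```

```text
t 41.25 p [462.8 141.4 120. ] psi -108.6 xax [-0.013 -0.005 -1.   ] w 70.0 F [-0.   0.1 -0.9] q [ 0.7   0.15 -0.53 -0.01 -0.9   0.55]
scene
(442.7, 182.5, 89.7, 45.7, -9.6)
(631.1, -82.2, 96.4, 46.5, -80.5)
top
(433.3, 184.9, 65.0, 42.6, -9.9)
(634.5, -61.7, 91.0, 48.8, -80.2)
[[0.5,-0.29,0.24,-0.76,0.06,-0.04],[0.5,-0.3,0.22,-0.76,0.06,-0.04],[0.5,-0.31,0.21,-0.76,0.06,-0.04]]
```

carry_out([
  [0.45,-0.29,0.24,-0.76,0.06,-0.04],
  [0.45,-0.3,0.22,-0.76,0.06,-0.04],
  [0.35,-0.2,0.12,-0.6,0.06,-0.04],
  [0,0,0,0,0,0],
])

```text
t: 41.75
eef_pos: [0.4499, 0.1795, 0.0684]
ee_rot: [-2.877, 1.568, 0.088]
force: [-0.2, 0.5, 0.1]
width: 0.0703
```

Run:
```python
from h import *
st();plan([.4455,.183,.02],-9.4-90,n=1)
```

```text
t 41.75 p [449.9 179.5  68.4] psi -100.1 xax [ 0.002  0.    -1.   ] w 70.3 F [-0.2  0.5  0.1] q [ 0.79  0.22 -0.61  0.   -0.74  0.6 ]
[[1.21,-0.06,0.13,-0.18,-0.03,0.01]]
```

carry_out([
  [0.45,-0.06,0.11,-0.15,0,0],
  [0.5,0,0.02,0,0,0],
  [0.45,0,0.02,0,0,0],
  [0.2,0,0,0,0,0],
  [0,0,0,0,0,0],
])

```text
t: 42.25
eef_pos: [0.4483, 0.1826, 0.0046]
ee_rot: [-2.783, 1.566, 0.182]
force: [-0.7, 0.3, -0.3]
width: 0.07
```

Run:
```python
from h import *
st();plan([.4455,.183,.002],-9.4-90,n=1)
```

```text
t 42.25 p [448.3 182.6   4.6] psi -100.1 xax [ 0.005  0.001 -1.   ] w 70.0 F [-0.7  0.3 -0.3] q [ 0.8   0.32 -0.67  0.01 -0.57  0.59]
[[0.07,0,0.07,-0.17,-0.06,0.02]]
```

carry_out([
  [0.08,0,0.07,-0.17,-0.06,0.02],
  [0.02,0,0,0,0,0],
])

```text
t: 42.45
eef_pos: [0.4464, 0.1833, 0.0016]
ee_rot: [-2.267, 1.569, 0.71]
force: [0.3, 0.9, 0.5]
width: 0.0698
```

carry_out([
  [0,0,0,0,0,0],
  [0,0,0,0,0,0],
  [0,0,0,0,0,0],
  [0,0,0,0,0,0],
], hand=1, newtons=25)

```text
t: 42.85
eef_pos: [0.4475, 0.1842, 0.0035]
ee_rot: [-2.24, 1.566, 0.737]
force: [-0.2, 0.4, -0.9]
width: 0.0435
```

Run:
```python
from h import *
st()
```

```text
t 42.85 p [447.5 184.2   3.5] psi -99.5 xax [ 0.004  0.003 -1.   ] w 43.5 F [-0.2  0.4 -0.9] q [ 0.8   0.32 -0.67  0.   -0.57  0.61]
```

carry_out([
  [-0.3,0,0,0,0,0],
  [-0.6,0,0,0,0,0],
  [-0.9,0,0,0,0,0],
  [-0.9,0,0,0,0,0],
  [-0.5,0,0,0,0,0],
])

```text
t: 43.35
eef_pos: [0.4447, 0.1818, 0.1328]
ee_rot: [0.921, 1.567, -2.386]
force: [0.9, 0.6, 0.0]
width: 0.0433
```

Run:
```python
from h import *
st()
a=plan(F(-.0085,0.001,.13),-169.9)
```

```text
t 43.35 p [444.7 181.8 132.8] psi -99.5 xax [-0.003 -0.003 -1.   ] w 43.3 F [0.9 0.6 0. ] q [ 0.8   0.13 -0.53 -0.   -0.91  0.61]
[[0,0.27,-0.29,0.93,0,0],[0,0.25,-0.31,0.93,0,0],[0,0.23,-0.32,0.93,0,0],[0,0.21,-0.34,0.93,0,0],[0,0.19,-0.35,0.93,0,0]]
[[0,0.17,-0.36,0.93,0,0],[0,0.14,-0.37,0.93,0,0],[0,0.12,-0.38,0.93,0,0],[0,0.09,-0.39,0.93,0,0],[0,0.07,-0.39,0.93,0,0]]
[[0,0.04,-0.4,0.93,0,0],[0,0.02,-0.4,0.93,0,0],[0,-0.01,-0.4,0.93,0,0],[0,-0.03,-0.4,0.93,0,0],[0,-0.06,-0.39,0.93,0,0]]
[[0,-0.09,-0.39,0.93,0,0],[0,-0.11,-0.38,0.93,0,0],[0,-0.14,-0.38,0.93,0,0],[0,-0.16,-0.37,0.93,0,0]]
```

carry_out([
  [0,0.27,-0.29,0.95,0,0],
  [0,0.25,-0.31,0.95,0,0],
  [0,0.23,-0.32,0.95,0,0],
  [0,0.21,-0.34,0.95,0,0],
  [0,0.19,-0.35,0.95,0,0],
])

```text
t: 43.85
eef_pos: [0.4951, 0.1194, 0.1386]
ee_rot: [-1.917, 1.564, 0.72]
force: [-0.2, -0.2, -0.4]
width: 0.0433
```

carry_out([
  [0,0.17,-0.36,0.95,0,0],
  [0,0.14,-0.37,0.95,0,0],
  [0,0.12,-0.38,0.95,0,0],
  [0,0.09,-0.39,0.95,0,0],
  [0,0.07,-0.39,0.95,0,0],
])

```text
t: 44.35
eef_pos: [0.5424, 0.0519, 0.1385]
ee_rot: [-1.463, 1.564, 0.828]
force: [0.8, 0.4, -1.3]
width: 0.0431
```

carry_out([
  [0,0.04,-0.4,0.95,0,0],
  [0,0.02,-0.4,0.95,0,0],
  [0,-0.01,-0.4,0.95,0,0],
  [0,-0.03,-0.4,0.95,0,0],
])

```text
t: 44.75
eef_pos: [0.5793, -0.0032, 0.138]
ee_rot: [-1.024, 1.565, 0.991]
force: [-0.6, 0.1, -0.9]
width: 0.0432
```

Run:
```python
from h import *
st()
a=plan(F(-.0085,0.0,.115),-169.9)
```

```text
t 44.75 p [579.3  -3.2 138. ] psi -154.6 xax [ 0.003  0.005 -1.   ] w 43.2 F [-0.6  0.1 -0.9] q [ 0.33  0.27 -0.32 -0.   -0.97  0.12]
[[0.14,-0.13,-0.46,0.96,0.01,0.02],[0.14,-0.16,-0.45,0.96,0.01,0.02],[0.14,-0.19,-0.44,0.96,0.01,0.02],[0.14,-0.21,-0.42,0.96,0.01,0.02]]
```

carry_out([
  [0.14,-0.13,-0.42,0.96,0,0.02],
  [0.14,-0.16,-0.38,0.96,0,0.02],
  [0.14,-0.18,-0.28,0.9,0,0.02],
  [0.14,-0.1,-0.1,0.5,0,0.02],
  [0,0,0,0,0,0],
])

```text
t: 45.25
eef_pos: [0.6189, -0.0424, 0.114]
ee_rot: [0.631, 1.566, 2.4]
force: [-0.9, -0.2, -0.8]
width: 0.0431
```

Run:
```python
from h import *
st()
a=plan(F(-.0085,0.0,.088),-169.9,n=2)
```

```text
t 45.25 p [618.9 -42.4 114. ] psi -168.6 xax [-0.004  0.003 -1.   ] w 43.1 F [-0.9 -0.2 -0.8] q [ 0.24  0.36 -0.25 -0.   -0.96 -0.04]
[[0.32,-0.08,-0.25,0.16,0.03,-0.02],[0.32,-0.08,-0.25,0.16,0.03,-0.02]]
```

carry_out([
  [0.25,-0.07,-0.25,0.16,0.03,-0.02],
  [0.25,-0.06,-0.18,0.1,0,0],
  [0.1,0,0,0,0,0],
  [0,0,0,0,0,0],
])

```text
t: 45.65
eef_pos: [0.6267, -0.0586, 0.0879]
ee_rot: [0.83, 1.568, 2.584]
force: [0.5, 0.4, -0.6]
width: 0.0427
```

Run:
```python
from h import *
chk("t19",.0035);plan(F(-.0085,0.0,.085),-169.9,n=1)
```

```text
t 45.65 p [626.7 -58.6  87.9] psi -169.5 xax [-0.002  0.001 -1.   ] w 42.7 F [ 0.5  0.4 -0.6] q [ 0.22  0.4  -0.26 -0.   -0.91 -0.03]
file [-10.4   2.3]
[[0.08,-0.04,-0.06,0.1,0.03,-0.03]]
```

View pics/t19.png

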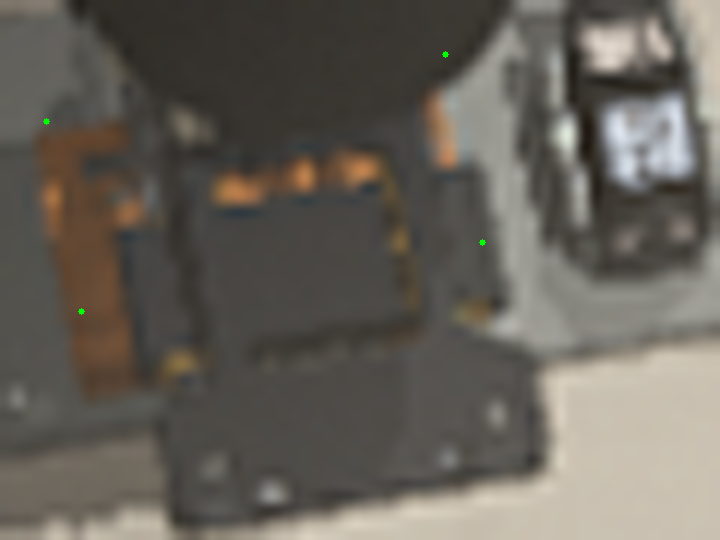

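carry_out([
  [0.05,-0.04,-0.05,0.1,0,-0.03],
  [0.15,0,0,0,0,0],
  [0,0,0,0,0,0],
])

```text
t: 46.0
eef_pos: [0.6291, -0.0598, 0.0803]
ee_rot: [-0.754, 1.568, 0.993]
force: [-0.7, -0.9, -0.2]
width: 0.043
```

Run:
```python
from h import *
chk("t20",.0035);plan(F(-.0085,0.0,.07),-169.9,n=1)
```

```text
t 46.0 p [629.1 -59.8  80.3] psi -169.9 xax [ 0.001  0.002 -1.   ] w 43.0 F [-0.7 -0.9 -0.2] q [ 0.21  0.41 -0.27 -0.   -0.89 -0.03]
file [-8.2  0.7]
[[0.27,0.02,-0.02,0,0.02,0.04]]
```

View pics/t20.png

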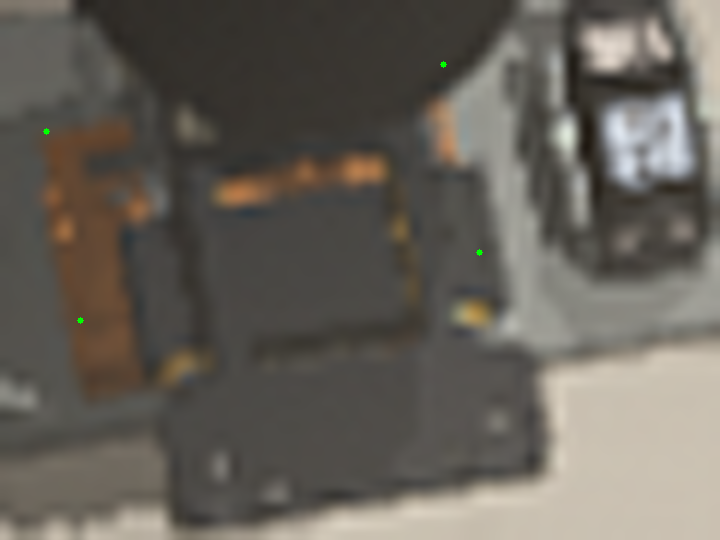

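Good. Descend to the stack (42 mm → TCP ≈ 46).

carry_out([
  [0.25,0,-0.02,0,0,0.03],
  [0.22,0,0,0,0,0],
  [0.15,0,0,0,0,0],
  [0.05,0,0,0,0,0],
])

```text
t: 46.45
eef_pos: [0.6299, -0.0603, 0.0522]
ee_rot: [-0.523, 1.569, 1.225]
force: [0.7, 0.8, -0.6]
width: 0.0433
```

Run:
```python
from h import *
st();p,r,s=cur();print(tofile(p))
```

```text
t 46.45 p [629.9 -60.3  52.2] psi -169.9 xax [ 0.001  0.002 -1.   ] w 43.3 F [ 0.7  0.8 -0.6] q [ 0.21  0.45 -0.29 -0.   -0.83 -0.03]
[-7.55763157  0.01876531]
```

carry_out([
  [0.1,0.02,0,0,0,0],
  [0.06,0,0,0,0,0],
  [0,0,0,0,0,0],
])

```text
t: 46.75
eef_pos: [0.6288, -0.0605, 0.0455]
ee_rot: [-0.15, 1.569, 1.599]
force: [-0.8, 0.3, 2.2]
width: 0.0433
```

Run:
```python
from h import *
st();p,r,s=cur();print(tofile(p))
```

```text
t 46.75 p [628.8 -60.5  45.5] psi -169.8 xax [-0.     0.001 -1.   ] w 43.3 F [-0.8  0.3  2.2] q [ 0.21  0.45 -0.3  -0.   -0.82 -0.03]
[-8.58914689 -0.02364608]
```

carry_out([
  [0,0,0,0,0,0],
  [0,0,0,0,0,0],
  [0,0,0,0,0,0],
], hand=0.25)

```text
t: 47.05
eef_pos: [0.6293, -0.0605, 0.0458]
ee_rot: [-0.834, 1.569, 0.915]
force: [-0.1, 0.4, -0.2]
width: 0.0618
```

carry_out([
  [-0.4,0,0,0,0,0],
  [-0.8,0,0,0,0,0],
  [-0.9,0,0,0,0,0],
  [-0.6,0.4,0.2,0,0,0],
  [0,0.7,0.7,0,0,0],
])

```text
t: 47.55
eef_pos: [0.5808, -0.0342, 0.1555]
ee_rot: [1.356, 1.569, 3.102]
force: [-0.3, 1.1, -0.2]
width: 0.0656
```

carry_out([
  [0,0.8,0.8,0,0,0],
  [0,0.8,0.8,0,0,0],
  [0,0,0.5,0,0,0],
  [0,0,0,0,0,0],
], hand=1)

```text
t: 47.95
eef_pos: [0.4982, 0.0402, 0.1576]
ee_rot: [-0.894, 1.567, 0.852]
force: [0.0, -0.4, 0.8]
width: 0.0396
```

Run:
```python
from h import *
st()
for n in("scene","top"):
    f=grab(n,n[0]+"21"); u,v=map(int,proj(f,F(0,0,.05)));crop(f,n[0]+"21",u-60,u+60,v-50,v+50,6)
plan(F(-.053,.085,.11),-169.9)
```

```text
t 47.95 p [498.2  40.2 157.6] psi -170.0 xax [ 0.002  0.003 -1.   ] w 39.6 F [ 0.  -0.4  0.8] q [ 0.47  0.13 -0.47 -0.   -0.97 -0.3 ]
[[0.39,-0.55,-0.3,-0.01,0.01,0.01],[0.39,-0.55,-0.3,-0.01,0.01,0.01],[0.39,-0.55,-0.3,-0.01,0.01,0.01]]
```

View pics/t21.png

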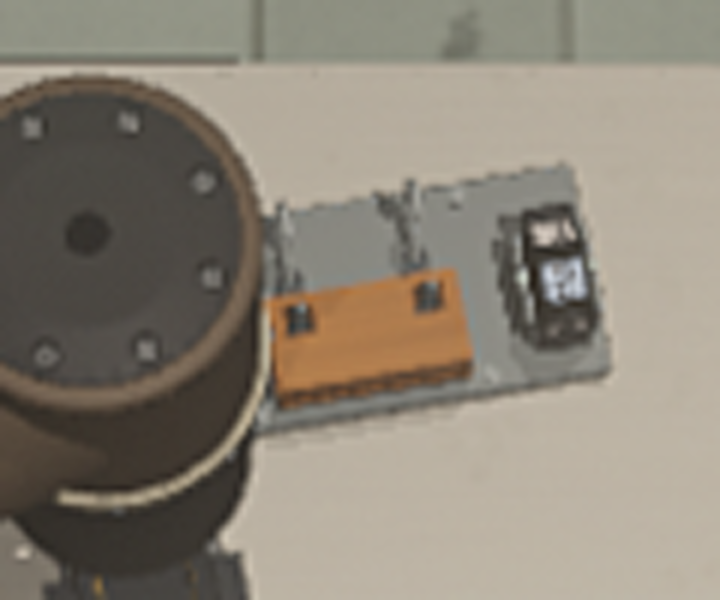

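View pics/s21.png

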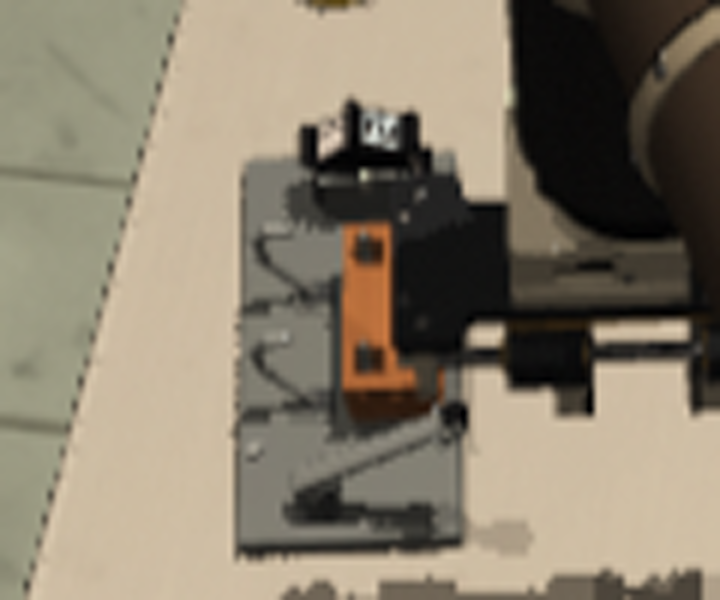

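carry_out([
  [0.35,-0.55,-0.3,0,0,0],
  [0.35,-0.55,-0.3,0,0,0],
  [0.25,-0.45,-0.25,0,0,0],
  [0,0,0,0,0,0],
])

```text
t: 48.45
eef_pos: [0.57, 0.0132, 0.1182]
ee_rot: [-1.03, 1.566, 0.713]
force: [-0.2, -0.9, -0.6]
width: 0.0022
```

Run:
```python
from h import *
st();plan(F(-.046,.085,.1),-169.9,n=1)
```

```text
t 48.45 p [570.   13.2 118.2] psi -170.1 xax [ 0.003  0.003 -1.   ] w 2.2 F [-0.2 -0.9 -0.6] q [ 0.37  0.28 -0.37 -0.   -0.92 -0.19]
[[0.46,-0.19,0.05,-0.05,0.03,0.05]]
```

carry_out([
  [0.3,-0.18,0.04,0,0.03,0.05],
  [0.15,0,0,0,0,0],
  [0,0,0,0,0,0],
])

```text
t: 48.75
eef_pos: [0.5771, 0.0133, 0.0983]
ee_rot: [1.743, 1.568, -2.801]
force: [-1.0, 0.7, -0.1]
width: 0.0005
```

Run:
```python
from h import *
st();p,r,s=cur();print(tofile(p));plan(F(-.046,.085,.09),-169.9,n=1)
```

```text
t 48.75 p [577.1  13.3  98.3] psi -170.4 xax [-0.003 -0.001 -1.   ] w 0.5 F [-1.   0.7 -0.1] q [ 0.36  0.32 -0.37 -0.   -0.89 -0.19]
[-46.56791303  81.73110654]
[[0.21,-0.01,0.08,-0.11,-0.01,-0.04]]
```

carry_out([
  [0.2,0,0.07,-0.1,0,0],
  [0.25,0.08,0,0,0,0],
  [0.3,0.12,0,0,0,0],
  [0.3,0.12,0,0,0,0],
])

```text
t: 49.15
eef_pos: [0.5644, 0.0142, 0.0575]
ee_rot: [-1.518, 1.568, 0.23]
force: [0.6, 0.1, -0.1]
width: 0.0008
```

Run:
```python
from h import *
st();p,r,s=cur();print(tofile(p))
```

```text
t 49.15 p [564.4  14.2  57.5] psi -169.9 xax [ 0.003  0.001 -1.   ] w 0.8 F [ 0.6  0.1 -0.1] q [ 0.37  0.35 -0.45  0.   -0.78 -0.2 ]
[-58.8779222   84.87859712]
```

carry_out([
  [0.2,0.12,0,0,0,0],
  [0.12,0.1,0,0,0,0],
  [0.03,0,0,0,0,0],
])

```text
t: 49.45
eef_pos: [0.553, 0.0125, 0.0416]
ee_rot: [-1.375, 1.569, 0.374]
force: [0.5, -0.7, 0.0]
width: 0.0005
```

Run:
```python
from h import *
st();p,r,s=cur();print(tofile(p))
```

```text
t 49.45 p [553.   12.5  41.6] psi -169.8 xax [ 0.001  0.    -1.   ] w 0.5 F [ 0.5 -0.7  0. ] q [ 0.38  0.35 -0.48  0.   -0.73 -0.2 ]
[-70.49849577  85.19108041]
```

Not pressing; rise and move away toward the wheel with a look.

carry_out([
  [-0.6,0,0,0,0,0],
  [-0.8,0.3,0,0,0,0],
  [-0.8,0.5,0,0,0,0],
  [-0.4,0.4,0,0,0,0],
  [0,0,0,0,0,0],
])

```text
t: 49.95
eef_pos: [0.5049, 0.004, 0.1496]
ee_rot: [-1.962, 1.569, -0.213]
force: [1.3, 0.1, -0.9]
width: 0.0007
```

Run:
```python
from h import *
st()
for n in("scene","top"):
    f=grab(n,n[0]+"22"); u,v=map(int,proj(f,F(0,0,.05)));crop(f,n[0]+"22",u-60,u+60,v-50,v+50,6)
```

```text
t 49.95 p [504.9   4.  149.6] psi -169.8 xax [ 0.001 -0.    -1.   ] w 0.7 F [ 1.3  0.1 -0.9] q [ 0.4   0.15 -0.47  0.   -0.96 -0.22]
```

View pics/t22.png

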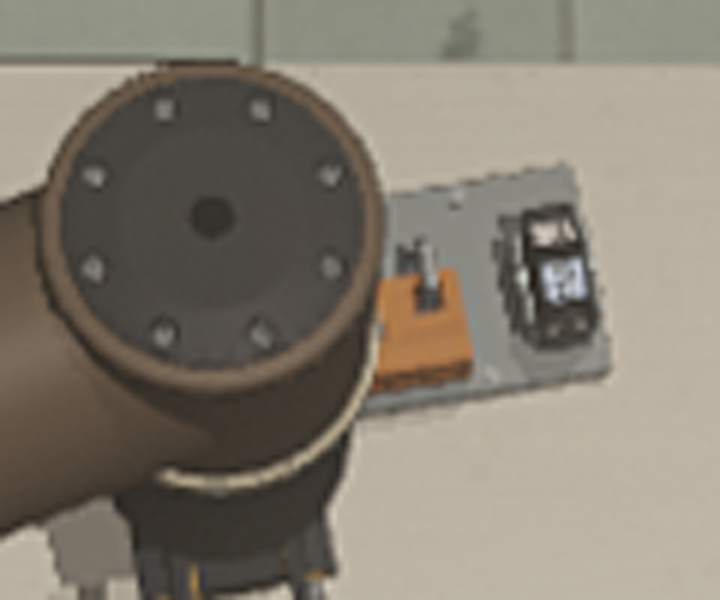

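View pics/s22.png

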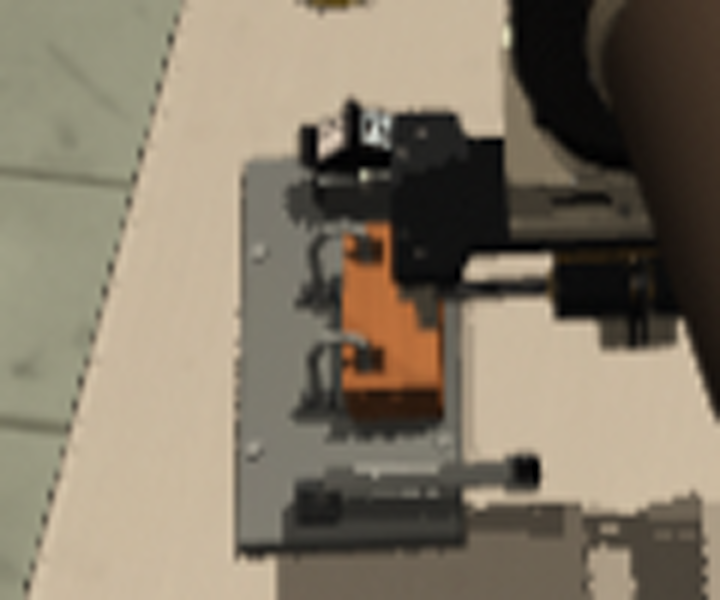

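Run:
```python
from h import *
ims=[]
f=grab("top");u,v=map(int,proj(f,F(0,-.09,.06)))
im=f["pixels"][v-16:v+16,u-14:u+14,::-1];ims.append(cv2.resize(im,(560,640)[::1],interpolation=cv2.INTER_LANCZOS4)[:, :])
cv2.imwrite("pics/w1.png",cv2.resize(ims[0],(525,600)))
a=cv2.imread("pics/s2.png")
g=cv2.imread("pics/scene0.png");u,v=map(int,proj(grab("scene"),F(0,-.09,.06)))
cv2.imwrite("pics/w2.png",cv2.resize(g[v-14:v+14,u-16:u+16],(640,560),interpolation=cv2.INTER_LANCZOS4))
```

```text
(no output)
```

View pics/w1.png

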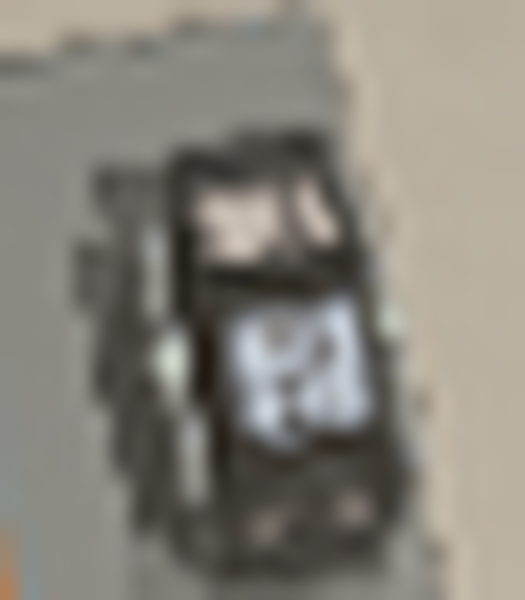

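View pics/w2.png

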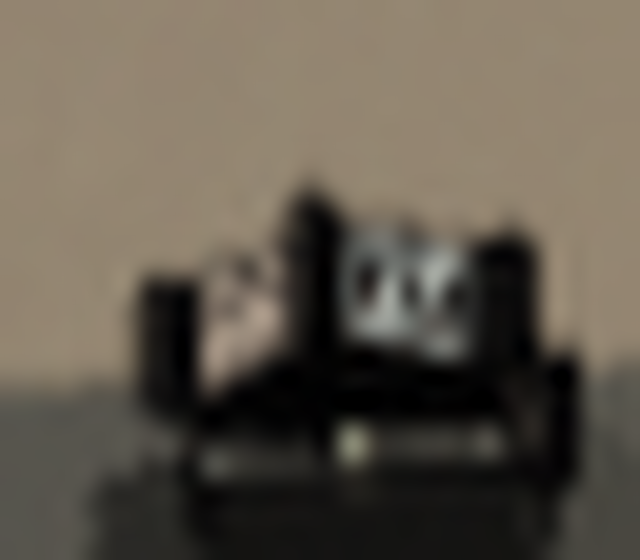

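Run:
```python
from h import *
out=[]
for n in("scene","top"):
  f=grab(n);src=cv2.imread("pics/scene0.png") if n=="scene" else f["pixels"][:,:,::-1]
  u,v=map(int,proj(f,F(0,-.09,.05)));k=14
  for d in(0,12,-12):
    im=cv2.resize(src[v-18:v+18,u-18:u+18],None,fx=k,fy=k,interpolation=cv2.INTER_CUBIC)
    for j in range(-2,3):
        a=np.radians(30+d+60*j-60)
        if np.cos(a)<0: continue
        P=[]
        for r,y in((.033,-.102),(.033,-.078),(.023,-.078),(.023,-.102)):
            q=(proj(f,F(r*np.sin(a),y,.038+r*np.cos(a)))-[u-18,v-18])*k+k/2;P.append(q)
        cv2.polylines(im,[np.int32(P)],True,(0,255,0),1)
    q=(proj(f,F(0,-.09,.061))-[u-18,v-18])*k+k/2;cv2.circle(im,tuple(int(c) for c in q),3,(0,0,255),-1)
    for y in(-.106,-.074):
        q=(proj(f,F(0,y,.045))-[u-18,v-18])*k+k/2;cv2.circle(im,tuple(int(c) for c in q),3,(255,0,255),-1)
    out.append(cv2.resize(im,(260,260)))
cv2.imwrite("pics/w3.png",np.vstack([np.hstack(out[:3]),np.hstack(out[3:])]))
```

```text
(no output)
```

View pics/w3.png

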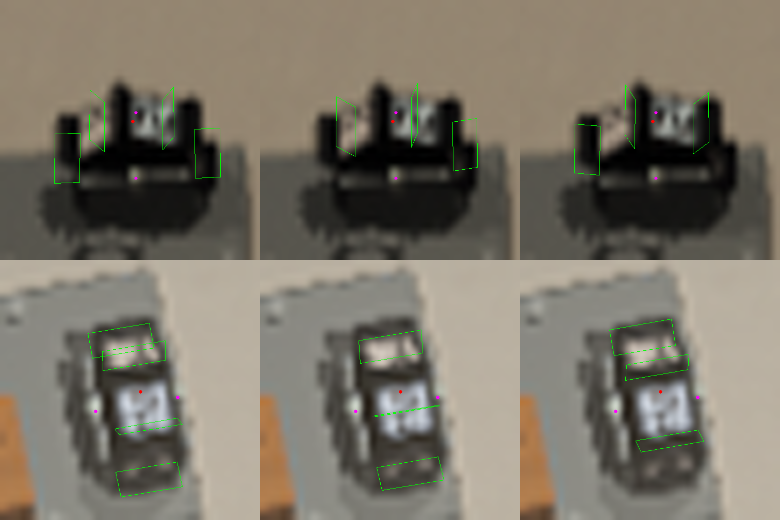

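Run:
```python
from h import *
plan(F(-.050,-.09,.12),-79.9)
```

```text
[[0.03,-0.07,-0.18,-0.94,0,0],[0.03,-0.06,-0.19,-0.94,0,0],[0.03,-0.05,-0.19,-0.94,0,0],[0.03,-0.04,-0.19,-0.94,0,0],[0.03,-0.02,-0.19,-0.94,0,0]]
[[0.03,-0.01,-0.2,-0.94,0,0],[0.03,0,-0.2,-0.94,0,0],[0.03,0.02,-0.2,-0.94,0,0],[0.03,0.03,-0.19,-0.94,0,0],[0.03,0.04,-0.19,-0.94,0,0]]
[[0.03,0.05,-0.19,-0.94,0,0],[0.03,0.07,-0.18,-0.94,0,0],[0.03,0.08,-0.18,-0.94,0,0],[0.03,0.09,-0.17,-0.94,0,0],[0.03,0.1,-0.17,-0.94,0,0]]
[[0.03,0.11,-0.16,-0.94,0,0],[0.03,0.12,-0.15,-0.94,0,0],[0.03,0.13,-0.15,-0.94,0,0],[0.03,0.14,-0.14,-0.94,0,0],[0.03,0.15,-0.13,-0.94,0,0]]
[[0.03,0.16,-0.12,-0.94,0,0],[0.03,0.16,-0.11,-0.94,0,0],[0.03,0.17,-0.1,-0.94,0,0],[0.03,0.18,-0.08,-0.94,0,0]]
```

carry_out([
  [0,-0.07,-0.18,-1,0,0],
  [0,-0.06,-0.19,-1,0,0],
  [0,-0.05,-0.19,-1,0,0],
  [0,-0.04,-0.19,-1,0,0],
  [0,-0.02,-0.19,-1,0,0],
])

```text
t: 50.75
eef_pos: [0.5261, -0.0298, 0.1399]
ee_rot: [1.411, 1.555, -2.761]
force: [0.1, -0.5, 0.1]
width: 0.0007
```

carry_out([
  [0.03,-0.01,-0.2,-1,0,0],
  [0.03,0,-0.2,-1,0,0],
  [0.03,0.02,-0.2,-1,0,0],
  [0.03,0.03,-0.19,-1,0,0],
  [0.03,0.04,-0.19,-1,0,0],
])

```text
t: 51.25
eef_pos: [0.5491, -0.0643, 0.127]
ee_rot: [0.996, 1.545, -2.812]
force: [0.7, 0.0, 0.1]
width: 0.0004
```

carry_out([
  [0.03,0.05,-0.19,-1,0,0],
  [0.03,0.07,-0.18,-1,0,0],
  [0.03,0.08,-0.18,-1,0,0],
  [0.03,0.09,-0.17,-1,0,0],
  [0.03,0.1,-0.17,-1,0,0],
])

```text
t: 51.75
eef_pos: [0.5724, -0.0977, 0.1131]
ee_rot: [0.588, 1.533, -2.857]
force: [-0.2, 0.4, 0.4]
width: 0.0006
```

carry_out([
  [0.03,0.11,-0.16,-1,0,0],
  [0.03,0.12,-0.15,-1,0,0],
  [0.03,0.13,-0.15,-1,0,0],
  [0.03,0.14,-0.14,-1,0,0],
])

```text
t: 52.15
eef_pos: [0.5921, -0.1236, 0.1014]
ee_rot: [0.266, 1.524, -2.888]
force: [-0.6, -0.1, -0.9]
width: 0.0005
```

Run:
```python
from h import *
st();p,r,s=cur();print(tofile(p));plan(F(-.050,-.09,.09),-79.9)
```

```text
t 52.15 p [ 592.1 -123.6  101.4] psi -90.7 xax [-0.046 -0.012 -0.999] w 0.5 F [-0.6 -0.1 -0.9] q [ 0.12  0.38 -0.27  0.01 -0.97  1.43]
[-55.7797779  -55.64505732]
[[0.09,0.27,-0.11,-0.9,0.22,-0.04],[0.09,0.28,-0.09,-0.9,0.22,-0.04],[0.09,0.28,-0.07,-0.9,0.22,-0.04]]
```

carry_out([
  [0.05,0.27,-0.1,-0.9,0.22,-0.04],
  [0.05,0.28,-0.05,-0.9,0.22,-0.04],
  [0.05,0.2,0,-0.7,0.2,-0.04],
  [0,0,0,0,0,0],
])

```text
t: 52.55
eef_pos: [0.5995, -0.1554, 0.0882]
ee_rot: [-0.128, 1.56, -3.099]
force: [-0.6, 0.3, 0.3]
width: 0.0006
```

Run:
```python
from h import *
st();p,r,s=cur();print(tofile(p));plan(F(-.050,-.09,.052),-79.9)
```

```text
t 52.55 p [ 599.5 -155.4   88.2] psi -80.2 xax [-0.01 -0.   -1.  ] w 0.6 F [-0.6  0.3  0.3] q [ 0.06  0.39 -0.28 -0.   -0.91  1.68]
[-54.10022003 -88.30467221]
[[0.9,0.04,-0.11,-0.08,0.15,0.02]]
```

carry_out([
  [0.35,0.04,0,-0.08,0.15,0],
  [0.4,0,0,0,0,0],
  [0.15,0,0,0,0,0],
  [0,0,0,0,0,0],
])

```text
t: 52.95
eef_pos: [0.5995, -0.1567, 0.0482]
ee_rot: [-0.274, 1.566, 3.038]
force: [-0.0, -0.3, 0.7]
width: 0.0005
```

Run:
```python
from h import *
st();p,r,s=cur();print(tofile(p))
```

```text
t 52.95 p [ 599.5 -156.7   48.2] psi -80.2 xax [-0.005  0.001 -1.   ] w 0.5 F [-0.  -0.3  0.7] q [ 0.06  0.44 -0.32 -0.   -0.82  1.68]
[-54.34367981 -89.60690516]
```

carry_out([
  [-0.15,0,-0.38,0,0,0],
  [-0.1,0,-0.2,0,0,0],
  [-0.1,0,-0.2,0,0,0],
])

```text
t: 53.25
eef_pos: [0.627, -0.1516, 0.0621]
ee_rot: [-0.131, 1.556, -3.104]
force: [-15.2, -2.5, 16.2]
width: 0.0006
```

Run:
```python
from h import *
st();p,r,s=cur();print(tofile(p)-[1.5,0])
f=grab("top");u,v=map(int,proj(f,F(0,-.05,.05)));crop(f,"t23",u-50,u+50,v-40,v+40,7)
f=grab("scene");u,v=map(int,proj(f,F(0,-.05,.05)));crop(f,"s23",u-50,u+50,v-40,v+40,7)
```

```text
t 53.25 p [ 627.  -151.6   62.1] psi -80.3 xax [-0.015 -0.001 -1.   ] w 0.6 F [-15.2  -2.5  16.2] q [ 0.06  0.46 -0.24 -0.   -0.89  1.68]
[-27.86588353 -89.33594588]
```

View pics/t23.png

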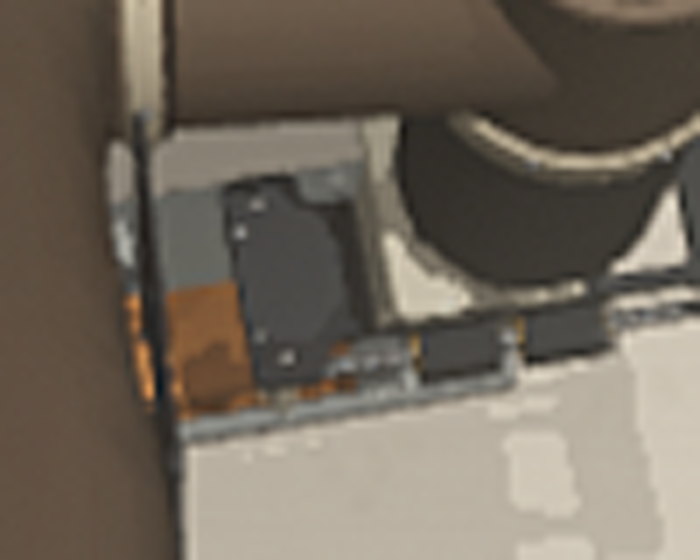

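View pics/s23.png

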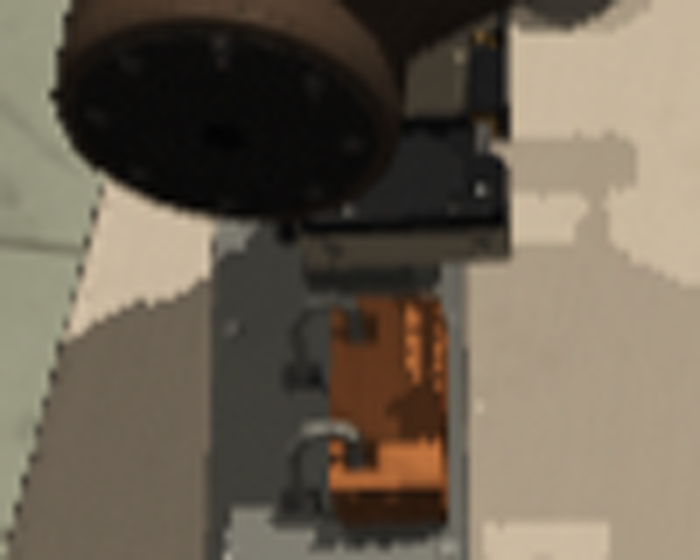

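carry_out([
  [0,0,0.3,0,0,0],
  [0.1,0,0.3,0,0.15,0],
  [0.25,0,0,0,0.1,0],
  [0,0,0,0,0,0],
])

```text
t: 53.75
eef_pos: [0.6044, -0.1553, 0.0513]
ee_rot: [-3.018, 1.562, 0.293]
force: [0.1, 0.0, -0.4]
width: 0.0002
```

Run:
```python
from h import *
st();p,r,s=cur();print(tofile(p)-[1.5,0])
f=grab("top");u,v=map(int,proj(f,F(0,-.09,.05)));crop(f,"t24",u-50,u+50,v-40,v+40,7)
f=grab("scene");u,v=map(int,proj(f,F(0,-.05,.05)));crop(f,"s24",u-50,u+50,v-40,v+40,7)
```

```text
t 53.75 p [ 604.4 -155.3   51.3] psi -80.3 xax [ 0.008  0.002 -1.   ] w 0.2 F [ 0.1  0.  -0.4] q [ 0.06  0.43 -0.32 -0.   -0.81  1.68]
[-50.72336217 -89.01063626]
```

View pics/t24.png

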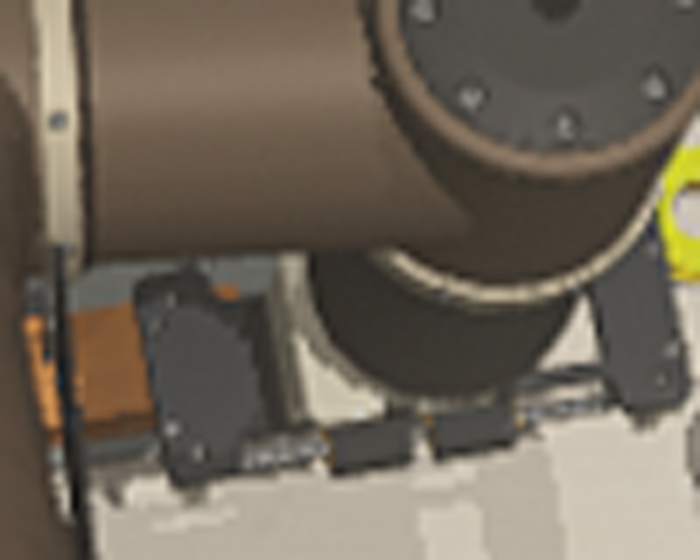

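View pics/s24.png

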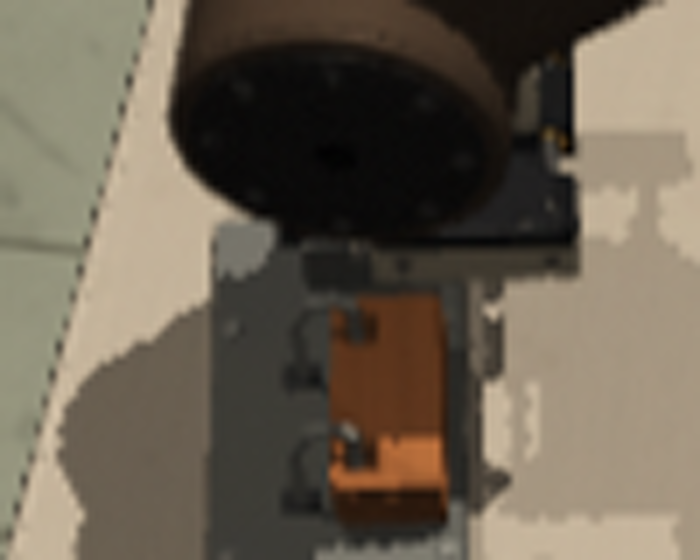

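carry_out([
  [-0.7,0,0.8,0,0,0],
  [-0.5,0,1,0,0,0],
  [0,0,1,0,-0.1,0],
  [0,0,0.5,0,0,0],
  [0,0,0,0,0,0],
])

```text
t: 54.35
eef_pos: [0.4742, -0.178, 0.1003]
ee_rot: [2.652, 1.569, -0.318]
force: [0.8, -0.8, 0.2]
width: 0.0006
```

```bash
cat >> h.py <<'E'
def wheel(tag,ds=(0,-10,-20)):
  rows=[]
  for n in("scene","top"):
    f=grab(n);src=f["pixels"][:,:,::-1];out=[]
    u,v=map(int,proj(f,F(0,-.09,.05)));k=14
    for d in(None,)+tuple(ds):
      im=cv2.resize(src[v-18:v+18,u-18:u+18],None,fx=k,fy=k,interpolation=cv2.INTER_CUBIC)
      if d is not None:
       for j in range(-2,3):
        a=np.radians(30+d+60*j-60)
        if np.cos(a)<0.1: continue
        P=[(proj(f,F(r*np.sin(a),y,.038+r*np.cos(a)))-[u-18,v-18])*k+k/2 for r,y in((.033,-.102),(.033,-.078),(.023,-.078),(.023,-.102))]
        cv2.polylines(im,[np.int32(P)],True,(0,255,0),1)
      out.append(cv2.resize(im,(200,200) if len(ds)>1 else (380,380)))
    rows.append(np.hstack(out))
  cv2.imwrite(f"pics/{tag}.png",np.vstack(rows) if len(ds)>1 else np.vstack(rows)[:,:])
E
python3 - <<'E'
from h import *
st();wheel("w5")
E
```

```text
t 54.35 p [ 474.2 -178.   100.3] psi -80.2 xax [ 0.001 -0.    -1.   ] w 0.6 F [ 0.8 -0.8  0.2] q [ 0.03  0.21 -0.53  0.   -0.84  1.71]
```

View pics/w5.png

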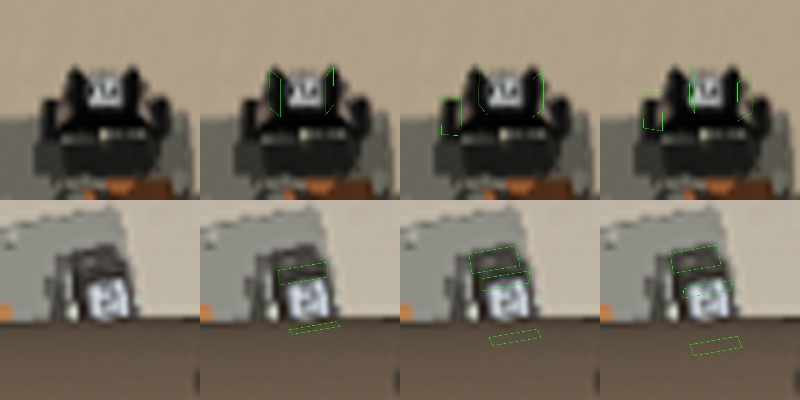

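Run:
```python
from h import *
f=grab("scene");u,v=map(int,proj(f,F(0,-.09,.06)))
a=cv2.resize(f["pixels"][v-10:v+8,u-10:u+10,::-1],(400,360),interpolation=cv2.INTER_LANCZOS4)
f=grab("top");u,v=map(int,proj(f,F(0,-.09,.06)))
b=cv2.resize(f["pixels"][v-10:v+8,u-10:u+10,::-1],(400,360),interpolation=cv2.INTER_LANCZOS4)
cv2.imwrite("pics/w6.png",cv2.convertScaleAbs(np.hstack([a,b]),alpha=1.3))
```

```text
(no output)
```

View pics/w6.png

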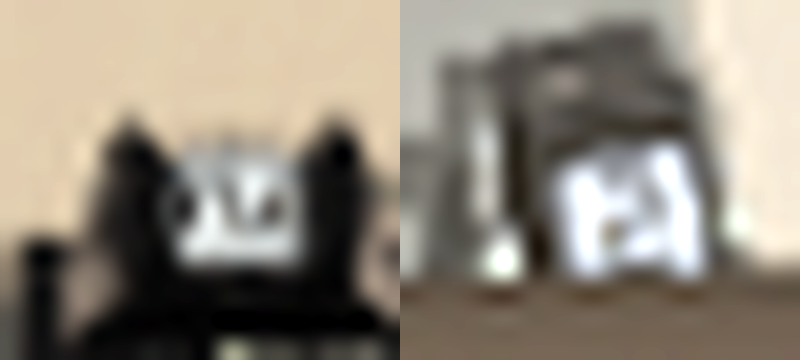

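Run:
```python
from h import *
plan(F(-.0485,-.09,.08),-79.9)
```

```text
[[0.12,0,-0.81,-0.02,-0.01,0],[0.12,0.01,-0.81,-0.02,-0.01,0],[0.12,0.01,-0.81,-0.02,-0.01,0],[0.12,0.01,-0.81,-0.02,-0.01,0]]
```

carry_out([
  [0.12,0,-0.81,-0.02,0,0],
  [0.12,0,-0.81,-0.02,0,0],
  [0.15,0,-0.8,0,0,0],
  [0.2,0,-0.4,0,0,0],
  [0,0,0,0,0,0],
])

```text
t: 55.05
eef_pos: [0.597, -0.1565, 0.0736]
ee_rot: [2.126, 1.569, -0.84]
force: [-1.4, 0.7, -0.4]
width: 0.0008
```

Run:
```python
from h import *
st();p,r,s=cur();print(tofile(p)-[1.5,0]);plan(F(-.0405,-.09,.057),-79.9,n=1)
```

```text
t 55.05 p [ 597.  -156.5   73.6] psi -79.9 xax [ 0.001 -0.002 -1.   ] w 0.8 F [-1.4  0.7 -0.4] q [ 0.06  0.4  -0.31  0.   -0.86  1.69]
[-58.24340351 -88.91640841]
[[0.42,0.03,-0.41,0,-0.02,-0.02]]
```

carry_out([
  [0.3,0.03,-0.2,0,0,0],
  [0.15,0,-0.2,0,0,0],
  [0,0,0,0,0,0],
])

```text
t: 55.35
eef_pos: [0.6145, -0.1543, 0.0535]
ee_rot: [0.866, 1.569, -2.098]
force: [-0.2, 0.3, 0.5]
width: 0.0006
```

Run:
```python
from h import *
st();p,r,s=cur();print(tofile(p)-[1.5,0])
```

```text
t 55.35 p [ 614.5 -154.3   53.5] psi -79.8 xax [-0.001 -0.002 -1.   ] w 0.6 F [-0.2  0.3  0.5] q [ 0.06  0.45 -0.29  0.   -0.84  1.68]
[-40.63705715 -89.82201672]
```

carry_out([
  [-0.05,0,-0.2,0,0,0],
  [-0.08,0,-0.22,0,0,0],
  [-0.06,0,-0.2,0,0,0],
])

```text
t: 55.65
eef_pos: [0.6387, -0.15, 0.0624]
ee_rot: [0.388, 1.567, -2.576]
force: [-0.8, -0.6, 0.1]
width: 0.0005
```

Run:
```python
from h import *
st();p,r,s=cur();print(tofile(p)-[1.5,0])
```

```text
t 55.65 p [ 638.7 -150.    62.4] psi -79.9 xax [-0.003 -0.002 -1.   ] w 0.5 F [-0.8 -0.6  0.1] q [ 0.07  0.47 -0.22  0.   -0.88  1.68]
[-16.10008464 -89.81713483]
```

Light force; continue the stroke.

carry_out([
  [0,0,-0.2,0,0,0],
  [0,0,-0.2,0,0,0],
  [0,0,-0.13,0,0,0],
  [0,0,0,0,0,0],
])

```text
t: 56.05
eef_pos: [0.663, -0.1457, 0.0638]
ee_rot: [0.993, 1.569, -1.972]
force: [-0.1, -0.2, 0.1]
width: 0.0005
```

Run:
```python
from h import *
st();p,r,s=cur();print(tofile(p)-[1.5,0])
```

```text
t 56.05 p [ 663.  -145.7   63.8] psi -79.9 xax [-0.001 -0.002 -1.   ] w 0.5 F [-0.1 -0.2  0.1] q [ 0.07  0.5  -0.17  0.   -0.91  1.68]
[  8.57520307 -89.87124198]
```

carry_out([
  [-0.5,0,0,0,0,0],
  [0,0,0.5,0,0,0],
  [0,0,0.5,0,0,0],
  [0.1,0,0.2,0,0,0],
  [0,0,0,0,0,0],
])

```text
t: 56.55
eef_pos: [0.6159, -0.1541, 0.0799]
ee_rot: [1.978, 1.569, -0.986]
force: [0.8, 0.3, -0.2]
width: 0.0007
```

Run:
```python
from h import *
st();p,r,s=cur();print(tofile(p)-[1.5,0])
```

```text
t 56.55 p [ 615.9 -154.1   79.9] psi -79.8 xax [ 0.001 -0.002 -1.   ] w 0.7 F [ 0.8  0.3 -0.2] q [ 0.06  0.42 -0.26  0.   -0.89  1.68]
[-39.23347928 -89.86283564]
```

carry_out([
  [0.35,0,0,0,0,0],
  [0.25,0,0,0,0,0],
  [0,0,-0.15,0,0,0],
  [-0.08,0,-0.2,0,0,0],
  [-0.06,0,-0.2,0,0,0],
])

```text
t: 57.05
eef_pos: [0.6395, -0.1501, 0.0587]
ee_rot: [0.823, 1.568, -2.141]
force: [-7.2, -0.1, 11.5]
width: 0.0004
```

Run:
```python
from h import *
st();p,r,s=cur();print(tofile(p)-[1.5,0])
```

```text
t 57.05 p [ 639.5 -150.1   58.7] psi -79.8 xax [-0.002 -0.003 -1.   ] w 0.4 F [-7.2 -0.1 11.5] q [ 0.07  0.47 -0.23  0.   -0.87  1.68]
[-15.34954891 -90.03691135]
```

carry_out([
  [-0.12,0,0,0,0,0],
  [0,0,-0.2,0,0,0],
  [0,0,-0.2,0,0,0],
])

```text
t: 57.35
eef_pos: [0.6581, -0.1467, 0.0648]
ee_rot: [1.255, 1.568, -1.708]
force: [-1.0, -0.4, -0.6]
width: 0.0005
```

Run:
```python
from h import *
st();p,r,s=cur();print(tofile(p)-[1.5,0])
```

```text
t 57.35 p [ 658.1 -146.7   64.8] psi -79.8 xax [-0.    -0.003 -1.   ] w 0.5 F [-1.  -0.4 -0.6] q [ 0.07  0.49 -0.18  0.   -0.9   1.68]
[  3.5875957  -90.03069712]
```

carry_out([
  [-0.4,0,0,0,0,0],
  [-0.5,0,0.3,0,0,0],
  [-0.1,0,1,0,0,0],
  [0,0,1,0,0,0],
  [0,0,1,0,0,0],
])

```text
t: 57.85
eef_pos: [0.5347, -0.1691, 0.105]
ee_rot: [2.289, 1.565, -0.671]
force: [0.3, -0.5, 0.7]
width: 0.0004
```

carry_out([
  [0,0,0.8,0,0,0],
  [0,0,0.3,0,0,0],
])

```text
t: 58.05
eef_pos: [0.4884, -0.1774, 0.1055]
ee_rot: [2.466, 1.564, -0.494]
force: [0.9, -0.1, 0.3]
width: 0.0003
```

Run:
```python
from h import *
st();wheel("w7",(0,10,-10))
f=grab("scene");u,v=map(int,proj(f,F(0,-.09,.06)))
a=cv2.resize(f["pixels"][v-10:v+8,u-10:u+10,::-1],(400,360),interpolation=cv2.INTER_LANCZOS4)
f=grab("top");u,v=map(int,proj(f,F(0,-.09,.06)))
b=cv2.resize(f["pixels"][v-10:v+8,u-10:u+10,::-1],(400,360),interpolation=cv2.INTER_LANCZOS4)
cv2.imwrite("pics/w8.png",cv2.convertScaleAbs(np.hstack([a,b]),alpha=1.3))
```

```text
t 58.05 p [ 488.4 -177.4  105.5] psi -79.6 xax [ 0.006 -0.003 -1.   ] w 0.3 F [ 0.9 -0.1  0.3] q [ 0.03  0.22 -0.5   0.   -0.85  1.72]
```

View pics/w7.png

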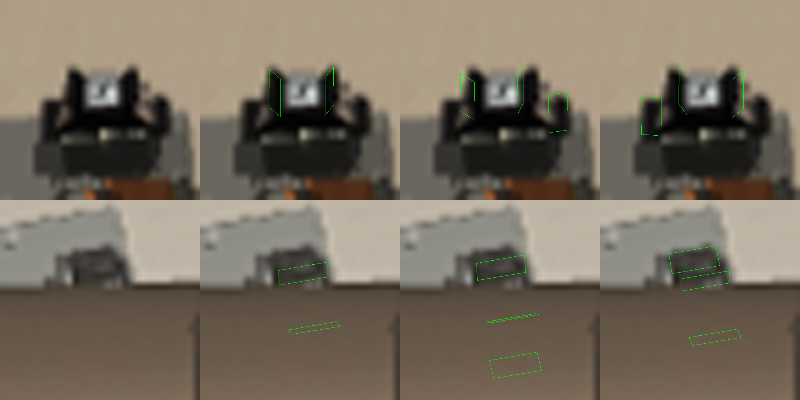

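View pics/w8.png

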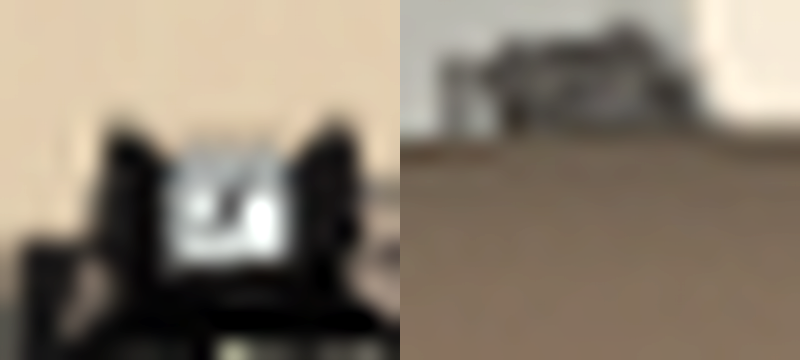

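Run:
```python
from h import *
plan(F(-.0485,-.09,.08),-79.9)
```

```text
[[0.17,0,-0.72,0.02,-0.02,-0.02],[0.16,0,-0.72,0.02,-0.02,-0.02],[0.16,0,-0.72,0.02,-0.02,-0.02],[0.16,0,-0.72,0.02,-0.02,-0.02]]
```

carry_out([
  [0.12,0,-0.76,0.02,-0.02,-0.02],
  [0.12,0,-0.76,0.02,-0.02,-0.02],
  [0.15,0,-0.7,0,-0.02,-0.02],
  [0.25,0,-0.3,0,0,0],
  [0,0,0,0,0,0],
])

```text
t: 58.75
eef_pos: [0.6022, -0.1572, 0.0789]
ee_rot: [2.776, 1.565, -0.184]
force: [0.1, 0.7, -0.2]
width: 0.0003
```

Run:
```python
from h import *
st();p,r,s=cur();print(tofile(p)-[1.5,0]);plan(F(-.0385,-.09,.055),-79.9,n=1)
```

```text
t 58.75 p [ 602.2 -157.2   78.9] psi -79.6 xax [ 0.006 -0.001 -1.   ] w 0.3 F [ 0.1  0.7 -0.2] q [ 0.06  0.4  -0.3   0.   -0.87  1.69]
[-53.30733868 -90.54458671]
[[0.6,-0.01,-0.33,0.07,-0.08,-0.03]]
```

carry_out([
  [0.35,0,-0.2,0.07,-0.08,-0.03],
  [0.25,0,-0.1,0,0,0],
  [0,0,0,0,0,0],
])

```text
t: 59.05
eef_pos: [0.6143, -0.1547, 0.0527]
ee_rot: [-0.086, 1.569, -3.051]
force: [-1.0, 0.1, 1.1]
width: 0.0003
```

Run:
```python
from h import *
st();p,r,s=cur();print(tofile(p)-[1.5,0])
```

```text
t 59.05 p [ 614.3 -154.7   52.7] psi -79.9 xax [-0.002 -0.    -1.   ] w 0.3 F [-1.   0.1  1.1] q [ 0.06  0.45 -0.29  0.   -0.84  1.69]
[-40.92742053 -90.21302895]
```

Same as stroke 1, stopping a little earlier.

carry_out([
  [-0.06,0,-0.2,0,0,0],
  [-0.09,0,-0.22,0,0,0],
  [-0.06,0,-0.2,0,0,0],
])

```text
t: 59.35
eef_pos: [0.6383, -0.1506, 0.0626]
ee_rot: [-0.083, 1.567, -3.048]
force: [-0.6, 1.7, -0.3]
width: 0.0004
```

carry_out([
  [0,0,-0.2,0,0,0],
  [0,0,-0.16,0,0,0],
  [0,0,0,0,0,0],
])

```text
t: 59.65
eef_pos: [0.6555, -0.1477, 0.0644]
ee_rot: [0.342, 1.57, -2.623]
force: [0.3, -0.0, 0.3]
width: 0.0007
```

Run:
```python
from h import *
st();p,r,s=cur();print(tofile(p)-[1.5,0])
```

```text
t 59.65 p [ 655.5 -147.7   64.4] psi -79.9 xax [-0.001 -0.    -1.   ] w 0.7 F [ 0.3 -0.   0.3] q [ 0.07  0.49 -0.19  0.   -0.9   1.68]
[  0.89065668 -90.47225225]
```

carry_out([
  [0,0,-0.06,0,0,0],
  [0,0,0,0,0,0],
])

```text
t: 59.85
eef_pos: [0.658, -0.1472, 0.0642]
ee_rot: [0.171, 1.57, -2.794]
force: [-0.4, 0.1, 0.7]
width: 0.0004
```

carry_out([
  [-0.4,0,0,0,0,0],
  [-0.6,0,0.3,0.5,0,0],
  [-0.6,0,1,1,0,0],
  [-0.4,0.1,1,1,0,0],
  [0,0.1,1,1,0,0],
])

```text
t: 60.35
eef_pos: [0.5274, -0.1658, 0.1448]
ee_rot: [1.17, 1.569, -2.045]
force: [-0.6, 0.4, -0.2]
width: 0.0002
```

carry_out([
  [0,0.2,1,1,0,0],
  [0,0.2,0.7,1,0,0],
  [0,0,0.3,1,0,0],
  [0,0,0,0,0,0],
])

```text
t: 60.75
eef_pos: [0.4387, -0.1729, 0.1469]
ee_rot: [-2.985, 1.566, -0.139]
force: [-0.2, 1.0, 1.2]
width: 0.0004
```

```bash
cat >> h.py <<'E'
def dig(tag):
  o=[]
  for n in("scene","top"):
    f=grab(n);u,v=map(int,proj(f,F(0,-.09,.06)))
    o.append(cv2.resize(f["pixels"][v-12:v+12,u-12:u+12,::-1],(400,400),interpolation=cv2.INTER_LANCZOS4))
  cv2.imwrite(f"pics/{tag}.png",cv2.convertScaleAbs(np.hstack(o),alpha=1.3))
E
python3 - <<'E'
from h import *
st();wheel("w9",(0,10,-10));dig("w10")
E
```

```text
t 60.75 p [ 438.7 -172.9  146.9] psi -106.9 xax [ 0.005 -0.001 -1.   ] w 0.4 F [-0.2  1.   1.2] q [ 0.04  0.09 -0.54  0.   -0.94  1.23]
```

View pics/w9.png

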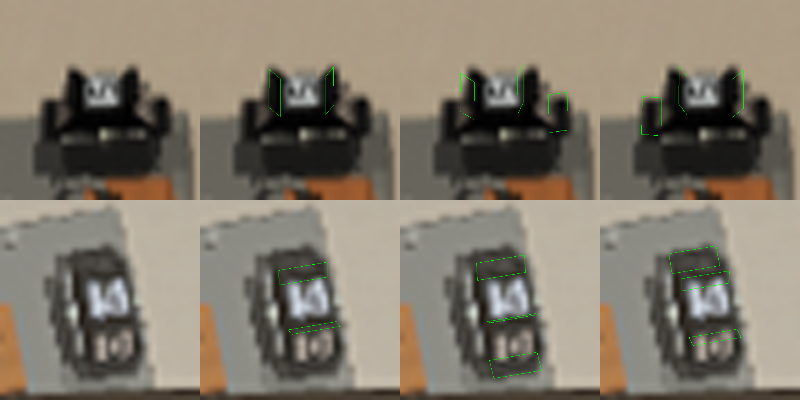

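View pics/w10.png

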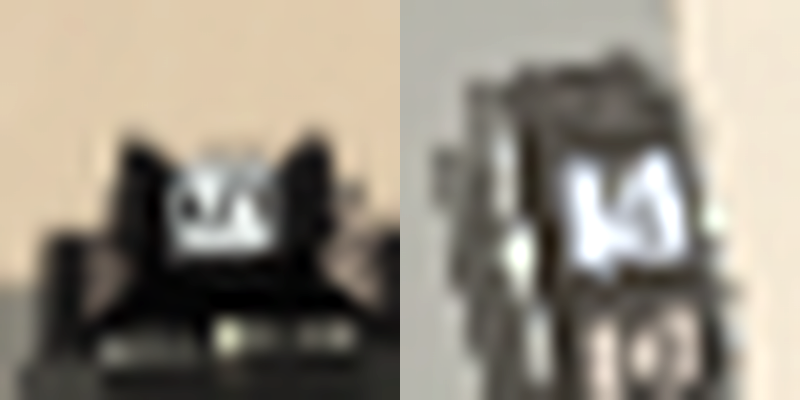

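Run:
```python
from h import *
f=grab("scene");u,v=map(int,proj(f,F(0,-.09,.06)));k=400/24
pp=lambda x,y,z:((proj(f,F(x,y,z))-[u-12,v-12])*k+k/2).round(0)
for d in(-6,0,6):
  print(d,[pp(.033*np.sin(np.radians(a+d)),-.102,.038+.033*np.cos(np.radians(a+d))) for a in(30,-30)])
print([pp(0,y,z) for y in(-.074,-.072) for z in(.042,.045)])
hs=cv2.cvtColor(f["pixels"],cv2.COLOR_RGB2GRAY)[v-6:v+12,u-12:u+12];print(hs[0:18])
```

```text
-6 [array([142., 135.]), array([336., 140.])]
0 [array([124., 141.]), array([318., 134.])]
6 [array([108., 148.]), array([299., 129.])]
[array([232., 355.]), array([231., 345.]), array([232., 364.]), array([231., 354.])]
[[161 161 159 158 158 158 158 159 160 160 159 158 158 158 160 159 158 158
  158 160 159 159 158 159]
 [160 159 158 158 159 158 159 145 145 158 158 158 158 158 159 158 157 159
  137 143 157 159 158 158]
 [157 157 158 158 158 159 159 102  92 129 154 157 146 144 145 144 155 130
   72  92 152 159 158 159]
 [156 157 158 158 159 158 160  54  13  53 119 150 134 131 132 131 129  51
   17  40 147 158 158 159]
 [157 157 158 158 159 159 147  49  14   9  62 139 164 136 121 129  75  20
   16  31 126 140 157 159]
 [157 158 158 158 158 158 117  37  14   9  83 116 185 117 125  93  60  19
   14  24  85  98 153 158]
 [159 160 159 158 159 159 100  31  15  10  85  51 146  96 183 101  59  18
   14  29  84 108 141 144]
 [160 159 146 129 128 129  76  25  16   9  85 117 127 128 186 151  73  17
   13  12  75 114 105  92]
 [159 159 113  49  36  57  45  17  10   9  74 150 158 157 157 155  67  
[... 239 characters left out ...]
09  63  23  17  58  66  25   5   2   4   4   2   3   4   4   4   4
    4   6  34  87  70  28]
 [100 100  59  24  16  52  28   7   3   5   3   3   3   4   3   3   2   3
    3   4   4  21  38  22]
 [101 100  59  22  16  16   8   9  18  20  14   9  17 107  72  48  33  23
   45  49  65  29  12  14]
 [100 101  54  22  18  18  60  57  50  49  41  34  36 148  99  66  47  37
   63  65  86  40  21  19]
 [101  86  48  36  35  36  80  75  57  52  47  43  36  66  44  28  25  26
   23  23  23  26  34  34]
 [101  59  49  51  49  50  32  25  24  24  24  24  23  36  35  26  24  23
   25  24  25  28  34  35]
 [101  58  49  50  50  50  33  25  25  23  23  25  24  27  27  25  25  23
   24  25  24  26  33  34]]
```

Run:
```python
from h import *
# average several top frames, warp digit to upright
acc=0
for i in range(4):
    f=grab("top");acc=acc+f["pixels"].astype(float)
acc/=4
def patch(a):
    a=np.radians(a);c=np.array([np.sin(a),np.cos(a)])*.0235;t=np.array([np.cos(a),-np.sin(a)])
    src=[];
    for s,y in((.011,-.078),(.011,-.102),(-.011,-.102),(-.011,-.078)):
        q=c+t*s;src.append(proj(f,F(q[0],y,.038+q[1])))
    H=cv2.getPerspectiveTransform(np.float32(src),np.float32([(0,0),(300,0),(300,300),(0,300)]))
    return cv2.warpPerspective(acc.astype(np.float32),H,(300,300),flags=cv2.INTER_CUBIC)
o=np.hstack([patch(0),patch(-50)])[:,:,::-1]
o=np.clip((o-60)*1.6,0,255);cv2.imwrite("pics/w11.png",o)
```

```text
[ WARN:0@3.610] global loadsave.cpp:1063 imwrite_ Unsupported depth image for selected encoder is fallbacked to CV_8U.
```

View pics/w11.png

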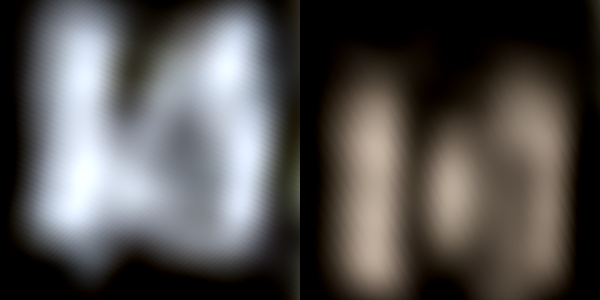

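Run:
```python
from h import *
for n in("scene","top"):
    f=grab(n,n[0]+"30"); u,v=map(int,proj(f,F(0,0,.05)));crop(f,n[0]+"31",u-60,u+60,v-50,v+50,6)
    a=cv2.imread(f"pics/{n}0.png");b=f["pixels"][:,:,::-1]
    for nm,w in(("tin",F(.02,-.15,0)),):pass
    for nm,lo,hi in(("yellow",(24,150,100),(33,255,255)),("green",(60,100,40),(90,255,255)),("pink",(150,60,100),(175,255,255)),("handle",(10,150,80),(20,255,255))):
        r=[]
        for im in(a,b):
            m=cv2.inRange(cv2.cvtColor(np.ascontiguousarray(im),cv2.COLOR_BGR2HSV),lo,hi);cs,_=cv2.findContours(m,0,2)
            r.append([tuple(int(k) for k in np.mean(c[:,0],axis=0)) for c in cs if cv2.contourArea(c)>25])
        print(n,nm,r)
st()
```

```text
scene yellow [[(193, 287), (232, 122), (526, 10), (504, 8)], [(195, 285), (232, 122)]]
scene green [[(266, 115)], [(266, 115)]]
scene pink [[(233, 257), (351, 174)], [(227, 258), (365, 171)]]
scene handle [[(277, 312), (295, 276), (303, 240), (308, 208), (310, 175), (318, 145)], [(276, 313), (242, 179)]]
top yellow [[(179, 138), (381, 140)], [(180, 140), (380, 140)]]
top green [[(398, 172)], []]
top pink [[(224, 171)], [(334, 279), (222, 164)]]
top handle [[(172, 214)], [(171, 217)]]
t 61.3 p [ 440.5 -172.8  146. ] psi -106.8 xax [ 0.003 -0.001 -1.   ] w 0.2 F [-1.3 -0.3 -0. ] q [ 0.04  0.1  -0.54  0.   -0.94  1.23]
```

View pics/t31.png

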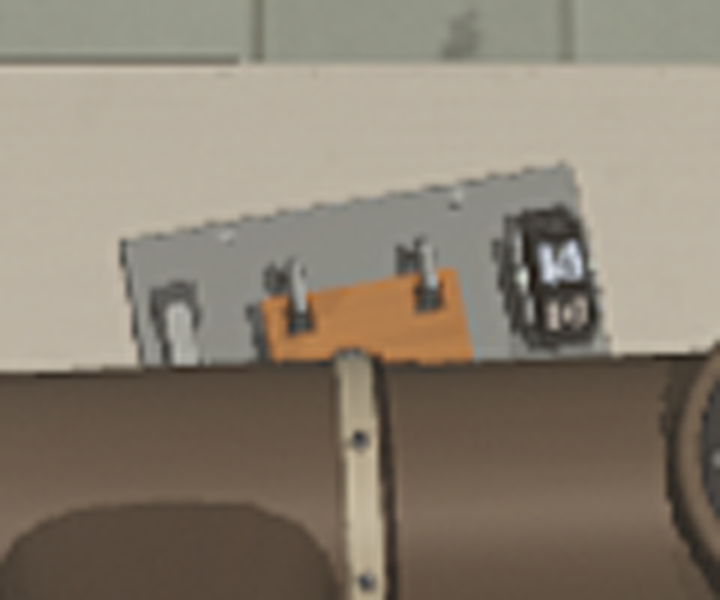

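View pics/s30.png

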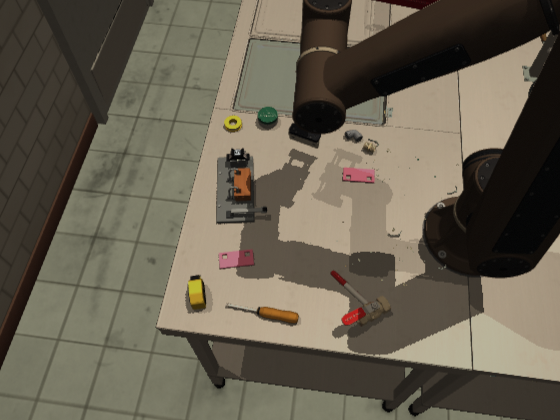

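```bash
python3 -c "
from station import arm
print(arm.job_done())"
```

```text
the job is handed in; nothing more can be done
None
```

The job is handed in: all five orange plates are in the file with the rings shut, and the count wheel shows 5. I lifted the lever so the rings opened, threaded the plates flat onto the two posts, then pressed the lever down. It took about 61 s of the 210 s allowed.

**File:** The last pictures show the stack on both posts, the arches closed over it and the lever lying flat. When I followed the lever down past its shut height it met no resistance, which fits with it having snapped shut by itself.

**Count wheel:** The digit was small and blurred in the camera. I read it as 5 from its shape, from the clear 0 on the next field and from the roughly 180° I rolled it on from the 2. The rib positions put it within about 1–3° of upright. I did not roll it against its stop to confirm.

**Contact:** On the first try at rolling the wheel, the finger jammed on a rib end at about 22 N. Later it brushed the drum at about 14 N. Both were fingertip contacts, and I backed off each time.

**Other items:** The tape measure, tin, screwdriver and both pink look-alikes look where they were. My automatic position check was inconclusive for some of them: colour readings shifted a few pixels (up to about 14 for one pink plate), which I put down to shadows. The tin was hidden by the arm in one of the two views.

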